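Change over the pails on a rinsing turntable

TASK

First turn the clicking turntable by its black posts until the rinsed green-handled pail is at the loading position (by the yellow block), and lift it by its handle onto the grey drain mat. Then load every red-handled pail from the blue stand, one at a time, upright in the middle of an empty pad at the loading position, clicking the table on after each so that an empty pad comes to the loading position, also after the last. Take hold of or set down pails on the turntable only at the loading position, let the table rest in a click stop at the end, and leave the bottle and the mug alone.

Things in the scene. Friction and masses are not known exactly. Their poses are not given: they have to be found in the camera images.
- red1: steel pail, 90 mm across the rim, 76 mm at the base, 90 mm high, 0.3 kg, with a rigid hoop over it: red grip bar 58 mm long (along the pail's x), 18 mm wide, 16 mm high, centred over the pail, its centre 140 mm above the base; overall 148 mm high; red band round its foot. Origin: centre of the underside; z up. Waiting to be loaded; starts on the blue stand. May be absent (None).
- red2: steel pail, 90 mm across the rim, 76 mm at the base, 90 mm high, 0.3 kg, with a rigid hoop over it: red grip bar 58 mm long (along the pail's x), 18 mm wide, 16 mm high, centred over the pail, its centre 140 mm above the base; overall 148 mm high; red band round its foot. Origin: centre of the underside; z up. Waiting to be loaded; starts on the blue stand. May be absent (None).
- red3: steel pail, 90 mm across the rim, 76 mm at the base, 90 mm high, 0.3 kg, with a rigid hoop over it: red grip bar 58 mm long (along the pail's x), 18 mm wide, 16 mm high, centred over the pail, its centre 140 mm above the base; overall 148 mm high; red band round its foot. Origin: centre of the underside; z up. Waiting to be loaded; starts on the blue stand. May be absent (None).
- green1: steel pail, 90 mm across the rim, 76 mm at the base, 90 mm high, 0.3 kg, with a rigid hoop over it: green grip bar 58 mm long (along the pail's x), 18 mm wide, 16 mm high, centred over the pail, its centre 140 mm above the base; overall 148 mm high; green band round its foot. Origin: centre of the underside; z up. Rinsed; starts on a turntable pad. Only one of green1..3 is present, the others are None.
- green2: steel pail, 90 mm across the rim, 76 mm at the base, 90 mm high, 0.3 kg, with a rigid hoop over it: green grip bar 58 mm long (along the pail's x), 18 mm wide, 16 mm high, centred over the pail, its centre 140 mm above the base; overall 148 mm high; green band round its foot. Origin: centre of the underside; z up. Rinsed; starts on a turntable pad. Only one of green1..3 is present, the others are None.
- green3: steel pail, 90 mm across the rim, 76 mm at the base, 90 mm high, 0.3 kg, with a rigid hoop over it: green grip bar 58 mm long (along the pail's x), 18 mm wide, 16 mm high, centred over the pail, its centre 140 mm above the base; overall 148 mm high; green band round its foot. Origin: centre of the underside; z up. Rinsed; starts on a turntable pad. Only one of green1..3 is present, the others are None.
- turntable (a joint): angle of the turntable about its upright axis, rad, positive anticlockwise from above. Turns endlessly either way and clicks into a sprung stop at every quarter turn (0, +-pi/2, +-pi, ..). About 5 N at a post turns it out of a stop; within 0.13 rad of a stop it pulls itself in, 0.16 to 0.3 rad off it may be pushed back a little, elsewhere it stays where left.
- table_base: fixed round base of the turntable, 300 mm across, 30 mm high, with a yellow block (50 x 50 x 12 mm) at its rim on the loading side, toward the robot (its -x side). Origin: on the turning axis at the worktop. The white disc on it is 330 mm across, 12 mm thick, its top 44 mm above the worktop
- hub (a point): point on the turning axis at the height of the disc's top (44 mm above the worktop); a 44 mm wide, 12 mm high steel cap sits there
- load_spot (a point): fixed point of the loading position, 105 mm from the turning axis toward the yellow block, at the height of the disc's top; the centre of whichever pad is clicked in there. Its axes do not turn with the table (x points from the yellow block to the turning axis)
- pad0 (a point): centre of a black round rubber pad, 110 mm across, flush with the disc's top, 105 mm from the turning axis; four pads, a quarter turn apart (pad0, pad1, pad2, pad3 anticlockwise); turns with the table
- post0 (a point): a black upright turning post, 20 mm thick, standing on the disc 150 mm from the turning axis, 45 degrees anticlockwise from pad0; 120 mm tall. This point lies on its axis 15 mm below its top (105 mm above the disc); turns with the table
- pad1 (a point): centre of a black round rubber pad, 110 mm across, flush with the disc's top, 105 mm from the turning axis; four pads, a quarter turn apart (pad0, pad1, pad2, pad3 anticlockwise); turns with the table
- post1 (a point): a black upright turning post, 20 mm thick, standing on the disc 150 mm from the turning axis, 45 degrees anticlockwise from pad1; 120 mm tall. This point lies on its axis 15 mm below its top (105 mm above the disc); turns with the table
- pad2 (a point): centre of a black round rubber pad, 110 mm across, flush with the disc's top, 105 mm from the turning axis; four pads, a quarter turn apart (pad0, pad1, pad2, pad3 anticlockwise); turns with the table
- post2 (a point): a black upright turning post, 20 mm thick, standing on the disc 150 mm from the turning axis, 45 degrees anticlockwise from pad2; 120 mm tall. This point lies on its axis 15 mm below its top (105 mm above the disc); turns with the table
- pad3 (a point): centre of a black round rubber pad, 110 mm across, flush with the disc's top, 105 mm from the turning axis; four pads, a quarter turn apart (pad0, pad1, pad2, pad3 anticlockwise); turns with the table
- post3 (a point): a black upright turning post, 20 mm thick, standing on the disc 150 mm from the turning axis, 45 degrees anticlockwise from pad3; 120 mm tall. This point lies on its axis 15 mm below its top (105 mm above the disc); turns with the table
- stand: fixed blue plastic stand, 280 x 280 mm, top 50 mm above the worktop; origin: centre of its underside. On one side of the turntable, left or right
- drain_mat: fixed grey drain mat, 240 x 240 mm, 6 mm thick; origin: centre of its underside, x and y along its edges. On the other side of the turntable
- detergent: bystander: blue bottle, 68 mm across, 190 mm tall; origin: centre of its underside
- mug: bystander: white mug, 80 mm across, 90 mm high; origin: centre of its underside
Things that resemble listed ones, but are neither listed nor needed, are in the scene too. What is shaped like the red1 but purple is not meant. Leave any orange look-alike of the green3 alone.

How it is judged (in metres and radians):
On the way, in this order (a step that is already met when the one before it is completed fails the run):
1. the green-handled pail stands on the drain mat, let go (x of green1 in the frame of drain_mat between -0.085 and 0.085 m and y of green1 in the frame of drain_mat between -0.085 and 0.085 m and z of green1 in the frame of drain_mat between 0 and 0.012 m and angle between each of green1, green2, green3's own z axis and vertical below 0.1 rad and contact force between the fingers and green1 below 0.1 N and x of green2 in the frame of drain_mat between -0.085 and 0.085 m and y of green2 in the frame of drain_mat between -0.085 and 0.085 m and z of green2 in the frame of drain_mat between 0 and 0.012 m and contact force between the fingers and green2 below 0.1 N and x of green3 in the frame of drain_mat between -0.085 and 0.085 m and y of green3 in the frame of drain_mat between -0.085 and 0.085 m and z of green3 in the frame of drain_mat between 0 and 0.012 m and contact force between the fingers and green3 below 0.1 N), for 0.2 s.
2. a red-handled pail stands on a pad at the loading position, let go (((((horizontal distance between red1 and pad0 below 0.018 m or horizontal distance between red1 and pad1 below 0.018 m or horizontal distance between red1 and pad2 below 0.018 m or horizontal distance between red1 and pad3 below 0.018 m) and angle between red1's own z axis and vertical below 0.1 rad and contact force between the fingers and red1 below 0.1 N and z of red1 in the frame of load_spot between -0.006 and 0.006 m) and horizontal distance between red1 and load_spot below 0.03 m) or (((horizontal distance between red2 and pad0 below 0.018 m or horizontal distance between red2 and pad1 below 0.018 m or horizontal distance between red2 and pad2 below 0.018 m or horizontal distance between red2 and pad3 below 0.018 m) and angle between red2's own z axis and vertical below 0.1 rad and contact force between the fingers and red2 below 0.1 N and z of red2 in the frame of load_spot between -0.006 and 0.006 m) and horizontal distance between red2 and load_spot below 0.03 m) or (((horizontal distance between red3 and pad0 below 0.018 m or horizontal distance between red3 and pad1 below 0.018 m or horizontal distance between red3 and pad2 below 0.018 m or horizontal distance between red3 and pad3 below 0.018 m) and angle between red3's own z axis and vertical below 0.1 rad and contact force between the fingers and red3 below 0.1 N and z of red3 in the frame of load_spot between -0.006 and 0.006 m) and horizontal distance between red3 and load_spot below 0.03 m))), for 0.2 s.
3. the table is clicked on: that pail stands on its pad away from the loading position, which is empty (((((horizontal distance between red1 and pad0 below 0.018 m or horizontal distance between red1 and pad1 below 0.018 m or horizontal distance between red1 and pad2 below 0.018 m or horizontal distance between red1 and pad3 below 0.018 m) and angle between red1's own z axis and vertical below 0.1 rad and contact force between the fingers and red1 below 0.1 N and z of red1 in the frame of load_spot between -0.006 and 0.006 m) and horizontal distance between red1 and load_spot above 0.1 m) or (((horizontal distance between red2 and pad0 below 0.018 m or horizontal distance between red2 and pad1 below 0.018 m or horizontal distance between red2 and pad2 below 0.018 m or horizontal distance between red2 and pad3 below 0.018 m) and angle between red2's own z axis and vertical below 0.1 rad and contact force between the fingers and red2 below 0.1 N and z of red2 in the frame of load_spot between -0.006 and 0.006 m) and horizontal distance between red2 and load_spot above 0.1 m) or (((horizontal distance between red3 and pad0 below 0.018 m or horizontal distance between red3 and pad1 below 0.018 m or horizontal distance between red3 and pad2 below 0.018 m or horizontal distance between red3 and pad3 below 0.018 m) and angle between red3's own z axis and vertical below 0.1 rad and contact force between the fingers and red3 below 0.1 N and z of red3 in the frame of load_spot between -0.006 and 0.006 m) and horizontal distance between red3 and load_spot above 0.1 m)) and (angle between the x axis of pad0 and the x axis of load_spot, either way round below 0.07 rad or angle between the x axis of pad0 and the x axis of load_spot, either way round above 1.5008 rad) and horizontal distance between each of red1, red2, red3, green1, green2, green3 and load_spot above 0.1 m and velocity of joint turntable between -0.05 and 0.05 rad/s), for 0.2 s.
4. another red-handled pail stands on a pad at the loading position, let go (((((horizontal distance between red1 and pad0 below 0.018 m or horizontal distance between red1 and pad1 below 0.018 m or horizontal distance between red1 and pad2 below 0.018 m or horizontal distance between red1 and pad3 below 0.018 m) and angle between red1's own z axis and vertical below 0.1 rad and contact force between the fingers and red1 below 0.1 N and z of red1 in the frame of load_spot between -0.006 and 0.006 m) and horizontal distance between red1 and load_spot below 0.03 m) or (((horizontal distance between red2 and pad0 below 0.018 m or horizontal distance between red2 and pad1 below 0.018 m or horizontal distance between red2 and pad2 below 0.018 m or horizontal distance between red2 and pad3 below 0.018 m) and angle between red2's own z axis and vertical below 0.1 rad and contact force between the fingers and red2 below 0.1 N and z of red2 in the frame of load_spot between -0.006 and 0.006 m) and horizontal distance between red2 and load_spot below 0.03 m) or (((horizontal distance between red3 and pad0 below 0.018 m or horizontal distance between red3 and pad1 below 0.018 m or horizontal distance between red3 and pad2 below 0.018 m or horizontal distance between red3 and pad3 below 0.018 m) and angle between red3's own z axis and vertical below 0.1 rad and contact force between the fingers and red3 below 0.1 N and z of red3 in the frame of load_spot between -0.006 and 0.006 m) and horizontal distance between red3 and load_spot below 0.03 m)) and ((((horizontal distance between red1 and pad0 below 0.018 m or horizontal distance between red1 and pad1 below 0.018 m or horizontal distance between red1 and pad2 below 0.018 m or horizontal distance between red1 and pad3 below 0.018 m) and angle between red1's own z axis and vertical below 0.1 rad and contact force between the fingers and red1 below 0.1 N and z of red1 in the frame of load_spot between -0.006 and 0.006 m) and horizontal distance between red1 and load_spot above 0.1 m) or (((horizontal distance between red2 and pad0 below 0.018 m or horizontal distance between red2 and pad1 below 0.018 m or horizontal distance between red2 and pad2 below 0.018 m or horizontal distance between red2 and pad3 below 0.018 m) and angle between red2's own z axis and vertical below 0.1 rad and contact force between the fingers and red2 below 0.1 N and z of red2 in the frame of load_spot between -0.006 and 0.006 m) and horizontal distance between red2 and load_spot above 0.1 m) or (((horizontal distance between red3 and pad0 below 0.018 m or horizontal distance between red3 and pad1 below 0.018 m or horizontal distance between red3 and pad2 below 0.018 m or horizontal distance between red3 and pad3 below 0.018 m) and angle between red3's own z axis and vertical below 0.1 rad and contact force between the fingers and red3 below 0.1 N and z of red3 in the frame of load_spot between -0.006 and 0.006 m) and horizontal distance between red3 and load_spot above 0.1 m))), for 0.2 s.
At the end, for the whole second after the job is handed in: Green pail upright on the drain mat (centre within 85 mm of its middle along each edge); each red pail upright on a pad, within 18 mm of its centre; no pail within 100 mm of the loading position; table within 0.07 rad of a click stop; all let go and still (all of step 1 and (horizontal distance between red1 and pad0 below 0.018 m or horizontal distance between red1 and pad1 below 0.018 m or horizontal distance between red1 and pad2 below 0.018 m or horizontal distance between red1 and pad3 below 0.018 m) and angle between each of red1, red2, red3's own z axis and vertical below 0.1 rad and contact force between the fingers and red1 below 0.1 N and z of red1 in the frame of load_spot between -0.006 and 0.006 m and (horizontal distance between red2 and pad0 below 0.018 m or horizontal distance between red2 and pad1 below 0.018 m or horizontal distance between red2 and pad2 below 0.018 m or horizontal distance between red2 and pad3 below 0.018 m) and contact force between the fingers and red2 below 0.1 N and z of red2 in the frame of load_spot between -0.006 and 0.006 m and (horizontal distance between red3 and pad0 below 0.018 m or horizontal distance between red3 and pad1 below 0.018 m or horizontal distance between red3 and pad2 below 0.018 m or horizontal distance between red3 and pad3 below 0.018 m) and contact force between the fingers and red3 below 0.1 N and z of red3 in the frame of load_spot between -0.006 and 0.006 m and horizontal distance between each of red1, red2, red3, green1, green2, green3 and load_spot above 0.1 m and (angle between the x axis of pad0 and the x axis of load_spot, either way round below 0.07 rad or angle between the x axis of pad0 and the x axis of load_spot, either way round above 1.5008 rad) and velocity of joint turntable between -0.05 and 0.05 rad/s and linear speed of each of red1, red2, red3, green1, green2, green3 below 0.03 m/s); the robot touches nothing.
It fails at once if a pail on the turntable is handled away from the loading position ((contact force between the fingers and red1 above 3 N and horizontal distance between red1 and hub below 0.16 m and horizontal distance between red1 and load_spot above 0.075 m and z of red1 in the frame of load_spot below 0.03 m) or (contact force between the fingers and red2 above 3 N and horizontal distance between red2 and hub below 0.16 m and horizontal distance between red2 and load_spot above 0.075 m and z of red2 in the frame of load_spot below 0.03 m) or (contact force between the fingers and red3 above 3 N and horizontal distance between red3 and hub below 0.16 m and horizontal distance between red3 and load_spot above 0.075 m and z of red3 in the frame of load_spot below 0.03 m) or (contact force between the fingers and green1 above 3 N and horizontal distance between green1 and hub below 0.16 m and horizontal distance between green1 and load_spot above 0.075 m and z of green1 in the frame of load_spot below 0.03 m) or (contact force between the fingers and green2 above 3 N and horizontal distance between green2 and hub below 0.16 m and horizontal distance between green2 and load_spot above 0.075 m and z of green2 in the frame of load_spot below 0.03 m) or (contact force between the fingers and green3 above 3 N and horizontal distance between green3 and hub below 0.16 m and horizontal distance between green3 and load_spot above 0.075 m and z of green3 in the frame of load_spot below 0.03 m)).
It fails at once if the bottle or the mug is disturbed (distance of any of detergent, mug from where it was at the start of the episode above 0.03 m).
Of red1, red2, red3 only 2 to 3 are there at a start; the rules pass over those that are not, and their reading is None.
Of green1, green2, green3 only 1 to 1 are there at a start; the rules pass over those that are not, and their reading is None.
At some moment in a run one of red1, red2, red3 may be knocked a few centimetres aside while the robot is not near it.
It also fails if it takes over 210 s, if anything falls off the work surface, if the arm or the gripper's body presses on something with over 40 N, if the wrist force passes 120 N, or if a joint passes its speed limit or range.

ROBOT

A 6-joint arm with a two-finger parallel gripper is mounted at the origin on the work surface. World frame = base frame: x ahead of the robot, y to its left, z up, the work surface at z = 0. Lengths are in mm, angles in rad, forces in N, time in s.
With the tool pointing down it reaches from about 400 to 925 mm from the base axis. Payload 12.5 kg.
Tool frame: the origin (TCP) lies midway between the tips of the shut fingers; the grasp point (between the pads) lies 19 mm behind it; z points along the fingers, y is the direction in which the jaws open and shut (so a half turn about z gives the same grasp; the last joint's range is limited). The gripper opens to 95 mm and grips with 3 to 60 N. Pads are 20 mm wide; open, the fingers measure 119 mm over their backs; the gripper's body (75 mm by 180 mm) begins 59 mm behind the grasp point.
Start: joints at [-1.322, 0.491, 1.559, -0, 1.092, -0.106], TCP at [217.151, -586.085, 189.961] pointing down, gripper open.
Joint ranges: [-3.1, 3.1], [-0.84, 2.19], [0.05, 2.79], [-1.13, 4.28], [0.06, 2.93], [-2.69, 2.69]. Speed limits (rad/s): [2.22, 2.22, 2.79, 3.14, 3.14, 3.14].

INTERFACE

Orientations are given as [roll, pitch, yaw] about the fixed x, y, z axes, in that order (R = Rz(yaw) Ry(pitch) Rx(roll)).
In Python, from cell import env, eyes, job_done, boxes_of, regions_of gives the robot as it stands.
- The arm moves only by the tool send_rows, never from a script. Its argument "plan" is text: rows parted by semicolons, each of 5 numbers parted by spaces: the shift along the tool's x, y, z in mm, then the turn about the tool's z in rad, then the finger opening in mm, from 0 to 95.1. In form: x y z roll gripper; .... A call has 1 to 8 rows; each row shifts and turns the pose as measured when the row begins, along the tool's axes as they then stand; what a row does not reach is not made up. A row lasts 1/10 s, in which the tool goes at most 50 mm and 8.59 degrees, less where a joint would pass 70% of its speed; a pose out of reach is approached as far as the arm can. A call with a gripper value outside its range is refused whole. The fingers move at their own pace and stop on an object; the grip force is fixed at half the most. Time passes only in rows, so rows that do not move let the fingers close. It gives the time, the measured TCP pose, the force and the opening at its end, in the units of the state.
- env.state(): the state, without advancing time (a new reading comes with each control period).
- eyes.read_camera(name): name is "side" or "top" or "wrist"; returns a dict with "image" (384x512x3 uint8, red, green, blue), "vertical_fov" (degrees; the focal length in pixels is half the picture's height over the tangent of half this angle, whatever the lens; pixels are square), "cx", "cy" (the principal point, pixels), "k1" (the pictures are not rectified: a ray, as slopes to the right and down, at radius r is drawn at 1 + k1 r^2 times it, then the intrinsics apply), "extrinsics" (4x4, takes a point from camera to world coordinates). Camera axes: x right, y up, looking along -z (the intrinsics and any distortion apply to the point x, -y, -z); pixel columns grow to the right and rows downward; lengths in mm; the calibration is good to about 2 mm. A picture is of the moment at which its call begins. There is no depth.
- job_done(): hands the job in, once; it reports no verdict.
Trained networks look in a picture, given as the dict that the camera call returned (one of the last four; its "shot" number tells which), for a name from the list of things; names that differ only in an ending like _2 or _b are one class to them, and where a whole thing is asked for, a point or a joint stands for the part that bears it (a point fixed in the world has none). Each returns a list of dicts, best first, with "confidence" (0 to 1); they miss things now and then, are a little off and sometimes report something else, mostly with a low value. They report only what shows in the picture. A call takes as long as a camera call. They do not tell look-alikes from the thing itself.
- boxes_of(target, picture): "bbox" ([left, top, width, height] in pixels, round what is visible of it).
- regions_of(target, picture): "pixels" (384x512 bool, what is visible of it) and "bbox" ([left, top, width, height] in pixels, round what is visible of it).
The state is a dict: "t": time; "joints": joint angles; "qvel": joint speeds; "tau": joint torques, N m; "eef_pos": TCP position; "tcp_rot": TCP orientation; "ft_force": force on the tool from outside, world axes, zero at the start; "moment": the same for the moment, N m; "opening": opening from 0.0 (shut) to 1.0 (fully open).
Only numpy, scipy, OpenCV 4.12 (cv2) and the standard library are available. Lean on these libraries where they do the work, as an engineer would, in place of code of your own. Each camera call takes 0.05 s, during which the arm holds its last target.

## Working session

There is one attempt and no reset: what is moved stays moved. The work goes in short steps, Python scripts to look and compute and a tool call to move; the robot and the scene stay as the last step left them, time stands still between calls to the robot, and variables do not carry over. Pictures are saved under pics/ and viewed, and the job is handed in when it is done.

Besides the shell and the picture viewer there is one more tool, called as name(argument=value, ...) on one line, values as JSON. send_rows: Moves the arm, as the interface text tells. Its arguments: {"type":"object","properties":{"plan":{"type":"string"}},"required":["plan"]}

```bash
ls; mkdir -p pics; cat > h.py <<'E'
import numpy as np, cv2, pickle
from cell import env, eyes, job_done, boxes_of, regions_of
def shot(cam,name=None):
    p=eyes.read_camera(cam)
    if name: cv2.imwrite(f'pics/{name}.png',p['image'][:,:,::-1])
    return p
def K(p):
    f=p['image'].shape[0]/2/np.tan(np.radians(p['vertical_fov'])/2); return f
def proj(p,P):
    E=np.linalg.inv(np.array(p['extrinsics'])); c=E@np.append(P,1.); f=K(p)
    a=c[0]/-c[2]; b=-c[1]/-c[2]; s=1+p['k1']*(a*a+b*b)
    return np.array([p['cx']+f*a*s,p['cy']+f*b*s])
def ray(p,u,v):
    f=K(p); d=np.array([(u-p['cx'])/f,(v-p['cy'])/f]); x=d.copy()
    for _ in range(30): x=d/(1+p['k1']*(x@x))
    E=np.array(p['extrinsics']); return E[:3,3],E[:3,:3]@np.array([x[0],-x[1],-1.])
def atz(p,u,v,z):
    o,d=ray(p,u,v); return o+d*(z-o[2])/d[2]
E
python3 - <<'E'
from h import *
s=env.state(); print({k:np.round(v,3) for k,v in s.items()})
for c in ['top','side','wrist']:
    p=shot(c,c+'0'); print(c,p['vertical_fov'],p['cx'],p['cy'],p['k1'],np.round(p['extrinsics'],2).tolist())
E
```

```text
pics
{'t': np.float64(0.0), 'joints': array([-1.322,  0.492,  1.559,  0.   ,  1.092, -0.106]), 'qvel': array([ 0.001, -0.   , -0.001, -0.001, -0.   , -0.001]), 'tau': array([-2.0000e-03, -6.1265e+01, -2.5818e+01,  6.9000e-02,  4.8000e-02,
       -0.0000e+00]), 'eef_pos': array([ 217.087, -585.78 ,  189.342]), 'tcp_rot': array([-3.14 , -0.   ,  0.355]), 'ft_force': array([-0.469, -0.328, -0.246]), 'moment': array([ 0.011, -0.006, -0.01 ]), 'opening': np.float64(1.003)}
top 54.15829618923255 253.5128810498353 185.22866206001257 -0.09540990780048748 [[-0.0, 1.0, -0.09, 453.58], [-1.0, -0.0, -0.01, -77.21], [-0.01, 0.09, 1.0, 1545.5], [0.0, 0.0, 0.0, 1.0]]
side 43.18787190271029 256.8511646094534 184.30650100497982 -0.19462563500882904 [[-0.77, 0.45, -0.46, -239.08], [-0.64, -0.53, 0.56, 973.67], [0.01, 0.72, 0.69, 1392.56], [0.0, 0.0, 0.0, 1.0]]
wrist 69.00963184226579 256.37691383344463 189.96768410013019 -0.015130844954362226 [[0.35, 0.91, 0.23, 281.89], [-0.94, 0.34, 0.09, -560.53], [-0.0, -0.25, 0.97, 383.73], [0.0, 0.0, 0.0, 1.0]]
```

View pics/top0.png

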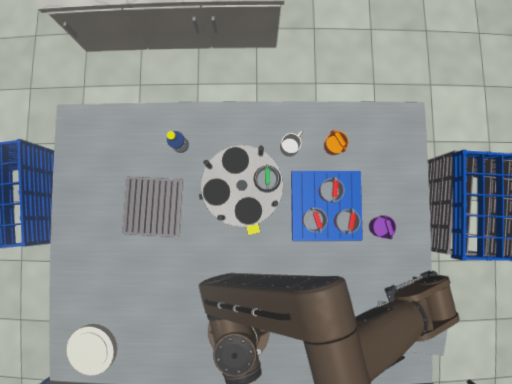

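View pics/side0.png

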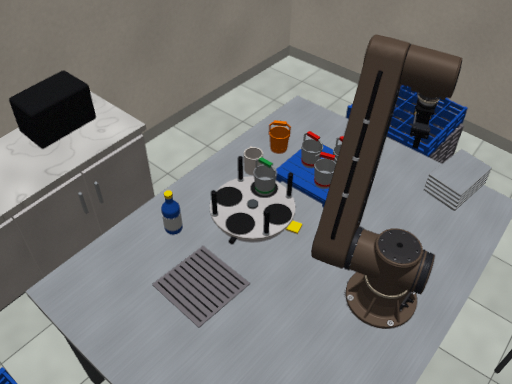

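View pics/wrist0.png

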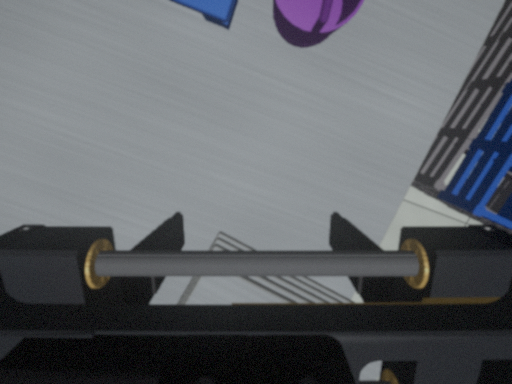

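```bash
python3 - <<'E'
from h import *
T=shot('top');S=shot('side')
for nm in ['table_base','hub','pad0','post0','stand','drain_mat','red1','green1','detergent','mug']:
    for p,n in((T,'top'),(S,'side')):
        try:
            r=boxes_of(nm,p)
            print(nm,n,[(np.round(b['bbox'],1).tolist(),round(float(b['confidence']),2)) for b in r][:7])
        except Exception as e: print(nm,n,e)
im=T['image'][90:260,100:440]; cv2.imwrite('pics/topc.png',cv2.resize(im[:,:,::-1],(800,400),interpolation=cv2.INTER_CUBIC))
im=S['image'][110:330,140:400]; cv2.imwrite('pics/sidec.png',cv2.resize(im[:,:,::-1],(700,592),interpolation=cv2.INTER_CUBIC))
E
```

```text
table_base top [([200.3, 143.5, 79.7, 92.5], 0.6), ([337.6, 209.4, 20.9, 25.6], 0.27)]
table_base side [([211.0, 155.8, 90.4, 92.3], 0.94), ([208.5, 153.1, 87.6, 85.0], 0.24)]
hub top [([196.4, 143.6, 84.0, 92.0], 0.56), ([202.7, 147.8, 80.7, 81.4], 0.37), ([334.2, 209.0, 24.7, 26.3], 0.29)]
hub side [([208.8, 156.1, 93.5, 90.0], 0.63)]
pad0 top [([200.1, 145.0, 81.5, 85.5], 0.67)]
pad0 side [([210.8, 153.7, 84.5, 84.6], 0.77), ([210.0, 158.5, 96.1, 86.6], 0.5), ([251.7, 158.4, 24.7, 33.9], 0.2)]
post0 top [([201.5, 146.1, 81.0, 81.7], 0.66)]
post0 side [([208.3, 156.8, 98.3, 89.3], 0.58), ([209.9, 157.3, 82.7, 82.7], 0.56)]
stand top [([290.1, 170.2, 73.5, 70.7], 0.88)]
stand side [([279.2, 145.7, 52.7, 61.3], 0.97)]
drain_mat top [([121.6, 177.1, 60.9, 61.9], 0.83), ([334.9, 208.4, 23.7, 24.4], 0.61)]
drain_mat side [([153.4, 248.3, 94.6, 79.9], 0.8), ([209.6, 152.5, 88.1, 89.0], 0.51)]
red1 top [([333.8, 210.1, 28.0, 25.9], 0.94), ([302.0, 209.1, 27.8, 23.8], 0.85), ([316.2, 177.6, 28.0, 26.1], 0.61), ([368.6, 215.6, 27.8, 22.6], 0.59)]
red1 side [([314.8, 151.1, 16.6, 37.4], 0.75), ([302.6, 131.6, 21.1, 31.8], 0.73), ([333.8, 138.2, 6.4, 17.2], 0.59), ([243.8, 145.4, 16.3, 28.5], 0.32)]
green1 top [([320.3, 130.5, 31.0, 21.6], 0.83), ([253.8, 165.7, 24.5, 23.7], 0.79)]
green1 side [([266.3, 123.7, 21.8, 30.3], 0.94), ([253.0, 159.3, 25.0, 37.8], 0.82), ([212.4, 157.5, 81.8, 80.6], 0.58)]
detergent top [([164.6, 132.6, 23.7, 20.7], 0.69), ([202.6, 145.0, 80.1, 83.1], 0.24)]
detergent side [([160.0, 188.7, 24.1, 44.4], 0.73)]
mug top [([284.5, 130.6, 16.2, 24.2], 0.97)]
mug side [([247.5, 146.0, 16.6, 27.7], 0.84)]
```

View pics/topc.png

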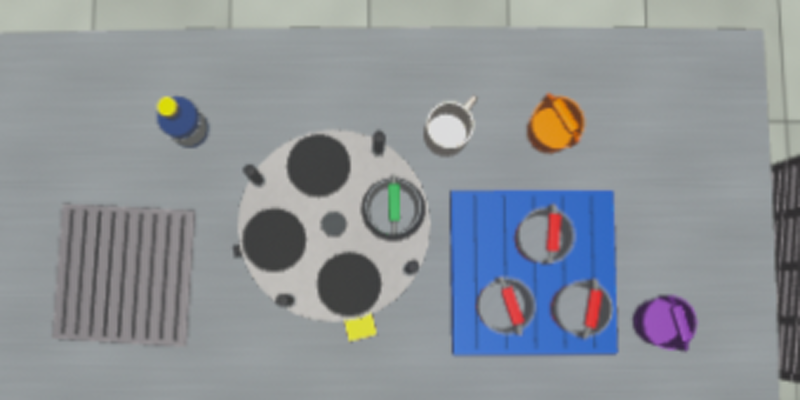

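View pics/sidec.png

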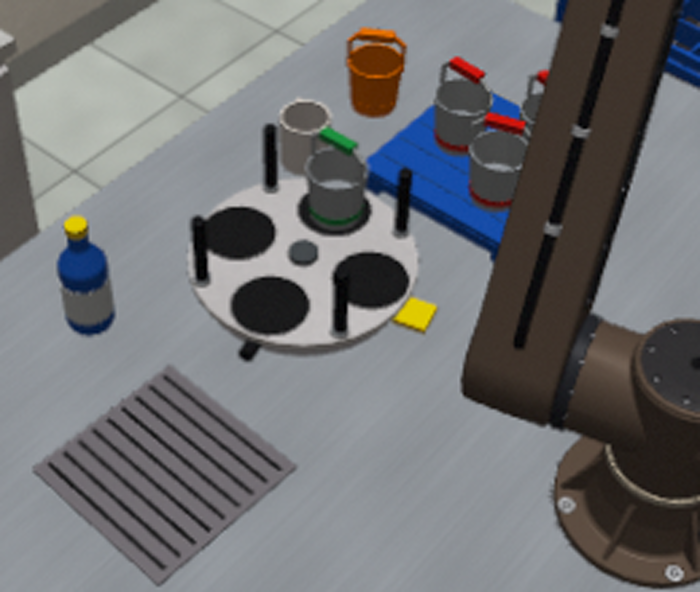

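```bash
cat > fit.py <<'E'
from h import *
def blobs(p,mask,amin=15):
    n,l,st,c=cv2.connectedComponentsWithStats(mask.astype(np.uint8))
    return [(c[i],st[i,4],l==i) for i in range(1,n) if st[i,4]>=amin]
def hsv(p): return cv2.cvtColor(p['image'],cv2.COLOR_RGB2HSV).astype(int)
def masks(p):
    h=hsv(p);H,Sx,V=h[...,0],h[...,1],h[...,2]
    return dict(red=((H<6)|(H>174))&(Sx>150)&(V>80),green=(H>45)&(H<85)&(Sx>130)&(V>60),yellow=(H>25)&(H<33)&(Sx>150)&(V>120),
      blue=(H>105)&(H<125)&(Sx>150)&(V>60),dark=(V<75)&(Sx<70))
E
python3 - <<'E'
from fit import *
T=shot('top')
m=masks(T)
for k,z in (('red',192),('green',192),('yellow',12),('blue',50),('dark',44)):
    for c,a,l in blobs(T,m[k]):
        if 120<c[0]<440 and 100<c[1]<245:
            ys,xs=np.nonzero(l); 
            P=np.array([atz(T,x,y,z)[:2] for x,y in zip(xs,ys)]); 
            r=cv2.minAreaRect(P.astype(np.float32)); w,v=np.linalg.eigh(np.cov(P.T)); ang=np.degrees(np.arctan2(v[1,1],v[0,1]))
            print(k,c.round(1),a,atz(T,*c,z).round(1)[:2],'rect',np.round(r[0],1),np.round(r[1],1),round(ang,1),'spread',np.sqrt(w).round(1))
E
```

```text
red [335.  187.9] 63 [ 563.6 -360.5] rect [ 563.3 -360.3] [15.2 52.8] 171.8 spread [ 4.4 15.8]
red [317.4 219.8] 63 [ 448.5 -294.4] rect [ 449.2 -294.3] [53.2 15.5] -160.7 spread [ 4.4 15.7]
red [351.9 220.7] 72 [ 444.6 -419.4] rect [ 444.5 -419.4] [16.8 53.9] 168.8 spread [ 5.  15.9]
green [267.3 175. ] 57 [ 611.2 -115.1] rect [ 609.6 -114. ] [14.5 47.5] -178.9 spread [ 4.4 15. ]
yellow [170.7 135. ] 46 [802.5 282.7] rect [801.5 282.5] [30.6 26.7] 50.3 spread [7.6 8.9]
yellow [252.7 228.9] 87 [412.2 -59.7] rect [412.5 -59.6] [31.4 45.3] 107.2 spread [ 9.  13.4]
blue [324.1 202.7] 3129 [ 516.1 -345. ] rect [ 507.3 -354.8] [276.5 272.3] 116.1 spread [83.8 87.7]
dark [235. 160.] 491 [690.3  10.9] rect [690.3  11. ] [97.2 98.2] 76.5 spread [25.3 25.6]
dark [260.5 151.8] 18 [723.4 -92.3] rect [722.5 -92.3] [12.2 16.4] 179.7 spread [4.4 5.6]
dark [208.2 165.1] 18 [670.  119.6] rect [669.8 119.9] [21.6 13.5] -144.0 spread [4.3 6.3]
dark [216.1 191.5] 496 [562.5  86.8] rect [560.9  87.2] [96.8 96.7] 91.8 spread [25.  25.7]
dark [262.4 188.6] 18 [573.7 -99.2] rect [574.4 -99.2] [61.1 12.7] 68.8 spread [ 3.9 18.9]
dark [248.  210.3] 507 [487.1 -41.2] rect [488.4 -41.4] [95.9 95.7] 98.7 spread [25.1 25.6]
```

```bash
cat > go.py <<'E'
import sys; from h import *
# usage: go.py x y z yaw_deg -> remaining delta in tool frame
def delta(tx,ty,tz,yaw):
    s=env.state(); p=s['eef_pos']; a=s['tcp_rot'][2]
    d=np.array([tx,ty,tz])-p
    X=np.array([np.cos(a),np.sin(a)]);Y=np.array([np.sin(a),-np.cos(a)])
    r=-(np.radians(yaw)-a); r=(r+np.pi)%(2*np.pi)-np.pi
    print('t',round(float(s['t']),2),'pos',p.round(1),'rot',np.round(s['tcp_rot'],3),'F',np.round(s['ft_force'],1),'op',round(float(s['opening'])*95.1,1))
    print('dtool x %.1f y %.1f z %.1f roll %.3f'%(X@d[:2],Y@d[:2],-d[2],r))
if __name__=='__main__': delta(*map(float,sys.argv[1:5]))
E
python3 go.py 512.3 -144.3 260 59.4
```

```text
t 1.3 pos [ 217.2 -586.1  190. ] rot [3.141 0.    0.355] F [0.  0.1 0.7] op 95.2
dtool x 430.2 y -311.7 z -70.0 roll -0.682
```

send_rows(plan="0 0 -40 0 30; 0 0 -35 0 30; 39 -28 0 0 30; 39 -28 0 0 30; 39 -28 0 0 30; 39 -28 0 0 30; 39 -28 0 0 30; 39 -28 0 0 30")

```text
t: 2.1
eef_pos: [380.4, -343.7, 267.3]
tcp_rot: [3.141, -0.001, 0.346]
ft_force: [1.4, -0.7, 0.3]
opening: 0.383
```

```bash
python3 go.py 512.3 -144.3 260 59.4
```

```text
t 2.1 pos [ 380.4 -343.7  267.3] rot [ 3.141e+00 -1.000e-03  3.460e-01] F [ 1.4 -0.7  0.3] op 36.4
dtool x 191.7 y -142.8 z 7.3 roll -0.691
```

send_rows(plan="39 -28 0 0 30; 39 -28 0 0 30; 39 -28 0 0 30; 39 -28 0 0 30; 0 0 0 -0.14 30; 0 0 0 -0.14 30; 0 0 0 -0.14 30; 0 0 0 -0.14 30")

```text
t: 2.9
eef_pos: [495.6, -171.2, 268.6]
tcp_rot: [3.138, -0.001, 0.93]
ft_force: [0.7, -0.5, 0.1]
opening: 0.312
```

```bash
python3 go.py 512.3 -144.3 260 59.4
```

```text
t 2.9 pos [ 495.6 -171.2  268.6] rot [ 3.138e+00 -1.000e-03  9.300e-01] F [ 0.7 -0.5  0.1] op 29.7
dtool x 31.6 y -2.7 z 8.6 roll -0.107
```

send_rows(plan="31 -2.7 0 -0.1 40; 0 0 40 0 40; 0 0 0 0 40")

```text
t: 3.2
eef_pos: [513.0, -144.1, 228.7]
tcp_rot: [3.135, -0.001, 1.039]
ft_force: [0.3, 0.3, 0.0]
opening: 0.414
```

```bash
python3 go.py 512.3 -144.3 135 59.4; python3 - <<'E'
from h import *
p=shot('wrist','w1'); print(proj(p,[512.3,-144.3,164]))
p=shot('top','t1'); print(proj(p,[512.3,-144.3,164]))
p=shot('side','s1'); print(proj(p,[512.3,-144.3,164]),proj(p,[512.3,-144.3,44]))
E
```

```text
t 3.2 pos [ 513.  -144.1  228.7] rot [ 3.135e+00 -1.000e-03  1.039e+00] F [0.3 0.3 0. ] op 39.4
dtool x -0.5 y -0.5 z 93.7 roll 0.002
[256.89226155 194.45263266]
[275.18686703 202.61728968]
[290.1377948  173.46830049] [288.27814455 195.99631832]
```

View pics/w1.png

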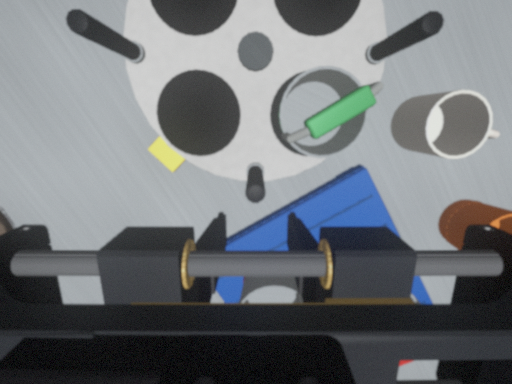

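View pics/s1.png

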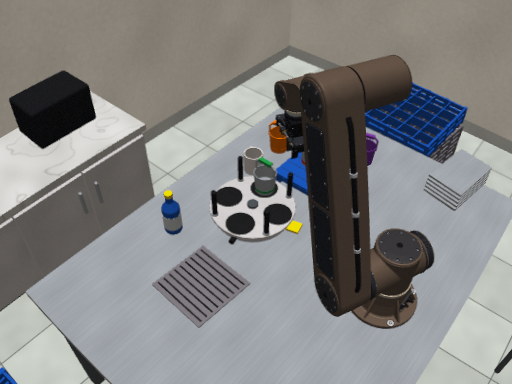

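send_rows(plan="0 0 45 0 40; 0 0 46 0 40; 0 0 0 0 40; 0 0 0 0 30")

```text
t: 3.75
eef_pos: [520.3, -149.1, 148.7]
tcp_rot: [3.115, -0.004, 1.034]
ft_force: [1.1, 0.2, 0.8]
opening: 0.381
```

```bash
python3 go.py 512.3 -144.3 137 59.4
```

```text
t 3.75 pos [ 520.3 -149.1  148.7] rot [ 3.115 -0.004  1.034] F [1.1 0.2 0.8] op 36.3
dtool x 0.0 y -9.3 z 11.7 roll -0.002
```

```bash
python3 - <<'E'
from h import *
s=env.state(); print(s['joints'].round(3),s['qvel'].round(3),s['tau'].round(1),s['eef_pos'],s['ft_force'])
p=shot('wrist','w2')
s=env.state(); print(s['joints'].round(3),s['eef_pos'],s['tcp_rot'])
E
```

```text
[-0.401  0.411  1.832  0.     0.872  0.135] [-0.004  0.012  0.011  0.001 -0.002  0.002] [  0.  -49.5 -20.5   0.1  -0.2  -0. ] [ 520.27415888 -149.06166312  148.66986715] [1.10686305 0.16570245 0.76187314]
[-0.401  0.411  1.832  0.     0.872  0.135] [ 520.23482003 -149.03265897  148.76007509] [ 3.11467613 -0.00395301  1.03441584]
```

View pics/w2.png

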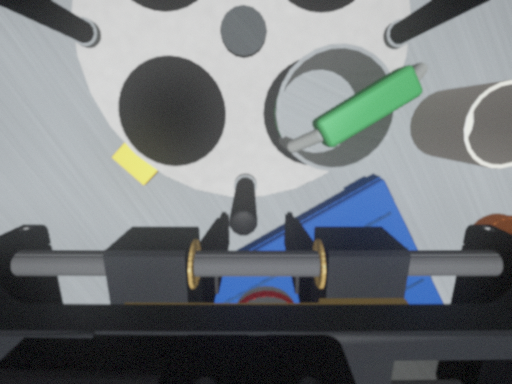

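```bash
python3 - <<'E'
from h import *
p=shot('wrist');s=env.state();q=s['eef_pos']
E=np.array(p['extrinsics']);print(E.round(3))
print('tcp',proj(p,q))
a=s['tcp_rot'][2];Y=np.array([np.sin(a),-np.cos(a),0])
for k in(-18,18,-30,30): print(k,proj(p,q+Y*k))
for z in (164,44): print(z,proj(p,[512.3,-144.3,z]))
print('measured post top', atz(p,243,219,164), 'base',atz(p,246,178,44))
E
```

```text
[[ 8.59000e-01  5.01000e-01  1.03000e-01  5.50228e+02]
 [-5.11000e-01  8.30000e-01  2.24000e-01 -8.56800e+01]
 [ 2.70000e-02 -2.45000e-01  9.69000e-01  3.43236e+02]
 [ 0.00000e+00  0.00000e+00  0.00000e+00  1.00000e+00]]
tcp [258.41819966 216.85708424]
-18 [233.92497769 217.09011113]
18 [282.80065823 216.61888697]
-30 [217.54274339 217.24247022]
30 [298.98616506 216.45733384]
164 [245.58526762 224.59174475]
44 [246.77183581 184.68616537]
measured post top [ 512.90418786 -139.92917928  164.        ] base [ 515.46839605 -137.4515789    44.        ]
```

send_rows(plan="0 -9 0 0 36; 0 0 0 0 30")

```text
t: 4.05
eef_pos: [513.0, -144.6, 151.9]
tcp_rot: [3.11, -0.005, 1.034]
ft_force: [0.1, -0.4, 1.0]
opening: 0.337
```

```bash
python3 go.py 513 -142 137 59.4
```

```text
t 4.05 pos [ 513.  -144.6  151.9] rot [ 3.11  -0.005  1.034] F [ 0.1 -0.4  1. ] op 32.0
dtool x 2.2 y -1.3 z 14.9 roll -0.002
```

send_rows(plan="0 0 10 0 30")

```text
t: 4.15
eef_pos: [514.1, -144.9, 143.6]
tcp_rot: [3.106, -0.005, 1.034]
ft_force: [0.3, 0.3, -0.9]
opening: 0.32
```

send_rows(plan="0 0 0 0 30")

```text
t: 4.25
eef_pos: [513.7, -144.7, 143.0]
tcp_rot: [3.106, -0.005, 1.035]
ft_force: [-0.7, 0.1, -0.6]
opening: 0.317
```

```bash
python3 go.py 513 -142 137 59.4;python3 - <<'E'
from h import *
print(env.state()['joints'].round(4))
E
```

```text
t 4.25 pos [ 513.7 -144.7  143. ] rot [ 3.106 -0.005  1.035] F [-0.7  0.1 -0.6] op 30.1
dtool x 2.0 y -2.0 z 6.0 roll -0.002
[-3.9850e-01  4.0520e-01  1.8616e+00  3.0000e-04  8.3920e-01  1.3760e-01]
```

send_rows(plan="2 -21 0 0.14 28; 1.5 -21 0 0.14 28; 1.5 -21 0 0.14 28")

```text
t: 4.55
eef_pos: [468.2, -102.0, 140.3]
tcp_rot: [3.111, -0.02, 0.601]
ft_force: [0.7, 0.1, -0.4]
opening: 0.295
```

```bash
python3 - <<'E'
from h import *
s=env.state(); h=np.array([588.7,-15.2]); d=s['eef_pos'][:2]-h
print(s['eef_pos'],s['tcp_rot'],np.hypot(*d),np.degrees(np.arctan2(d[1],d[0]))%360, np.degrees(s['tcp_rot'][2])+180,s['ft_force'],s['opening']*95)
shot('wrist','w3');shot('top','t3')
E
```

```text
[ 468.21545994 -101.95638622  140.27302188] [ 3.1112181  -0.01965455  0.60113453] 148.46950846001727 215.7562415366578 214.44247138813404 [ 0.68362082  0.07025786 -0.37545273] 28.068967231637856
```

View pics/w3.png

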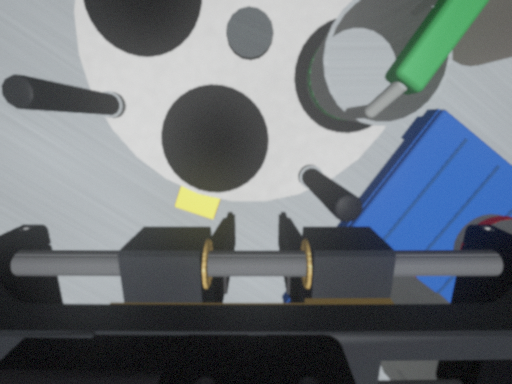

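View pics/t3.png

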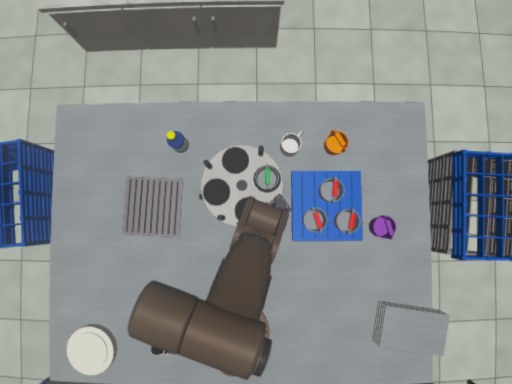

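```bash
python3 - <<'E'
from h import *
p=shot('wrist');s=env.state()
print('tcp',proj(p,s['eef_pos']))
for u,v,z in((345,207,164),(308,175,44),(198,203,12),(249,33,56),(20,92,164),(113,104,44),(215,138,44)): print(u,v,z,atz(p,u,v,z).round(1))
print(np.array(p['extrinsics']).round(2))
S=shot('side','s3')
E
```

```text
tcp [260.63162356 215.48224521]
345 207 164 [ 510.  -138.7  164. ]
308 175 44 [ 510.  -139.9   44. ]
198 203 12 [407.2 -60.   12. ]
249 33 56 [585.  -12.6  56. ]
20 92 164 [458.1  61.4 164. ]
113 104 44 [457.6  63.8  44. ]
215 138 44 [486.7 -37.5  44. ]
[[ 5.7000e-01  8.0000e-01  1.7000e-01  5.1779e+02]
 [-8.2000e-01  5.5000e-01  1.5000e-01 -5.7320e+01]
 [ 3.0000e-02 -2.3000e-01  9.7000e-01  3.3589e+02]
 [ 0.0000e+00  0.0000e+00  0.0000e+00  1.0000e+00]]
```

View pics/s3.png

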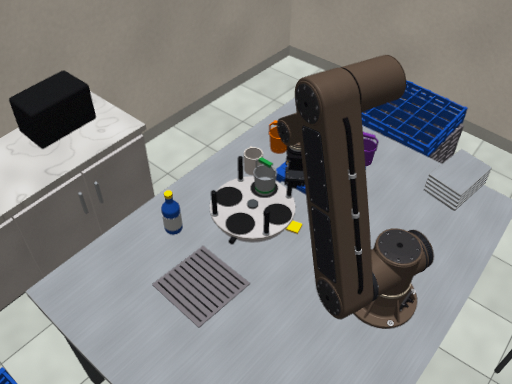

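```bash
python3 - <<'E'
from h import *
S=shot('side');s=env.state();q=s['eef_pos']
print('tcp side',proj(S,q), 'post', proj(S,[511,-140,164]),proj(S,[511,-140,44]))
im=S['image'][100:250,200:360]; cv2.imwrite('pics/s3c.png',cv2.resize(im[:,:,::-1],(640,600),interpolation=cv2.INTER_CUBIC))
E
```

```text
tcp side [292.17399649 188.97532665] post [289.72340578 174.20959225] [287.87798494 196.74118582]
```

View pics/s3c.png

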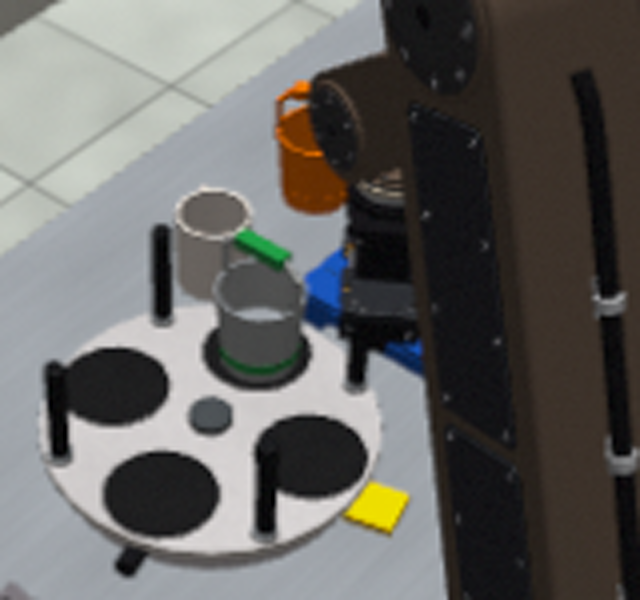

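send_rows(plan="0 0 -45 0 28; 0 0 -45 0 28; 0 0 0 0 28")

```text
t: 5.1
eef_pos: [468.4, -103.4, 232.8]
tcp_rot: [3.112, -0.018, 0.619]
ft_force: [0.0, -0.0, -0.9]
opening: 0.298
```

send_rows(plan="0 0 45 0 28; 0 0 45 0 28; 0 0 0 0 28")

```text
t: 5.4
eef_pos: [474.6, -107.1, 142.3]
tcp_rot: [3.105, -0.023, 0.625]
ft_force: [-0.1, 0.0, 0.4]
opening: 0.293
```

send_rows(plan="0 0 -45 0 28; 0 0 -45 0 28; 0 0 0 0 28")

```text
t: 5.7
eef_pos: [471.5, -106.7, 236.2]
tcp_rot: [3.109, -0.019, 0.629]
ft_force: [-0.2, 0.4, 0.1]
opening: 0.295
```

send_rows(plan="0 -20 0 -0.14 40; 0 -20 0 -0.14 40; 0 -20 0 -0.14 40; 0 -20 0 -0.14 40; 0 0 0 -0.14 40; 0 0 0 -0.14 40; 0 0 0 -0.14 40; 0 0 0 -0.14 40")

```text
t: 6.5
eef_pos: [412.3, -54.5, 240.7]
tcp_rot: [3.105, 0.026, 1.8]
ft_force: [0.7, -0.1, 0.8]
opening: 0.422
```

send_rows(plan="0 0 0 -0.14 40; 0 0 0 -0.14 40; 0 0 0 -0.14 40; 0 0 0 -0.14 40; 0 0 0 -0.14 40; 0 0 0 -0.14 40; 0 0 0 -0.14 40; 0 0 0 0 40")

```text
t: 7.3
eef_pos: [414.0, -56.4, 246.5]
tcp_rot: [-3.137, 0.048, 2.834]
ft_force: [0.6, -0.2, -0.5]
opening: 0.423
```

```bash
python3 go.py 459 62 240 149.4; python3 -c "
from h import *
print(env.state()['joints'].round(3))
"
```

```text
t 7.3 pos [414.  -56.4 246.5] rot [-3.137  0.048  2.834] F [ 0.6 -0.2 -0.5] op 40.2
dtool x -7.1 y 126.4 z 6.5 roll 0.227
[-0.29   0.103  1.976 -0.006  1.014 -1.55 ]
```

send_rows(plan="0 0 0 0 40; 0 0 0 0 40; 0 0 0 0 40; 0 0 0 0 40; 0 0 0 0 40; 0 0 0 0 40")

```text
t: 7.9
eef_pos: [414.2, -56.7, 247.4]
tcp_rot: [-3.138, 0.049, 2.823]
ft_force: [0.5, 0.3, -0.5]
opening: 0.42
```

send_rows(plan="0 40 0 0 40; 0 40 0 0 40; 0 40 0 0.1 40; 0 0 0 0.1 40")

```text
t: 8.3
eef_pos: [453.6, 59.9, 247.0]
tcp_rot: [3.135, 0.049, 2.612]
ft_force: [0.1, -0.5, 0.1]
opening: 0.421
```

```bash
python3 go.py 459 62 240 149.4; python3 - <<'E'
from h import *
p=shot('wrist','w4');S=shot('side');s=env.state();q=s['eef_pos']
print('tcp wrist',proj(p,q),'post',proj(p,[459,62,164]))
print('tcp side',proj(S,q), 'post', proj(S,[459,62,164]),proj(S,[459,62,44]))
im=S['image'][100:250,200:360]; cv2.imwrite('pics/s4c.png',cv2.resize(im[:,:,::-1],(640,600),interpolation=cv2.INTER_CUBIC))
E
```

```text
t 8.3 pos [453.6  59.9 247. ] rot [3.135 0.049 2.612] F [ 0.1 -0.5  0.1] op 40.0
dtool x -3.6 y 4.6 z 7.0 roll 0.004
tcp wrist [252.38399647 218.2963324 ] post [259.64677558 189.31825927]
tcp side [269.43728307 194.02804192] post [266.49191779 210.79887872] [265.58520714 233.28971254]
```

View pics/s4c.png

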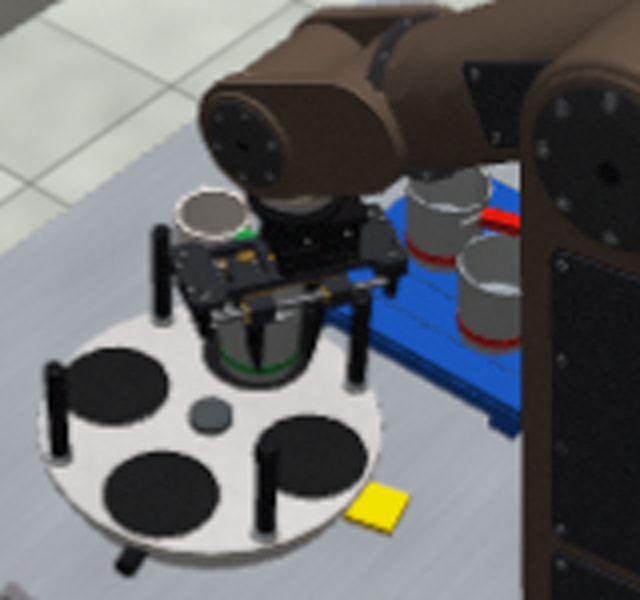

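View pics/w4.png

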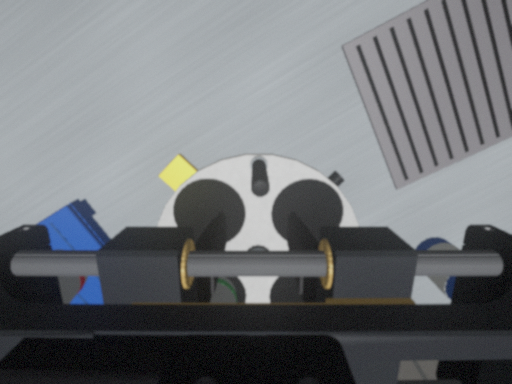

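send_rows(plan="-3.5 4.5 20 0 40; 0 0 25 0 40; 0 0 25 0 40; 0 0 0 0 40")

```text
t: 8.8
eef_pos: [461.5, 56.4, 176.1]
tcp_rot: [3.136, 0.051, 2.624]
ft_force: [-0.2, -0.4, 1.1]
opening: 0.417
```

```bash
python3 go.py 459 62 110 149.4; python3 - <<'E'
from h import *
p=shot('wrist','w5');S=shot('side');s=env.state();q=s['eef_pos']
print('tcp wrist',proj(p,q),'post',proj(p,[459,62,164]))
im=S['image'][100:250,200:360]; cv2.imwrite('pics/s5c.png',cv2.resize(im[:,:,::-1],(640,600),interpolation=cv2.INTER_CUBIC))
E
```

```text
t 8.8 pos [461.5  56.4 176.1] rot [3.136 0.051 2.624] F [-0.2 -0.4  1.1] op 39.7
dtool x 4.9 y 3.7 z 66.1 roll 0.016
tcp wrist [256.61018665 220.55139815] post [260.16690885 205.74151105]
```

View pics/s5c.png

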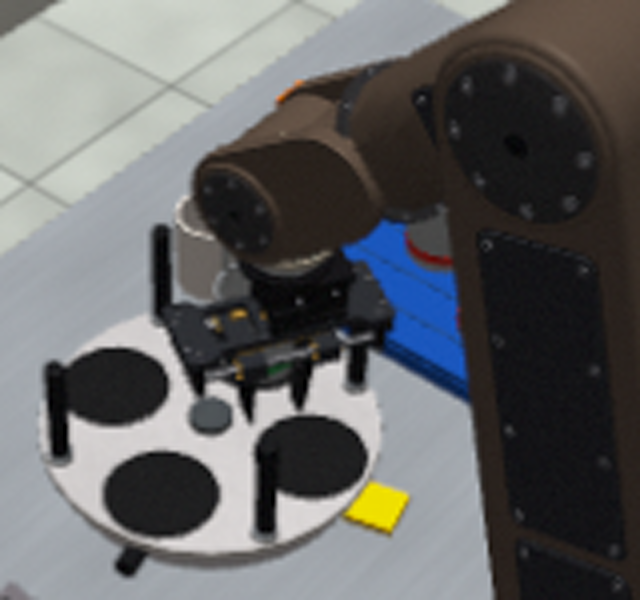

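View pics/w5.png

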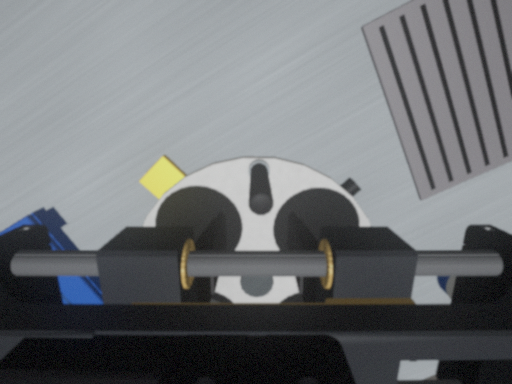

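```bash
python3 - <<'E'
from h import *
S=shot('side');s=env.state();q=s['eef_pos'];a=s['tcp_rot'][2];Y=np.array([np.sin(a),-np.cos(a),0])
c=lambda v:(v-np.array([200,100]))*4
for k in(-20,0,20):
  print(k,c(proj(S,q+Y*k)),c(proj(S,q+Y*k+[0,0,30])))
print(c(proj(S,[459,62,164])),c(proj(S,[459,62,44])))
im=S['image'][150:250,220:320]; cv2.imwrite('pics/s5d.png',cv2.resize(im[:,:,::-1],(600,600),interpolation=cv2.INTER_CUBIC))
E
```

```text
-20 [288.16247201 419.8377021 ] [289.40208363 395.5717684 ]
0 [266.616855   425.46876327] [267.58641745 401.19802973]
20 [244.93372678 431.13065775] [245.62896506 406.8569145 ]
[265.96767115 443.19551486] [262.34082855 533.15885016]
```

View pics/s5d.png

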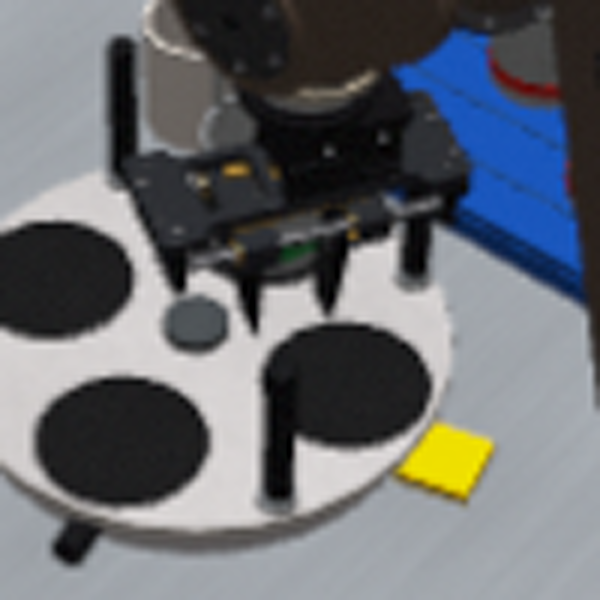

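```bash
python3 - <<'E'
import cv2
im=cv2.imread('pics/w5.png')[180:300,150:370]; cv2.imwrite('pics/w5c.png',cv2.convertScaleAbs(cv2.resize(im,(770,420),interpolation=cv2.INTER_CUBIC),alpha=2.5,beta=20))
E
```

```text
(no output)
```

View pics/w5c.png

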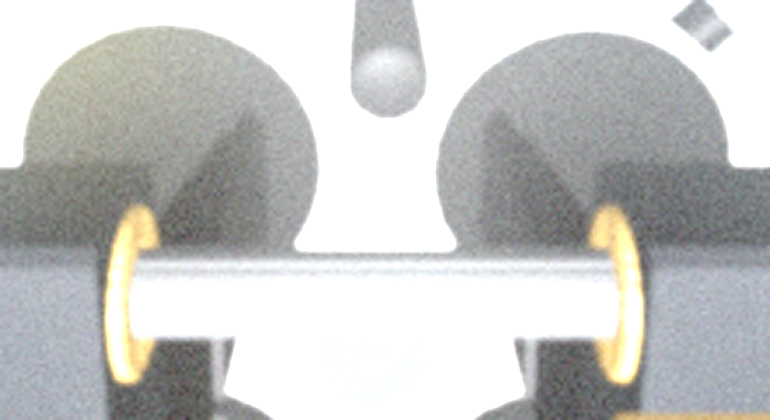

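```bash
python3 - <<'E'
from h import *
p=shot('wrist');S=shot('side');s=env.state();q=s['eef_pos'];a=s['tcp_rot'][2]
E=np.array(p['extrinsics'])
from scipy.spatial.transform import Rotation as Ro
R=Ro.from_euler('xyz',s['tcp_rot']).as_matrix()
for u in (225.7,289):
    o,d=ray(p,u,211.4); P=o+d*175
    print(P.round(1), 'in tool',(R.T@(P-q)).round(1), proj(S,P))
o,d=ray(p,257.4,211.4)
for D in (150,165,175,190,206): P=o+d*D; print(D,P.round(1),(R.T@(P-q)).round(1),proj(S,P))
print('observed side mid 268.6 203.5')
E
```

```text
[439.7  48.4 206.4] in tool [ 14.7 -18.9 -28. ] [273.75824443 202.75206705]
[459.4  82.8 206.8] in tool [ 14.7  20.8 -28. ] [262.85779465 205.51767219]
150 [441.3  70.  229.8] [ 22.7   0.9 -51.7] [269.63277146 201.21213675]
165 [446.2  67.4 215.9] [ 17.9   1.  -37.5] [268.83950987 202.97474634]
175 [449.6  65.6 206.6] [ 14.7   1.  -28. ] [268.31785606 204.13369658]
190 [454.6  63.  192.7] [  9.8   1.1 -13.8] [267.54593393 205.84844147]
206 [459.9  60.2 177.8] [4.7 1.1 1.4] [266.73622264 207.64684547]
observed side mid 268.6 203.5
```

send_rows(plan="5 4 20 0 40; 0 0 25 0 40; 0 0 20 0 40; 0 0 0 0 40")

```text
t: 9.45
eef_pos: [467.2, 61.5, 117.3]
tcp_rot: [3.128, 0.065, 2.623]
ft_force: [-0.2, -0.6, -0.6]
opening: 0.422
```

```bash
python3 go.py 459 62 110 149.4; python3 - <<'E'
from h import *
p=shot('wrist','w6');S=shot('side')
im=S['image'][150:250,220:320]; cv2.imwrite('pics/s6d.png',cv2.resize(im[:,:,::-1],(600,600),interpolation=cv2.INTER_CUBIC))
E
```

```text
t 9.45 pos [467.2  61.5 117.3] rot [3.128 0.065 2.623] F [-0.2 -0.6 -0.6] op 40.1
dtool x 7.4 y -3.6 z 7.3 roll 0.016
```

View pics/s6d.png

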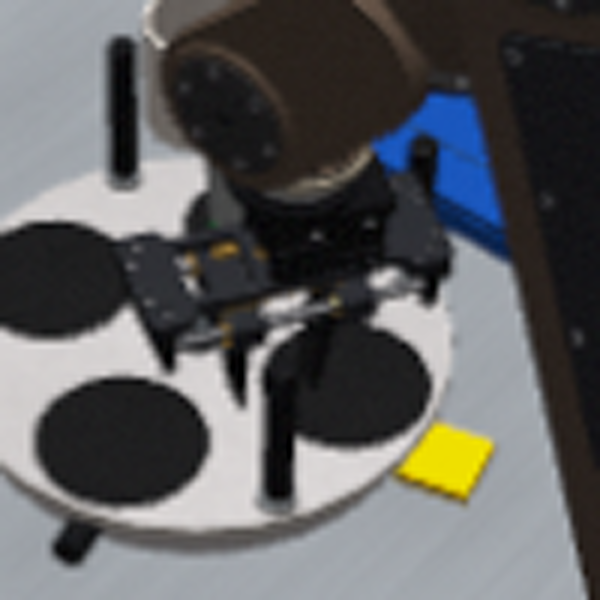

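View pics/w6.png

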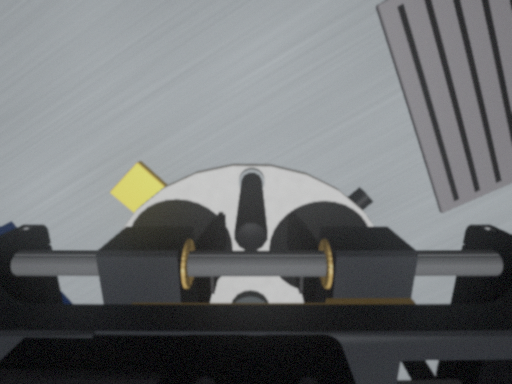

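send_rows(plan="7 -3.5 8 0 30; 0 0 0 0 30; 0 0 0 0 30")

```text
t: 9.85
eef_pos: [461.2, 61.9, 112.7]
tcp_rot: [3.124, 0.072, 2.623]
ft_force: [-0.6, -0.6, 0.6]
opening: 0.321
```

```bash
python3 go.py 459 62 110 149.4; python3 - <<'E'
from h import *
p=shot('wrist','w7')
E
```

```text
t 9.85 pos [461.2  61.9 112.7] rot [3.124 0.072 2.623] F [-0.6 -0.6  0.6] op 30.6
dtool x 2.0 y -1.0 z 2.7 roll 0.016
```

View pics/w7.png

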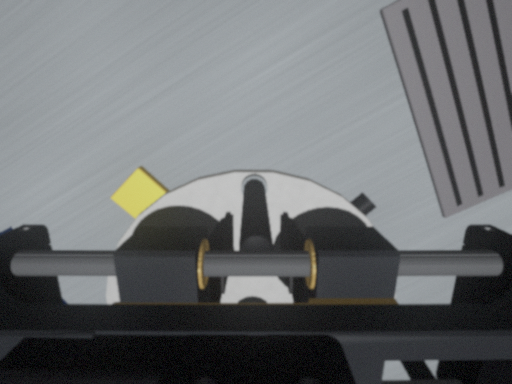

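send_rows(plan="1 21 0 0.14 28; -1.5 21 0 0.14 28; -1.5 21 0 0.14 28; -1.5 21 0 0.14 28")

```text
t: 10.3
eef_pos: [516.7, 120.1, 115.7]
tcp_rot: [3.095, 0.05, 2.045]
ft_force: [-0.9, -0.6, -0.5]
opening: 0.292
```

```bash
cat > arc.py <<'E'
from h import *
s=env.state(); h=np.array([587.5,-14]); d=s['eef_pos'][:2]-h
print(s['eef_pos'].round(1),s['tcp_rot'].round(3),'r %.1f phi %.1f yaw %.1f'%(np.hypot(*d),np.degrees(np.arctan2(d[1],d[0]))%360, np.degrees(s['tcp_rot'][2])),s['ft_force'].round(1),s['opening']*95,s['joints'].round(2))
E
python3 arc.py; python3 - <<'E'
from h import *
p=shot('wrist','w8');S=shot('side')
im=S['image'][150:250,200:320]; cv2.imwrite('pics/s8d.png',cv2.resize(im[:,:,::-1],(720,600),interpolation=cv2.INTER_CUBIC))
E
```

```text
[516.7 120.1 115.7] [3.095 0.05  2.045] r 151.6 phi 117.8 yaw 117.2 [-0.9 -0.6 -0.5] 27.724709243913367 [ 0.12  0.43  1.91 -0.05  0.74 -0.32]
```

View pics/s8d.png

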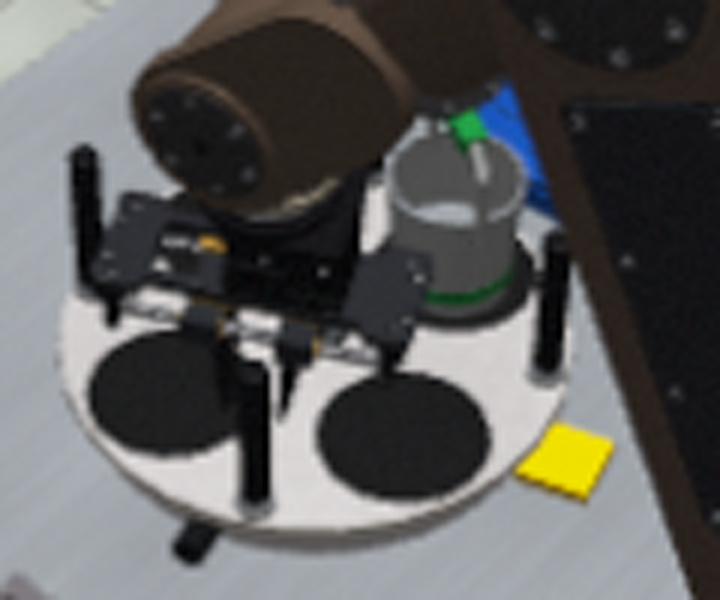

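View pics/w8.png

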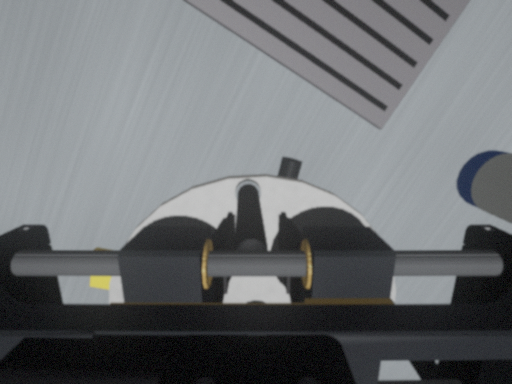

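send_rows(plan="-2 21 0 0.14 28; -1.5 21 0 0.14 28; -1.5 21 0 0.14 28; -1.5 21 0 0.14 28")

```text
t: 10.8
eef_pos: [598.0, 136.3, 120.9]
tcp_rot: [3.077, 0.018, 1.485]
ft_force: [-1.1, 0.6, -1.6]
opening: 0.296
```

```bash
python3 arc.py
```

```text
[598.  136.3 120.9] [3.077 0.018 1.485] r 150.7 phi 86.0 yaw 85.1 [-1.1  0.6 -1.6] 28.10584095087902 [ 0.13  0.53  1.7  -0.04  0.85  0.24]
```

send_rows(plan="-2 21 3 0.14 28; -1.5 21 3 0.14 28; -1.5 21 3 0.14 28; -1.5 15 0 0.1 28")

```text
t: 11.2
eef_pos: [669.9, 108.7, 117.5]
tcp_rot: [3.083, -0.015, 0.958]
ft_force: [-0.8, -0.7, 0.5]
opening: 0.295
```

```bash
python3 arc.py; python3 - <<'E'
from h import *
p=shot('wrist','w9');S=shot('side')
im=S['image'][150:250,200:320]; cv2.imwrite('pics/s9d.png',cv2.resize(im[:,:,::-1],(720,600),interpolation=cv2.INTER_CUBIC))
E
```

```text
[669.9 108.7 117.5] [ 3.083 -0.015  0.958] r 147.8 phi 56.1 yaw 54.9 [-0.8 -0.7  0.5] 28.041445386017397 [ 0.08  0.62  1.53 -0.03  0.94  0.71]
```

View pics/s9d.png

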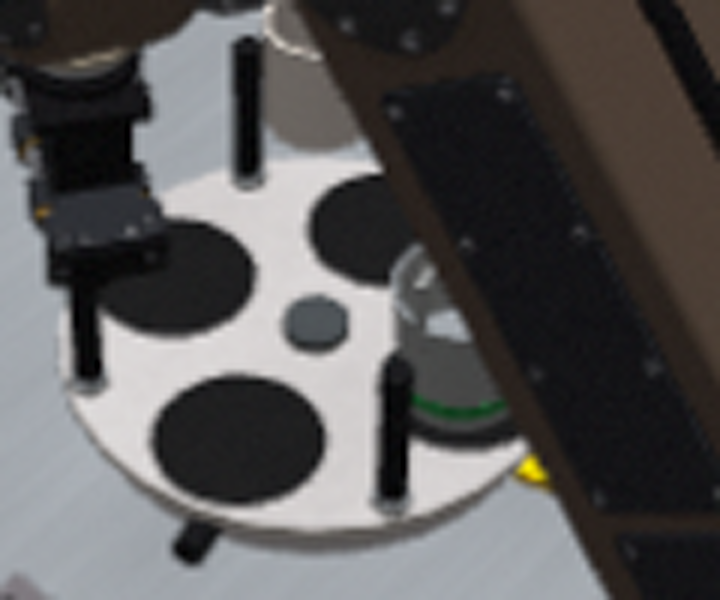

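View pics/w9.png

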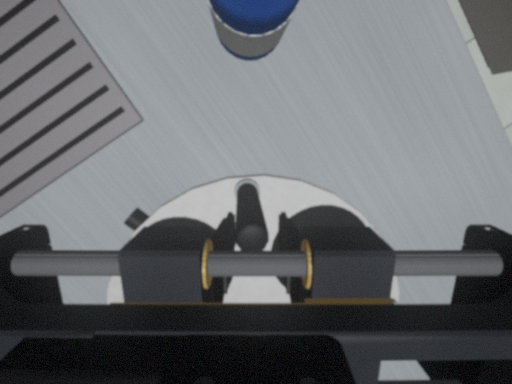

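send_rows(plan="0 0 0 0 45; 0 0 0 0 45; 0 0 -35 0 45; 0 0 -40 0 45; 0 0 -40 0 45; 0 0 -30 0 45; 0 0 0 0 45")

```text
t: 12.0
eef_pos: [656.9, 113.0, 267.3]
tcp_rot: [3.084, -0.011, 0.984]
ft_force: [0.1, -0.3, 0.4]
opening: 0.475
```

```bash
python3 arc.py; python3 - <<'E'
from fit import *
T=shot('top','t10'); p=shot('wrist','w10')
m=masks(T)
for k,z in (('red',192),('green',192),('yellow',12),('dark',44)):
    for c,a,l in blobs(T,m[k]):
        if 180<c[0]<440 and 140<c[1]<245: print(k,c.round(1),a,atz(T,*c,z).round(1)[:2])
E
```

```text
[656.9 113.  267.3] [ 3.084 -0.011  0.984] r 144.7 phi 61.4 yaw 56.4 [ 0.1 -0.3  0.4] 45.143848903427674 [ 0.08  0.47  1.38 -0.03  1.23  0.68]
red [335.  187.9] 64 [ 563.7 -360.3]
red [317.4 219.8] 63 [ 448.5 -294.4]
red [351.9 220.7] 72 [ 444.6 -419.4]
green [246.6 208.6] 54 [489.8 -39.9]
yellow [252.7 228.9] 87 [412.2 -59.7]
dark [235. 160.] 493 [690.3  10.7]
dark [260.5 151.8] 18 [723.4 -92.3]
dark [266.7 178.5] 495 [ 614.4 -116.6]
dark [255.4 218. ] 31 [456.4 -70.8]
```

View pics/t10.png

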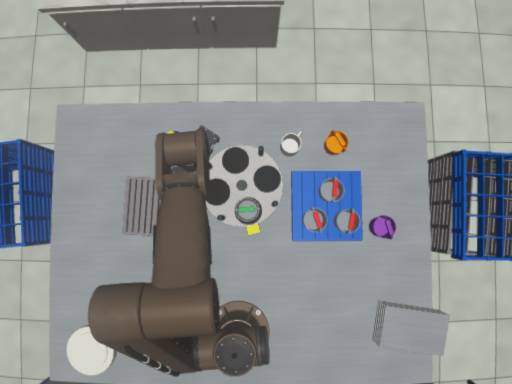

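```bash
python3 go.py 490 -40 300 91
```

```text
t 12.1 pos [655.8 112.8 263.1] rot [ 3.088 -0.008  0.983] F [-0.4 -0.5 -1.2] op 44.9
dtool x -219.1 y -53.4 z -36.9 roll -0.605
```

send_rows(plan="0 0 -33 0 45; -40 -15 0 -0.12 45; -40 -10 0 -0.12 45; -40 -5 0 -0.12 45; -40 0 0 -0.12 45; -40 0 0 -0.12 45; 0 0 0 0 45")

```text
t: 12.8
eef_pos: [555.2, -60.9, 285.3]
tcp_rot: [3.11, 0.025, 1.623]
ft_force: [0.4, -0.8, -0.7]
opening: 0.471
```

```bash
python3 go.py 490 -40 300 91
```

```text
t 12.8 pos [555.2 -60.9 285.3] rot [3.11  0.025 1.623] F [ 0.4 -0.8 -0.7] op 44.8
dtool x 24.3 y -64.0 z -14.7 roll 0.034
```

send_rows(plan="12 -32 0 0.017 60; 12 -32 0 0.017 60")

```text
t: 13.0
eef_pos: [489.6, -40.7, 278.7]
tcp_rot: [3.114, 0.022, 1.585]
ft_force: [0.3, 0.4, 0.9]
opening: 0.587
```

```bash
python3 - <<'E'
from fit import *
import go
for i in range(3): p=shot('wrist','w11')
go.delta(490,-40,240,91)
m=masks(p)['green']
for c,a,l in blobs(p,m,60):
    ys,xs=np.nonzero(l);P=np.array([atz(p,x,y,192)[:2] for x,y in zip(xs,ys)]).astype(np.float32)
    print(c,a,cv2.minAreaRect(P))
E
```

```text
t 13.15 pos [489.7 -40.  279.9] rot [3.113 0.023 1.587] F [-0.1 -0.1  0. ] op 59.5
dtool x 0.0 y 0.3 z 39.9 roll -0.001
```

View pics/w11.png

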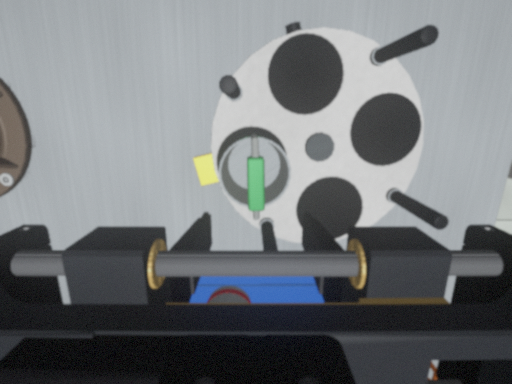

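```bash
cat > bar.py <<'E'
from fit import *
def bar(color,cam='wrist',z=192,n=2,show=True):
    for i in range(n): p=shot(cam)
    h=hsv(p);H,S,V=h[...,0],h[...,1],h[...,2]
    m=((H<7)|(H>173))&(S>120)&(V>60) if color=='red' else (H>45)&(H<90)&(S>90)&(V>50)
    out=[]
    for c,a,l in blobs(p,m,60 if cam=='wrist' else 15):
        ys,xs=np.nonzero(l);P=np.array([atz(p,x,y,z)[:2] for x,y in zip(xs,ys)])
        r=cv2.minAreaRect(P.astype(np.float32)); w,v=np.linalg.eigh(np.cov(P.T)); ang=np.degrees(np.arctan2(v[1,1],v[0,1]))%180
        out.append((c.round(1),a,P.mean(0).round(1),np.round(r[0],1),np.round(r[1],1),round(float(ang),1)))
        if show: print(*out[-1])
    return out
if __name__=='__main__':
    import sys; bar(sys.argv[1],sys.argv[2],float(sys.argv[3]))
E
python3 bar.py green wrist 192
```

```text
[252.3 182.5] 771 [488.2 -36.2] [488.5 -36.6] [15.9 54.6] 91.9
```

send_rows(plan="-1 0 45 0 60")

```text
t: 13.35
eef_pos: [495.9, -42.9, 238.3]
tcp_rot: [3.103, 0.025, 1.587]
ft_force: [0.9, -0.4, -0.9]
opening: 0.632
```

```bash
python3 bar.py green wrist 192; python3 go.py 489 -38 190 91
```

```text
[252.2 194.6] 1147 [488.3 -36. ] [488.5 -36.1] [16.6 55.6] 92.2
t 13.45 pos [491.5 -42.3 231.3] rot [3.119 0.021 1.587] F [0.4 0.9 0.6] op 59.8
dtool x 4.3 y -2.4 z 41.3 roll -0.001
```

send_rows(plan="0 0 45 0 60")

```text
t: 13.55
eef_pos: [495.6, -43.6, 189.6]
tcp_rot: [3.112, 0.023, 1.587]
ft_force: [1.7, 0.1, -1.2]
opening: 0.628
```

```bash
python3 bar.py green wrist 192; python3 go.py 489 -38 145 91; python3 -c "
from h import *
shot('wrist','w12')"
```

```text
[253.9 212.7] 1796 [488.4 -35.2] [488.3 -35.9] [16.9 55.2] 92.1
t 13.65 pos [491.  -42.9 183.2] rot [3.127 0.019 1.587] F [-0.1 -0.9  0. ] op 60.2
dtool x 4.9 y -1.9 z 38.2 roll -0.001
```

View pics/w12.png

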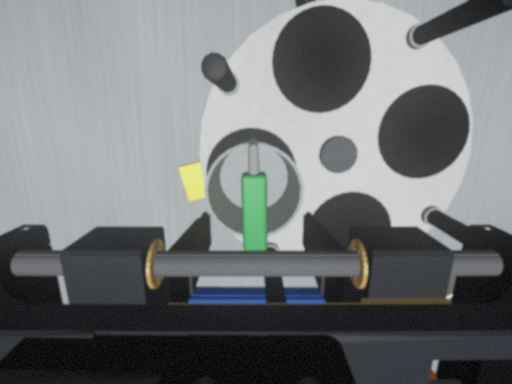

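send_rows(plan="3 -2 40 0 60")

```text
t: 13.8
eef_pos: [494.5, -41.6, 150.3]
tcp_rot: [3.115, 0.022, 1.587]
ft_force: [1.0, -0.4, -0.7]
opening: 0.632
```

```bash
python3 go.py 489 -37 142 91; python3 -c "
from h import *
shot('wrist','w13');shot('side');S=shot('side')
im=S['image'][130:250,200:320]; cv2.imwrite('pics/s13.png',cv2.resize(im[:,:,::-1],(600,600),interpolation=cv2.INTER_CUBIC))"; python3 go.py 489 -37 142 91
```

```text
t 13.8 pos [494.5 -41.6 150.3] rot [3.115 0.022 1.587] F [ 1.  -0.4 -0.7] op 60.1
dtool x 4.7 y -5.4 z 8.3 roll -0.001
t 13.95 pos [491.  -40.8 146.5] rot [3.125 0.02  1.587] F [ 0.1 -0.1  0.4] op 60.0
dtool x 3.9 y -1.9 z 4.5 roll -0.001
```

View pics/w13.png

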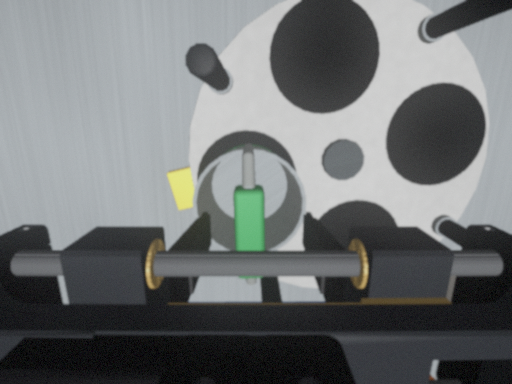

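View pics/s13.png

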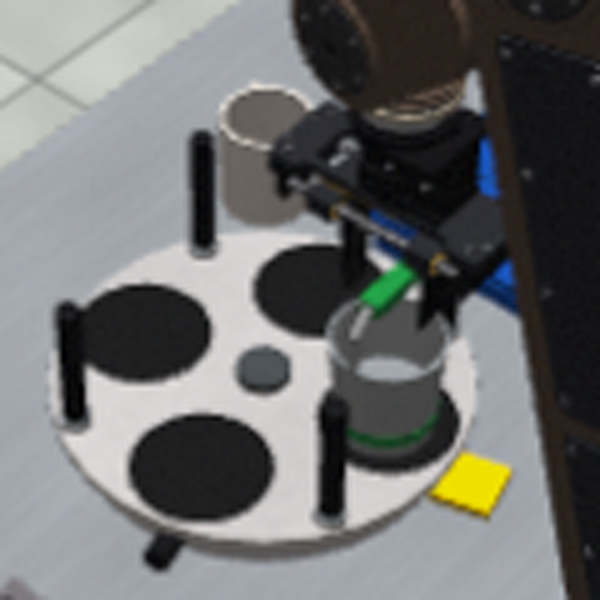

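send_rows(plan="2 -4 11 0 60")

```text
t: 14.05
eef_pos: [489.0, -39.5, 138.1]
tcp_rot: [3.121, 0.021, 1.587]
ft_force: [-0.1, -0.5, 0.1]
opening: 0.629
```

```bash
python3 -c "
from h import *
shot('side');shot('side');shot('wrist','w14')"; python3 go.py 489 -37 134 91
```

```text
t 14.2 pos [487.3 -39.1 136.4] rot [3.124 0.02  1.588] F [-0.2 -0.1  0.6] op 59.8
dtool x 2.1 y 1.7 z 2.4 roll -0.001
```

send_rows(plan="0 0 0 0 10; 0 0 0 0 10; 0 0 0 0 10; 0 0 0 0 10")

```text
t: 14.6
eef_pos: [488.3, -39.3, 138.8]
tcp_rot: [3.121, 0.021, 1.587]
ft_force: [-1.1, 0.7, 0.3]
opening: 0.35
```

```bash
python3 -c "
from h import *
shot('side');shot('side');shot('wrist','w15')"; python3 go.py 489 -37 134 91
```

```text
t 14.75 pos [488.3 -39.3 138.6] rot [3.121 0.021 1.588] F [1.5 0.1 1.2] op 21.2
dtool x 2.3 y 0.8 z 4.6 roll -0.001
```

View pics/w15.png

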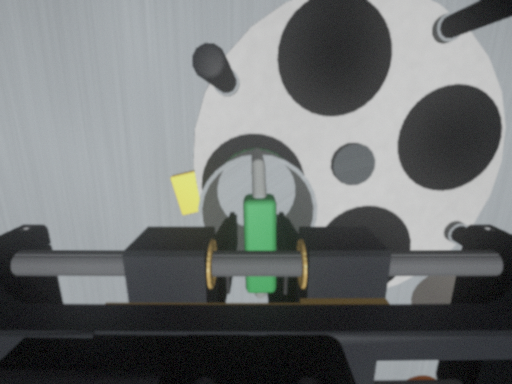

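send_rows(plan="0 0 0 0 5; 0 0 0 0 5; 0 0 0 0 5")

```text
t: 15.05
eef_pos: [488.5, -39.4, 138.6]
tcp_rot: [3.121, 0.021, 1.588]
ft_force: [0.6, -0.3, 0.4]
opening: 0.189
```

send_rows(plan="0 0 -30 0 5")

```text
t: 15.15
eef_pos: [485.9, -38.5, 166.0]
tcp_rot: [3.128, 0.019, 1.588]
ft_force: [0.6, 1.1, -3.9]
opening: 0.192
```

```bash
python3 -c "
from h import *
shot('side');S=shot('side');shot('wrist','w16')
im=S['image'][110:230,200:320]; cv2.imwrite('pics/s16.png',cv2.resize(im[:,:,::-1],(600,600),interpolation=cv2.INTER_CUBIC))"; python3 go.py 489 -37 134 91
```

```text
t 15.3 pos [488.1 -38.8 169.1] rot [3.119 0.021 1.588] F [-0.8  1.  -4.9] op 17.5
dtool x 1.8 y 0.9 z 35.1 roll -0.001
```

View pics/s16.png

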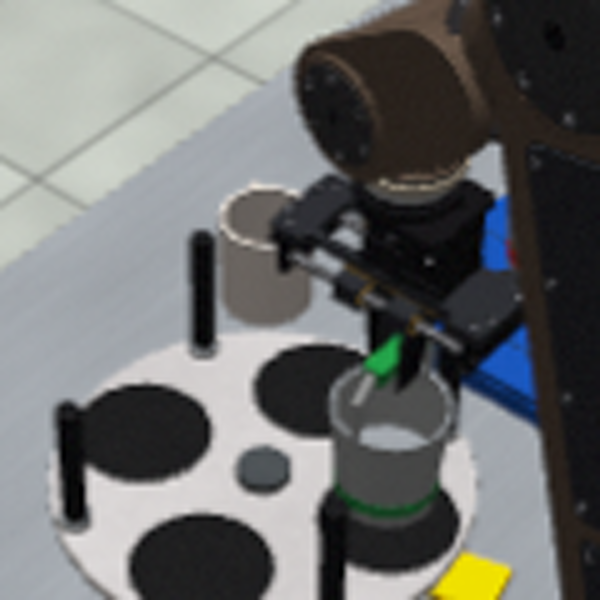

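```bash
python3 - <<'E'
from h import *
T=shot('top')
im=T['image'][165:250,110:195]; cv2.imwrite('pics/mat.png',cv2.resize(im[:,:,::-1],(595,595),interpolation=cv2.INTER_CUBIC))
r=regions_of('drain_mat',T)[0]; ys,xs=np.nonzero(r['pixels'])
P=np.array([atz(T,x,y,6)[:2] for x,y in zip(xs,ys)],np.float32); print(cv2.minAreaRect(P),P.mean(0))
E
```

```text
((503.0875244140625, 357.7290954589844), (237.5272216796875, 235.8772430419922), 88.08045196533203) [504.15878 355.96448]
```

View pics/mat.png

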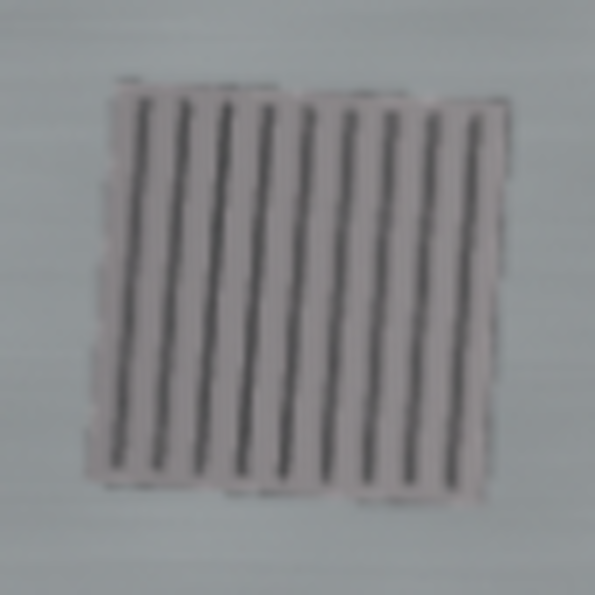

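send_rows(plan="0 0 -45 0 5")

```text
t: 15.5
eef_pos: [483.7, -37.4, 208.0]
tcp_rot: [3.133, 0.018, 1.588]
ft_force: [0.4, -0.1, -4.4]
opening: 0.192
```

send_rows(plan="0 0 -45 0 5")

```text
t: 15.6
eef_pos: [482.4, -36.4, 252.4]
tcp_rot: [3.137, 0.017, 1.588]
ft_force: [0.3, 0.4, -4.6]
opening: 0.19
```

send_rows(plan="0 0 -40 0 5")

```text
t: 15.7
eef_pos: [481.5, -35.6, 292.5]
tcp_rot: [3.14, 0.017, 1.587]
ft_force: [0.6, 0.4, -5.5]
opening: 0.188
```

send_rows(plan="40 2 0 0 5; 44 2 0 0 5; 44 2 0 0 5; 44 2 0 0 5; 44 2 0 0 5; 44 2 0 0 5; 44 2 0 0 5; 44 2 0 0 5")

```text
t: 16.5
eef_pos: [492.9, 319.9, 279.9]
tcp_rot: [-3.139, 0.022, 1.578]
ft_force: [1.8, -1.2, -4.4]
opening: 0.186
```

```bash
python3 -c "
from h import *
shot('side');shot('side')"; python3 go.py 503 350 102 91
```

```text
t 16.6 pos [492.5 322.6 279. ] rot [-3.138  0.021  1.582] F [ 0.5 -0.4 -4.5] op 18.2
dtool x 27.2 y 10.8 z 177.0 roll -0.006
```

Descend one row at a time with settling.

send_rows(plan="27 10 45 0 5")

```text
t: 16.7
eef_pos: [502.0, 345.3, 242.4]
tcp_rot: [3.14, 0.019, 1.583]
ft_force: [1.3, 2.1, -3.6]
opening: 0.195
```

```bash
cat > st.py <<'E'
import sys; from h import *; import go
for i in range(3): p=shot('side')
go.delta(*map(float,sys.argv[1:5]))
E
python3 st.py 503 350 102 91
```

```text
t 16.85 pos [499.7 344.6 235.8] rot [-3.132  0.024  1.583] F [ 0.  -0.8 -4.7] op 17.8
dtool x 5.4 y 3.4 z 133.8 roll -0.005
```

send_rows(plan="0 0 48 0 5")

```text
t: 16.95
eef_pos: [501.9, 344.6, 194.1]
tcp_rot: [-3.14, 0.02, 1.584]
ft_force: [3.1, 0.7, -4.6]
opening: 0.186
```

```bash
python3 st.py 503 350 102 91
```

```text
t 17.1 pos [498.2 342.2 188.5] rot [-3.127  0.027  1.583] F [-0.9  1.1 -2.8] op 17.7
dtool x 7.8 y 4.8 z 86.5 roll -0.005
```

send_rows(plan="0 0 45 0 5")

```text
t: 17.2
eef_pos: [501.3, 342.5, 149.8]
tcp_rot: [-3.138, 0.022, 1.582]
ft_force: [2.1, 1.0, -4.3]
opening: 0.185
```

```bash
python3 st.py 503 350 102 91
```

```text
t 17.35 pos [497.3 340.3 144. ] rot [-3.125  0.028  1.582] F [ 0.1  0.5 -3.7] op 17.8
dtool x 9.6 y 5.8 z 42.0 roll -0.006
```

send_rows(plan="8 5 34 0 5")

```text
t: 17.45
eef_pos: [504.7, 348.6, 115.9]
tcp_rot: [-3.133, 0.024, 1.582]
ft_force: [1.7, 0.5, -4.3]
opening: 0.186
```

```bash
python3 st.py 503 350 102 91; python3 -c "
from h import *
S=shot('side');im=S['image'][220:340,140:260]; cv2.imwrite('pics/s17.png',cv2.resize(im[:,:,::-1],(600,600),interpolation=cv2.INTER_CUBIC))"
```

```text
t 17.6 pos [501.9 347.5 111.1] rot [-3.124  0.029  1.583] F [ 0.1  0.7 -4.1] op 17.9
dtool x 2.5 y 1.1 z 9.1 roll -0.006
```

View pics/s17.png

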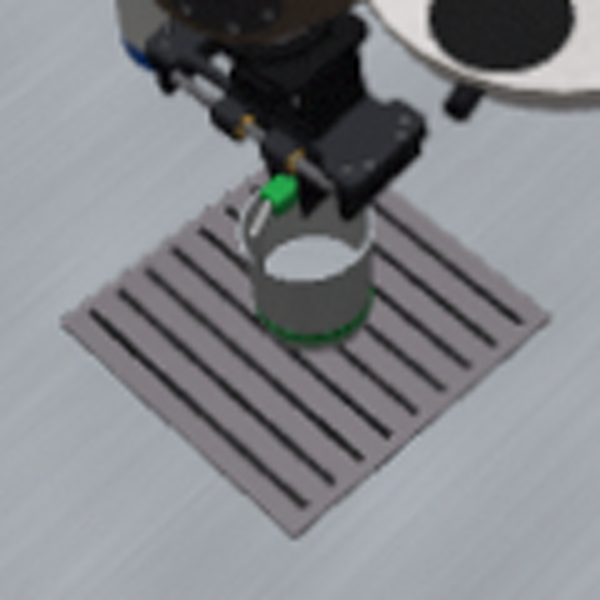

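Well centred. Lower ~8 more until contact, then open.

send_rows(plan="0 0 7 0 5")

```text
t: 17.75
eef_pos: [503.2, 347.9, 107.8]
tcp_rot: [-3.129, 0.026, 1.582]
ft_force: [0.9, -0.3, -4.3]
opening: 0.185
```

```bash
python3 st.py 503 350 102 91
```

```text
t 17.9 pos [502.4 347.4 106. ] rot [-3.127  0.027  1.582] F [ 0.   0.5 -4.2] op 17.3
dtool x 2.6 y 0.7 z 4.0 roll -0.006
```

send_rows(plan="0 0 5 0 5")

```text
t: 18.0
eef_pos: [502.7, 347.5, 102.0]
tcp_rot: [-3.128, 0.027, 1.582]
ft_force: [-0.5, 0.7, -4.5]
opening: 0.189
```

```bash
python3 st.py 503 350 102 91
```

```text
t 18.15 pos [502.6 347.5 101.5] rot [-3.128  0.027  1.582] F [-0.3  1.1  0.8] op 18.1
dtool x 2.5 y 0.4 z -0.5 roll -0.006
```

send_rows(plan="0 0 0 0 50; 0 0 0 0 50; 0 0 0 0 50")

```text
t: 18.45
eef_pos: [502.9, 347.6, 102.2]
tcp_rot: [-3.129, 0.026, 1.583]
ft_force: [-0.8, 0.2, -0.2]
opening: 0.383
```

send_rows(plan="0 0 -40 0 50; 0 0 -45 0 50; 0 0 -45 0 50; 0 0 -45 0 50")

```text
t: 18.85
eef_pos: [503.4, 350.9, 276.5]
tcp_rot: [-3.117, 0.033, 1.583]
ft_force: [0.4, -0.6, 0.2]
opening: 0.527
```

```bash
python3 st.py 503 -150 290 80; python3 -c "
from h import *
S=shot('side');im=S['image'][220:340,140:260]; cv2.imwrite('pics/s18.png',cv2.resize(im[:,:,::-1],(600,600),interpolation=cv2.INTER_CUBIC))"; python3 bar.py red top 198
```

```text
t 19.0 pos [504.4 351.6 277.6] rot [-3.122  0.03   1.582] F [-0.4  1.  -0.5] op 49.8
dtool x -501.5 y -7.3 z -12.4 roll 0.186
[335.1 188.2] 83 [ 562.1 -359.6] [ 560.9 -360.9] [18.2 54.6] 176.0
[317.5 219.7] 75 [ 449.  -293.8] [ 449.6 -293.4] [56.3 17.1] 19.1
[352.  220.7] 84 [ 444.7 -418.2] [ 444.4 -418.2] [18.5 57.8] 169.4
```

View pics/s18.png

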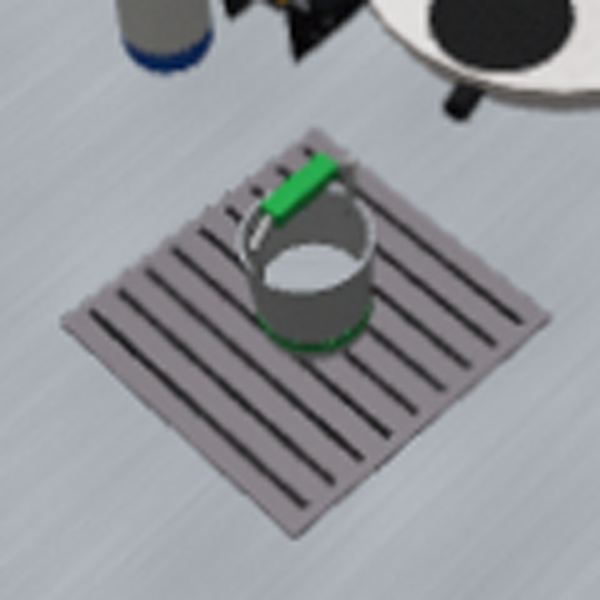

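send_rows(plan="-45 -3 0 0 50; -45 -3 0 0 50; -45 -3 0 0 50; -45 -3 0 0 50; -45 -3 0 0 50; -45 -3 0 0 50; -45 -3 0 0 50; -45 -3 0 0 50")

```text
t: 19.95
eef_pos: [478.5, -18.1, 273.7]
tcp_rot: [-3.093, 0.037, 1.591]
ft_force: [0.6, 0.6, -0.5]
opening: 0.525
```

send_rows(plan="-45 -3 0 0 60; -45 -3 0 0 60; -45 -3 0 0 60; -45 -3 0 0 60; 0 0 0 0.14 60; 0 0 0 0.14 60; 0 0 0 0.14 60; 0 0 0 0.14 60")

```text
t: 20.75
eef_pos: [463.3, -211.1, 268.7]
tcp_rot: [-3.099, 0.06, 1.008]
ft_force: [0.5, 0.5, 0.1]
opening: 0.634
```

send_rows(plan="0 0 0 0.14 60; 0 0 0 0.14 60; 0 0 0 0.14 60; 0 0 0 0.14 60; 0 0 0 0.14 60")

```text
t: 21.25
eef_pos: [460.6, -210.2, 260.6]
tcp_rot: [-3.139, 0.084, 0.276]
ft_force: [-0.8, 0.1, 0.0]
opening: 0.629
```

```bash
python3 st.py 449 -294 270 19.5; python3 bar.py red wrist 198
```

```text
t 21.4 pos [ 460.8 -210.2  261. ] rot [-3.139  0.083  0.286] F [-0.3 -0.7  0.2] op 59.7
dtool x -34.9 y 77.0 z -9.0 roll -0.055
[444.5 128.1] 1552 [ 561.3 -353.2] [ 560.7 -353.1] [22.6 55.7] 173.5
[333.3 214.2] 803 [ 455.4 -289. ] [ 451.2 -289.9] [55.4 18.8] 22.3
[450.4 238.7] 406 [ 463.9 -414.1] [ 463.7 -414. ] [27.3 19.8] 74.4
```

send_rows(plan="-17 38 -10 -0.03 60; -17 38 -10 -0.03 60")

```text
t: 21.7
eef_pos: [452.9, -290.6, 283.4]
tcp_rot: [-3.131, 0.084, 0.361]
ft_force: [0.1, -0.2, 0.2]
opening: 0.634
```

```bash
python3 st.py 450 -292 270 20
```

```text
t 21.85 pos [ 452.8 -291.7  283. ] rot [-3.132  0.083  0.354] F [0.4 0.5 0.3] op 60.1
dtool x -2.7 y -0.7 z 13.0 roll 0.005
```

send_rows(plan="0 0 -48 0 60")

```text
t: 21.95
eef_pos: [454.8, -289.3, 326.1]
tcp_rot: [-3.122, 0.089, 0.356]
ft_force: [1.0, -1.1, 0.6]
opening: 0.634
```

```bash
python3 st.py 450 -292 270 20
```

```text
t 22.1 pos [ 457.4 -290.3  332.7] rot [-3.135  0.081  0.356] F [-0.9  0.6 -1.1] op 59.9
dtool x -7.5 y -1.0 z 62.7 roll 0.007
```

send_rows(plan="0 0 -48 0 60")

```text
t: 22.2
eef_pos: [459.5, -287.4, 375.4]
tcp_rot: [-3.125, 0.087, 0.359]
ft_force: [-0.0, -0.8, 1.0]
opening: 0.633
```

```bash
python3 st.py 450 -292 270 20
```

```text
t 22.35 pos [ 461.8 -288.7  382.1] rot [-3.138  0.079  0.358] F [ 0.5 -0.7 -1.5] op 59.8
dtool x -12.2 y -1.0 z 112.1 roll 0.009
```

send_rows(plan="0 0 25 0 60; 0 0 25 0 60; 0 0 25 0 60; 0 0 25 0 60")

```text
t: 22.75
eef_pos: [453.9, -288.0, 277.2]
tcp_rot: [-3.138, 0.078, 0.364]
ft_force: [0.1, -0.7, -0.6]
opening: 0.626
```

```bash
python3 st.py 450 -292 270 20
```

```text
t 22.9 pos [ 453.8 -288.1  277.8] rot [-3.136  0.079  0.364] F [ 0.1 -0.9  0.1] op 60.2
dtool x -4.9 y 2.2 z 7.8 roll 0.015
```

send_rows(plan="-2 3 40 0.01 60")

```text
t: 23.0
eef_pos: [452.3, -293.6, 242.1]
tcp_rot: [3.139, 0.075, 0.355]
ft_force: [0.1, -0.7, -0.5]
opening: 0.632
```

```bash
python3 st.py 450 -292 145 20
```

```text
t 23.15 pos [ 449.6 -292.2  237.9] rot [-3.134  0.081  0.354] F [-0.2 -0.2  0.2] op 60.1
dtool x 0.4 y -0.0 z 92.9 roll 0.005
```

send_rows(plan="0 0 40 0 60")

```text
t: 23.25
eef_pos: [449.3, -294.8, 203.1]
tcp_rot: [3.14, 0.076, 0.354]
ft_force: [-0.2, -0.8, -1.4]
opening: 0.627
```

```bash
python3 st.py 450 -292 145 20;python3 bar.py red wrist 198; python3 -c "
from h import *
shot('wrist','w20')"
```

```text
t 23.4 pos [ 446.6 -292.9  198.8] rot [-3.133  0.082  0.355] F [0.7 0.9 0.9] op 60.0
dtool x 3.5 y 0.3 z 53.8 roll 0.006
[410.5  92.6] 2812 [ 561.2 -355.2] [ 560.3 -355.1] [21.2 56.4] 174.7
[258.1 208.5] 1572 [ 451.3 -291.5] [ 450.8 -291.9] [57.5 16.8] 18.7
```

View pics/w20.png

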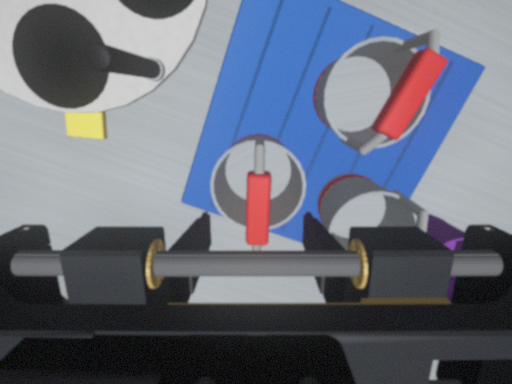

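send_rows(plan="3 1 40 0.01 60")

```text
t: 23.65
eef_pos: [450.3, -296.2, 165.2]
tcp_rot: [3.136, 0.074, 0.344]
ft_force: [1.0, -0.7, -0.2]
opening: 0.625
```

```bash
python3 st.py 450 -292 145 20
```

```text
t 23.8 pos [ 447.4 -294.2  160.6] rot [-3.136  0.08   0.345] F [0.3 0.1 0.4] op 60.2
dtool x 3.2 y -1.2 z 15.6 roll -0.004
```

send_rows(plan="2 0 14 0 60")

```text
t: 23.9
eef_pos: [449.5, -294.7, 149.0]
tcp_rot: [-3.14, 0.078, 0.345]
ft_force: [-0.1, -1.3, -0.3]
opening: 0.63
```

```bash
python3 st.py 450 -292 145 20; python3 -c "
from h import *
shot('wrist','w21')"
```

```text
t 24.05 pos [ 448.3 -293.8  146.7] rot [-3.136  0.08   0.345] F [-0.  -0.1  0. ] op 60.0
dtool x 2.2 y -1.1 z 1.7 roll -0.004
```

View pics/w21.png

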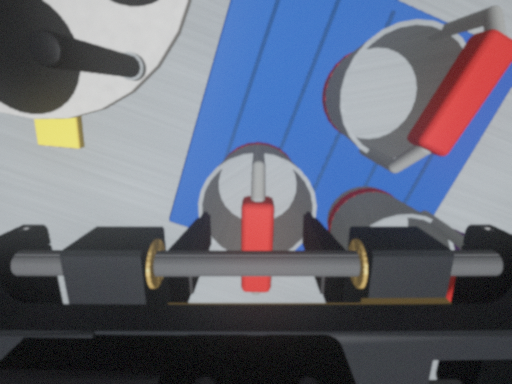

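Aligned. Close and lift.

send_rows(plan="0 0 0 0 5; 0 0 0 0 5; 0 0 0 0 5; 0 0 0 0 5; 0 0 0 0 5; 0 0 0 0 5; 0 0 0 0 5")

```text
t: 24.8
eef_pos: [448.9, -294.3, 148.9]
tcp_rot: [-3.139, 0.079, 0.345]
ft_force: [-0.2, -0.5, -0.8]
opening: 0.189
```

```bash
python3 st.py 450 -292 145 20
```

```text
t 24.95 pos [ 448.9 -294.3  148.9] rot [-3.139  0.079  0.345] F [-1.2  0.4  0.1] op 17.7
dtool x 1.8 y -1.8 z 3.9 roll -0.004
```

send_rows(plan="0 0 -45 0 5")

```text
t: 25.05
eef_pos: [450.2, -291.8, 189.7]
tcp_rot: [-3.13, 0.084, 0.345]
ft_force: [0.0, -0.3, -3.3]
opening: 0.191
```

```bash
python3 st.py 450 -292 290 20
```

```text
t 25.2 pos [ 453.2 -293.7  195.5] rot [3.141 0.077 0.345] F [-1.2 -0.4 -4. ] op 17.9
dtool x -2.4 y -2.7 z -94.5 roll -0.004
```

send_rows(plan="0 0 -45 0 5")

```text
t: 25.3
eef_pos: [454.2, -291.1, 235.7]
tcp_rot: [-3.133, 0.082, 0.345]
ft_force: [0.6, -1.1, -2.8]
opening: 0.184
```

```bash
python3 st.py 450 -292 290 20
```

```text
t 25.45 pos [ 457.  -292.9  241.3] rot [3.139 0.075 0.345] F [ 0.3 -0.1 -3.6] op 18.0
dtool x -6.3 y -3.2 z -48.7 roll -0.004
```

send_rows(plan="0 0 -45 0 5")

```text
t: 25.55
eef_pos: [457.9, -290.2, 280.8]
tcp_rot: [-3.135, 0.081, 0.345]
ft_force: [0.4, -0.6, -3.1]
opening: 0.189
```

```bash
python3 st.py 489 -40 290 20; python3 -c "
from h import *
shot('wrist','w22')"
```

```text
t 25.7 pos [ 460.5 -291.8  286.5] rot [3.137 0.074 0.345] F [ 0.   0.4 -4.1] op 17.6
dtool x 111.9 y -227.4 z -3.5 roll -0.004
```

View pics/w22.png

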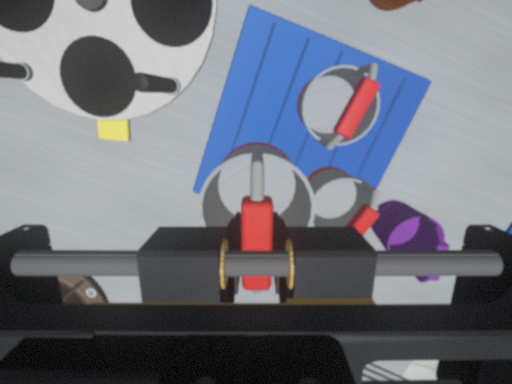

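send_rows(plan="18 -36 0 0 5; 18 -38 0 0 5; 18 -38 0 0 5; 18 -38 0 0 5; 18 -38 0 0 5")

```text
t: 26.25
eef_pos: [476.9, -80.8, 265.9]
tcp_rot: [-3.133, 0.088, 0.337]
ft_force: [0.8, -0.0, -3.0]
opening: 0.188
```

```bash
python3 st.py 484.5 -41 143 20
```

```text
t 26.4 pos [477.1 -80.4 266.1] rot [-3.132  0.088  0.341] F [ 0.7  0.  -2.7] op 18.0
dtool x 20.1 y -34.7 z 123.1 roll -0.008
```

send_rows(plan="20 -35 0 0 5")

```text
t: 26.5
eef_pos: [483.9, -43.1, 263.3]
tcp_rot: [-3.133, 0.09, 0.338]
ft_force: [0.7, 0.7, -2.3]
opening: 0.185
```

```bash
python3 st.py 484.5 -41 143 20
```

```text
t 26.65 pos [483.8 -40.3 263.2] rot [-3.131  0.091  0.343] F [ 0.5 -1.7 -2.2] op 17.9
dtool x 0.4 y 0.9 z 120.2 roll -0.006
```

send_rows(plan="0 0 45 0 5")

```text
t: 26.75
eef_pos: [482.4, -42.6, 220.8]
tcp_rot: [-3.136, 0.084, 0.343]
ft_force: [1.0, -1.6, -4.3]
opening: 0.188
```

```bash
python3 st.py 484.5 -41 143 20
```

```text
t 26.9 pos [478.4 -42.1 216.7] rot [-3.129  0.096  0.342] F [-0.1 -0.2 -2.4] op 17.7
dtool x 6.2 y 1.0 z 73.7 roll -0.007
```

send_rows(plan="3 0 40 0 5")

```text
t: 27.0
eef_pos: [480.5, -43.5, 180.5]
tcp_rot: [-3.133, 0.088, 0.34]
ft_force: [1.7, 0.3, -3.3]
opening: 0.19
```

```bash
python3 st.py 484.5 -41 143 20; python3 -c "
from h import *
shot('wrist','w23');S=shot('side');im=S['image'][130:250,200:320]; cv2.imwrite('pics/s23.png',cv2.resize(im[:,:,::-1],(600,600),interpolation=cv2.INTER_CUBIC))"
```

```text
t 27.15 pos [477.1 -42.6 176.8] rot [-3.127  0.098  0.341] F [-0.5  0.2 -2.3] op 17.6
dtool x 7.5 y 1.0 z 33.8 roll -0.008
```

View pics/w23.png

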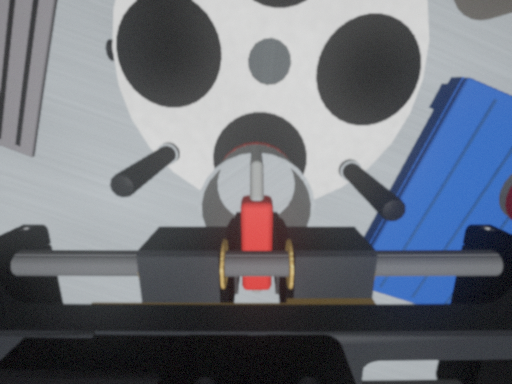

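View pics/s23.png

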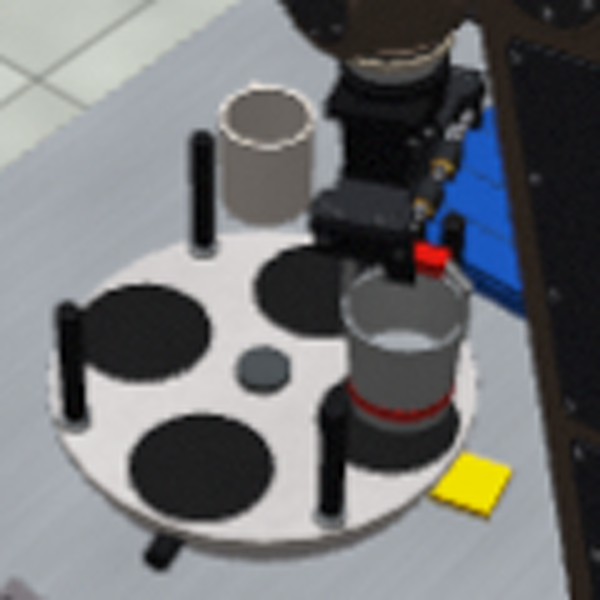

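send_rows(plan="9 1 24 0 5")

```text
t: 27.35
eef_pos: [487.0, -41.6, 157.5]
tcp_rot: [-3.133, 0.088, 0.341]
ft_force: [-0.1, 0.1, -3.5]
opening: 0.186
```

```bash
python3 st.py 484.5 -41 143 20; python3 bar.py red wrist 202;
```

```text
t 27.5 pos [485.2 -41.  154.7] rot [-3.13   0.094  0.341] F [ 0.6  0.1 -2.6] op 17.9
dtool x -0.7 y -0.3 z 11.7 roll -0.008
[256.3 226.2] 1655 [499.4 -35. ] [499.9 -34.6] [33.  19.4] 19.0
[256.3 282.5] 329 [463.6 -47.7] [463.3 -47.9] [ 8.8 16.4] 110.9
```

send_rows(plan="0 0 8 0 5")

```text
t: 27.7
eef_pos: [485.4, -41.4, 148.8]
tcp_rot: [-3.132, 0.09, 0.341]
ft_force: [0.2, -1.0, -2.4]
opening: 0.187
```

```bash
python3 st.py 484.5 -41 143 20
```

```text
t 27.85 pos [484.4 -41.3 147.4] rot [-3.13   0.093  0.341] F [ 0.3 -0.3 -3.7] op 17.6
dtool x 0.2 y -0.2 z 4.4 roll -0.008
```

send_rows(plan="0 0 4 0 5")

```text
t: 27.95
eef_pos: [484.3, -41.4, 143.8]
tcp_rot: [-3.131, 0.092, 0.341]
ft_force: [-0.1, 1.0, 6.1]
opening: 0.192
```

```bash
python3 st.py 484.5 -41 143 20
```

```text
t 28.1 pos [484.1 -41.2 143.6] rot [-3.13   0.093  0.341] F [0.2 0.5 1.5] op 17.8
dtool x 0.5 y -0.1 z 0.6 roll -0.008
```

send_rows(plan="0 0 0 0 60; 0 0 0 0 60; 0 0 0 0 60; 0 0 0 0 60")

```text
t: 28.5
eef_pos: [484.4, -41.4, 143.8]
tcp_rot: [-3.131, 0.092, 0.341]
ft_force: [0.2, 0.9, 0.1]
opening: 0.466
```

send_rows(plan="0 0 -40 0 60; 0 0 -40 0 60; 0 0 -40 0 60")

```text
t: 28.8
eef_pos: [493.2, -38.7, 262.3]
tcp_rot: [-3.125, 0.102, 0.342]
ft_force: [0.3, -0.4, -0.4]
opening: 0.626
```

```bash
python3 st.py 459 62 250 149.4; python3 bar.py red wrist 192; python3 -c "
from h import *
shot('wrist','w24');S=shot('side');im=S['image'][130:250,200:320]; cv2.imwrite('pics/s24.png',cv2.resize(im[:,:,::-1],(600,600),interpolation=cv2.INTER_CUBIC))"
```

```text
t 28.95 pos [494.4 -38.9 263. ] rot [-3.128  0.097  0.341] F [ 0.3  0.6 -0.7] op 60.0
dtool x 0.4 y -107.0 z 13.0 roll -2.266
[255.1 191.7] 864 [485.2 -37.7] [484.8 -37.6] [55.4 16. ] 19.0
```

View pics/s24.png

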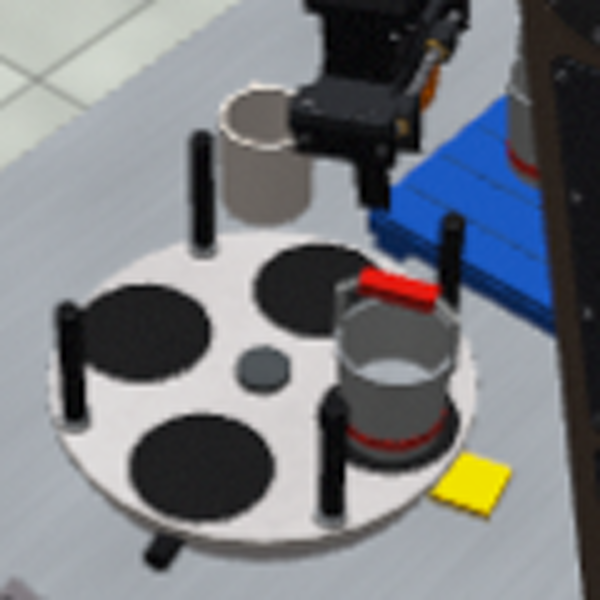

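View pics/w24.png

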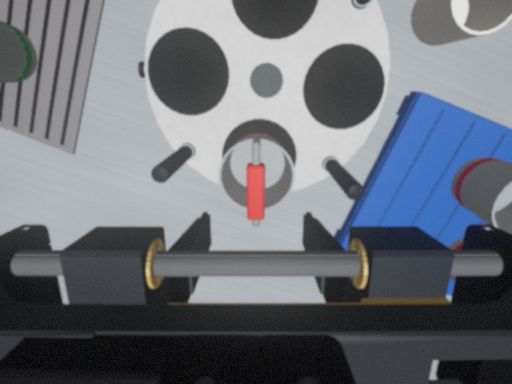

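send_rows(plan="-6 34 0 0 40; -6 34 0 0 40; -6 32 0 0 40")

```text
t: 29.45
eef_pos: [508.5, -138.5, 256.9]
tcp_rot: [-3.121, 0.107, 0.347]
ft_force: [0.9, -1.1, 0.6]
opening: 0.447
```

send_rows(plan="0 0 0 -0.14 40; 0 0 0 -0.14 40; 0 0 0 -0.14 40; 0 0 0 -0.14 40; 0 0 0 -0.12 40")

```text
t: 29.95
eef_pos: [506.7, -142.7, 249.5]
tcp_rot: [-3.044, 0.07, 1.048]
ft_force: [0.5, -0.3, 0.7]
opening: 0.421
```

```bash
python3 st.py 511 -141 120 59.4
```

```text
t 30.1 pos [ 506.8 -142.6  249.9] rot [-3.046  0.071  1.04 ] F [0.2 0.2 0.7] op 40.1
dtool x 3.5 y 2.8 z 129.9 roll 0.003
```

send_rows(plan="0 0 -14 0 40; 0 0 -14 0 40; 0 0 -14 0 40; 0 0 -14 0 40; 0 0 -14 0 40; 0 0 -14 0 40; 0 0 -14 0 40; 0 0 -14 0 40")

```text
t: 30.9
eef_pos: [519.4, -140.7, 359.4]
tcp_rot: [-3.038, 0.077, 1.006]
ft_force: [-0.3, 0.3, 0.1]
opening: 0.425
```

send_rows(plan="0 0 50 0 40; 0 0 50 0 40; 0 0 -12 0 40; 0 0 -12 0 40; 0 0 -12 0 40; 0 0 -12 0 40; 0 0 -12 0 40; 0 0 -12 0 40")

```text
t: 31.7
eef_pos: [520.4, -141.7, 348.5]
tcp_rot: [-3.054, 0.075, 0.983]
ft_force: [0.2, 0.3, -0.5]
opening: 0.422
```

send_rows(plan="0 0 -12 0 40; 0 0 -12 0 40; 0 0 50 0 40; 0 0 50 0 40; 0 0 -12 0 40; 0 0 -12 0 40; 0 0 -12 0 40; 0 0 -12 0 40")

```text
t: 32.5
eef_pos: [526.3, -143.6, 358.5]
tcp_rot: [-3.093, 0.066, 0.97]
ft_force: [0.7, 0.1, -0.2]
opening: 0.417
```

send_rows(plan="0 0 50 0 40; 0 0 50 0 40; 0 0 -12 0 40; 0 0 -12 0 40; 0 0 -12 0 40; 0 0 -12 0 40; 0 0 -12 0 40; 0 0 -12 0 40")

```text
t: 33.3
eef_pos: [536.7, -146.9, 380.1]
tcp_rot: [-3.141, 0.054, 0.959]
ft_force: [0.9, -0.1, -0.6]
opening: 0.419
```

send_rows(plan="0 0 -12 0 40; 0 0 -12 0 40; 0 0 50 0 40; 0 0 50 0 40")

```text
t: 33.7
eef_pos: [542.8, -151.9, 337.2]
tcp_rot: [3.102, 0.043, 0.954]
ft_force: [0.0, 0.5, -0.4]
opening: 0.416
```

```bash
python3 st.py 511 -141 120 59.4
```

```text
t 33.85 pos [ 541.7 -151.7  335. ] rot [3.109 0.045 0.955] F [-0.2 -0.5  0.6] op 40.0
dtool x -9.0 y -31.2 z 215.0 roll -0.082
```

send_rows(plan="-8 -26 30 -0.08 40; 0 0 30 0 40; 0 0 30 0 40; 0 0 25 0 40")

```text
t: 34.25
eef_pos: [525.4, -152.6, 239.8]
tcp_rot: [3.087, 0.043, 1.035]
ft_force: [-0.1, -0.2, -0.2]
opening: 0.421
```

```bash
python3 st.py 511 -141 120 59.4
```

```text
t 34.4 pos [ 524.8 -152.4  239.1] rot [3.089 0.044 1.035] F [-0.6  0.4  0.6] op 40.5
dtool x 2.7 y -17.7 z 119.1 roll -0.001
```

send_rows(plan="3 -14 20 0 40; 0 0 25 0 40; 0 0 20 0 40")

```text
t: 34.7
eef_pos: [522.6, -148.9, 185.0]
tcp_rot: [3.072, 0.041, 1.034]
ft_force: [0.3, -0.3, -0.2]
opening: 0.418
```

```bash
python3 st.py 511 -141 120 59.4; python3 - <<'E'
from h import *
p=shot('wrist','w25'); print(proj(p,[511,-141,164]))
E
```

```text
t 34.85 pos [ 521.9 -148.7  184.3] rot [3.075 0.042 1.034] F [-0.1 -0.9 -0.1] op 39.6
dtool x 1.1 y -13.4 z 64.3 roll -0.002
[239.89901391 206.43003023]
```

View pics/w25.png

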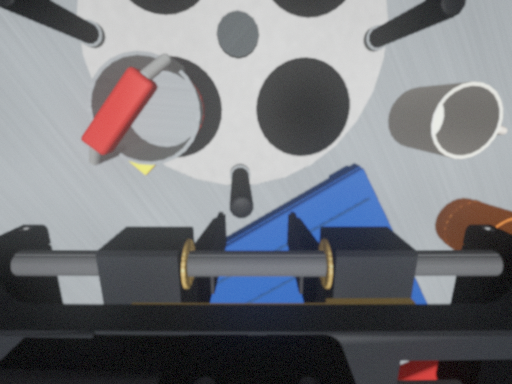

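send_rows(plan="1 -15 15 0 40; 0 -1 20 0 40; 0 -1 20 0 40; 0 0 8 0 40")

```text
t: 35.3
eef_pos: [515.7, -145.4, 129.1]
tcp_rot: [3.06, 0.039, 1.034]
ft_force: [-0.5, -0.6, 0.3]
opening: 0.42
```

```bash
python3 st.py 511 -141 118 59.4; python3 - <<'E'
from h import *
p=shot('wrist','w26')
E
```

```text
t 35.45 pos [ 515.8 -145.5  129.6] rot [3.06  0.039 1.034] F [0.3 0.1 0.9] op 39.6
dtool x 1.4 y -6.4 z 11.6 roll -0.003
```

View pics/w26.png

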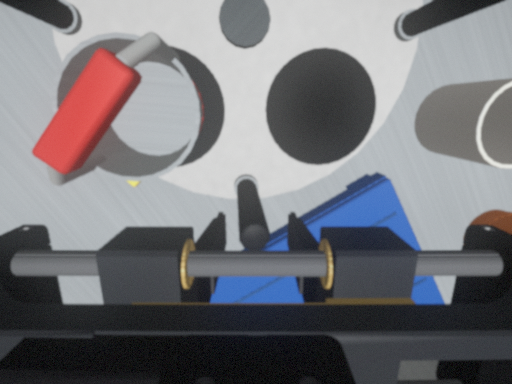

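send_rows(plan="1 -3 12 0 30; 0 -1 0 0 28; 0 0 0 0 28")

```text
t: 35.8
eef_pos: [514.3, -143.6, 118.4]
tcp_rot: [3.057, 0.039, 1.034]
ft_force: [-1.4, -0.3, -0.1]
opening: 0.302
```

```bash
python3 st.py 511 -141 118 59.4
```

```text
t 35.95 pos [ 514.3 -143.7  118.4] rot [3.057 0.039 1.033] F [0.4 0.6 0.8] op 28.4
dtool x 0.6 y -4.2 z 0.4 roll -0.003
```

send_rows(plan="1.5 -21 0 0.14 28; 1.5 -21 1 0.14 28; 1.5 -21 1 0.14 28; 1.5 -21 1 0.14 28")

```text
t: 36.35
eef_pos: [463.4, -86.4, 110.1]
tcp_rot: [3.037, -0.025, 0.457]
ft_force: [0.8, -1.6, 1.1]
opening: 0.294
```

```bash
python3 arc.py; python3 - <<'E'
from h import *
p=shot('wrist','w27'); S=shot('side');im=S['image'][130:250,200:320]; cv2.imwrite('pics/s27.png',cv2.resize(im[:,:,::-1],(600,600),interpolation=cv2.INTER_CUBIC))
E
```

```text
[463.4 -86.4 110.1] [ 3.037 -0.025  0.457] r 143.7 phi 210.3 yaw 26.2 [ 0.8 -1.6  1.1] 27.96725123015622 [-0.29  0.36  2.07 -0.1   0.62  0.91]
```

View pics/w27.png

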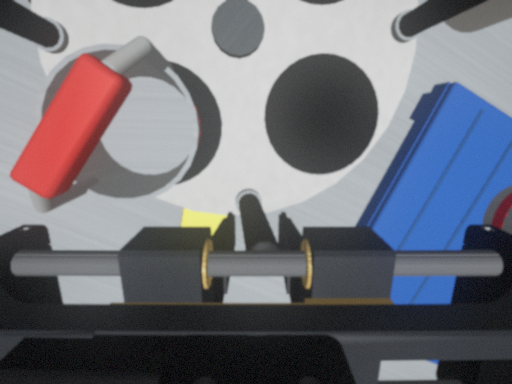

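View pics/s27.png

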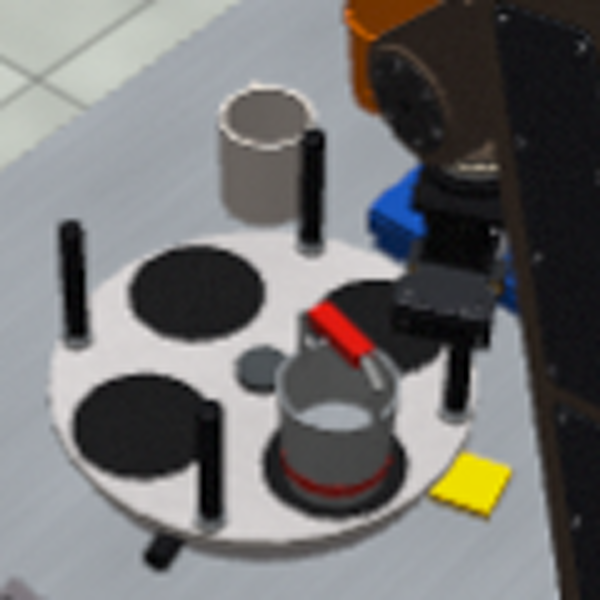

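send_rows(plan="-1 -21 -1 0.14 28; 0 -21 -1 0.14 28; 0 -21 -1 0.14 28; 1 -21 -1 0.14 28")

```text
t: 36.85
eef_pos: [444.3, -5.9, 107.1]
tcp_rot: [3.065, -0.079, -0.104]
ft_force: [1.0, -1.2, 1.1]
opening: 0.296
```

```bash
python3 arc.py
```

```text
[444.3  -5.9 107.1] [ 3.065 -0.079 -0.104] r 143.4 phi 176.8 yaw -6.0 [ 1.  -1.2  1.1] 28.12328145396432 [-0.11  0.34  2.13 -0.13  0.6   1.67]
```

send_rows(plan="0 -21 -2 0.14 28; 0 -21 -2 0.14 28; 0 -21 -2 0.13 28; 1 -15 -1 0.08 28")

```text
t: 37.25
eef_pos: [468.5, 68.5, 109.9]
tcp_rot: [3.109, -0.106, -0.603]
ft_force: [-3.5, -12.8, -2.1]
opening: 0.293
```

```bash
python3 arc.py; python3 - <<'E'
from h import *
p=shot('wrist','w28'); S=shot('side');im=S['image'][130:250,200:320]; cv2.imwrite('pics/s28.png',cv2.resize(im[:,:,::-1],(600,600),interpolation=cv2.INTER_CUBIC))
E
```

```text
[468.5  68.5 109.9] [ 3.109 -0.106 -0.603] r 144.8 phi 145.3 yaw -34.6 [ -3.5 -12.8  -2.1] 27.835054943589686 [ 0.06  0.38  2.05 -0.15  0.66  2.35]
```

View pics/s28.png

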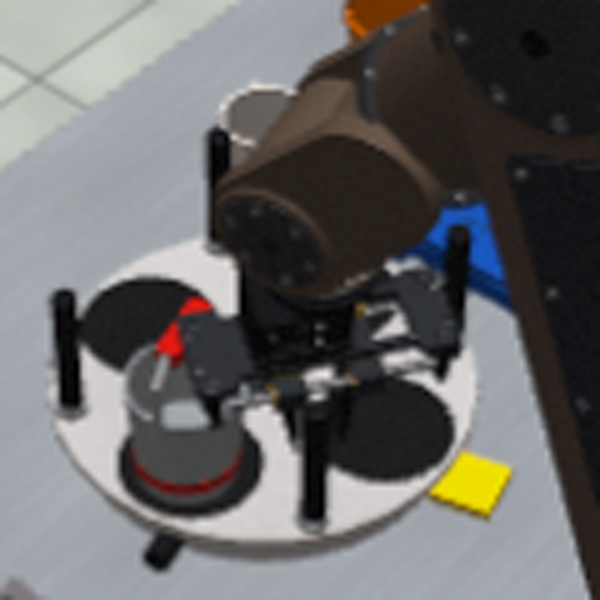

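send_rows(plan="0 4 0 0 40; 0 0 0 0 40; 0 0 -30 0 40; 0 0 -40 0 40; 0 0 -40 0 40; 0 0 -40 0 40")

```text
t: 37.95
eef_pos: [454.0, 74.6, 259.8]
tcp_rot: [3.103, -0.098, -0.586]
ft_force: [0.5, -0.3, -0.1]
opening: 0.419
```

```bash
python3 st.py 562 -360 270 -6; python3 bar.py red top 198; python3 - <<'E'
from h import *
T=shot('top','t30');p=shot('wrist','w30'); S=shot('side');im=S['image'][130:250,200:320]; cv2.imwrite('pics/s30.png',cv2.resize(im[:,:,::-1],(600,600),interpolation=cv2.INTER_CUBIC))
E
```

```text
t 38.1 pos [455.3  74.8 260.4] rot [ 3.106 -0.102 -0.586] F [-0.3  0.2 -0.5] op 40.1
dtool x 329.4 y 303.2 z -9.6 roll -0.481
[335.1 188.1] 82 [ 562.3 -359.5] [ 560.9 -360.9] [18.2 54.6] 175.6
[209.9 186. ] 72 [571.4  92.3] [572.2  91.4] [17.5 56.1] 103.9
[352.  220.7] 84 [ 444.7 -418.2] [ 444.4 -418.2] [18.5 57.8] 169.4
```

View pics/s30.png

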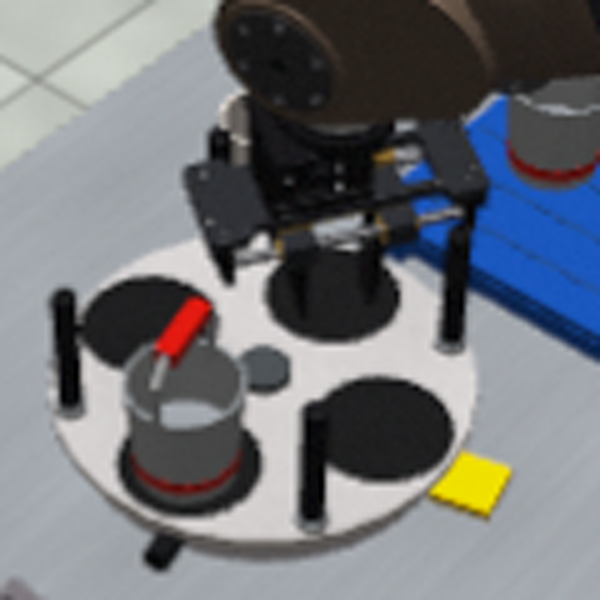

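View pics/w30.png

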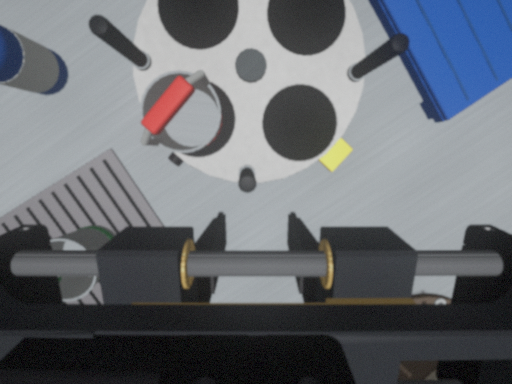

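View pics/t30.png

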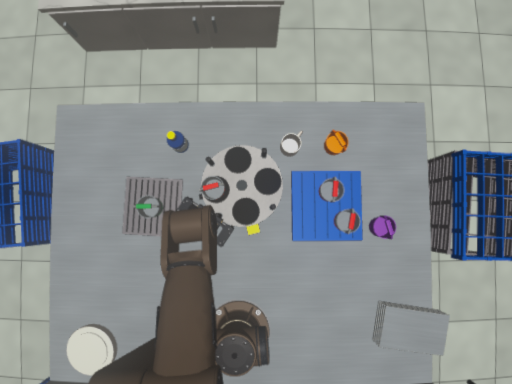

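```bash
cat > ang.py <<'E'
from fit import *
def run():
    T=shot('top');m=masks(T)['dark'];h=np.array([588.7,-15.2])
    for c,a,l in blobs(T,m,300):
        if 190<c[0]<290 and 140<c[1]<235 and a<560:
            q=atz(T,*c,44)[:2];d=q-h;A=np.degrees(np.arctan2(d[1],d[0]));print(c.round(1),a,q.round(1),'r %.1f off %.2f'%(np.hypot(*d),(A-14.4+45)%90-45))
    print(env.state()['t'])
run()
E
python3 ang.py; sleep 1; python3 ang.py
```

```text
[237.5 159.5] 491 [692.3   0.8] r 104.8 off -5.61
[267.3 180.9] 510 [ 604.9 -119. ] r 105.0 off -5.53
[245.5 210.9] 518 [484.7 -31.2] r 105.2 off -5.64
38.4
[237.5 159.4] 492 [692.4   0.8] r 104.9 off -5.62
[267.3 180.9] 510 [ 604.9 -119. ] r 105.0 off -5.53
[245.5 210.9] 519 [484.8 -31.2] r 105.1 off -5.62
38.45
```

send_rows(plan="0 0 -40 0 40; 20 20 0 0 40; 0 0 0 0 40")

```text
t: 38.75
eef_pos: [457.3, 50.4, 298.9]
tcp_rot: [3.099, -0.093, -0.585]
ft_force: [-0.4, 0.2, -0.5]
opening: 0.419
```

```bash
python3 ang.py; python3 go.py 511 -141 118 -6
```

```text
[237.5 159.5] 492 [692.2   0.9] r 104.8 off -5.58
[267.3 180.9] 510 [ 604.9 -119. ] r 105.0 off -5.53
[245.5 210.9] 519 [484.8 -31.2] r 105.1 off -5.62
38.8
t 38.8 pos [457.3  51.3 299.1] rot [ 3.1   -0.093 -0.585] F [ 0.2 -0.8 -0.4] op 40.1
dtool x 151.0 y 130.6 z 181.1 roll -0.481
```

```bash
python3 go.py 467.7 73.4 260 -34; python3 - <<'E'
from h import *
p=shot('wrist','w31'); print(proj(p,[467.7,73.4,164]))
E
```

```text
t 38.8 pos [457.3  51.3 299.1] rot [ 3.1   -0.093 -0.585] F [ 0.2 -0.8 -0.4] op 40.1
dtool x -3.5 y -24.2 z 39.1 roll 0.008
[232.36789453 190.01074223]
```

View pics/w31.png

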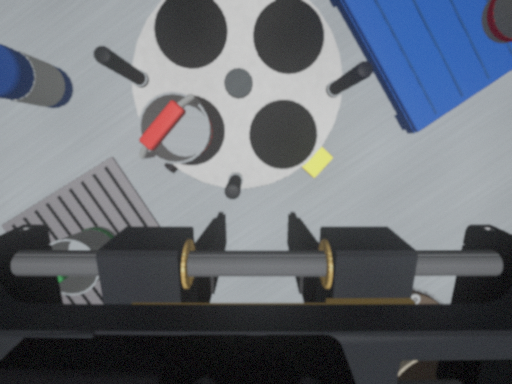

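send_rows(plan="-15 -18 20 0.01 40; 0 0 30 0 40; 0 0 30 0 40; 0 0 30 0 40")

```text
t: 39.25
eef_pos: [461.4, 68.2, 185.2]
tcp_rot: [3.104, -0.097, -0.595]
ft_force: [0.6, 0.1, -0.1]
opening: 0.421
```

```bash
python3 st.py 467.7 73.4 118 -35
```

```text
t 39.4 pos [460.9  67.8 185.5] rot [ 3.102 -0.094 -0.595] F [ 0.5 -0.4  0.5] op 39.9
dtool x 2.5 y -8.4 z 67.5 roll 0.016
```

send_rows(plan="-3 -6 20 0 40; 0 0 25 0 40; 0 0 18 0 40")

```text
t: 39.7
eef_pos: [468.9, 70.5, 126.7]
tcp_rot: [3.108, -0.102, -0.595]
ft_force: [0.4, -0.3, -0.3]
opening: 0.42
```

```bash
python3 st.py 467.7 73.4 118 -35; python3 - <<'E'
from h import *
p=shot('wrist','w32')
E
```

```text
t 39.85 pos [468.5  70.3 126.9] rot [ 3.107 -0.1   -0.595] F [ 0.2  0.3 -0.2] op 39.9
dtool x -2.4 y -2.1 z 8.9 roll 0.016
```

View pics/w32.png

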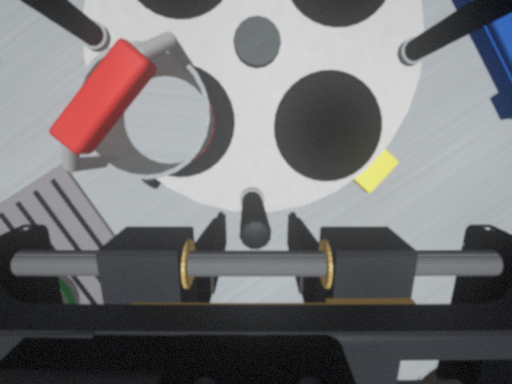

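send_rows(plan="-2 -1 9 0 40; 0 0 0 0 15; 0 0 0 0 15; 0 0 0 0 15; 0 0 0 0 15")

```text
t: 40.4
eef_pos: [469.6, 71.9, 121.1]
tcp_rot: [3.11, -0.105, -0.595]
ft_force: [2.2, -0.6, -5.8]
opening: 0.203
```

```bash
python3 arc.py; python3 ang.py
```

```text
[469.6  71.9 121.1] [ 3.11  -0.105 -0.595] r 145.9 phi 143.9 yaw -34.1 [ 2.2 -0.6 -5.8] 19.26070945840626 [ 0.07  0.36  2.03 -0.14  0.69  2.34]
[237.6 159.5] 492 [6.923e+02 3.000e-01] r 104.8 off -5.87
[267.3 181.1] 506 [ 604.1 -119.2] r 105.2 off -5.97
[219.2 220.3] 445 [447.6  73.7] r 166.8 off 43.40
[245.2 211. ] 525 [484.2 -30.4] r 105.6 off -6.13
40.45
```

send_rows(plan="0 8 0 -0.05 15; 0 8 0 -0.05 15")

```text
t: 40.65
eef_pos: [460.9, 59.0, 121.1]
tcp_rot: [3.101, -0.101, -0.492]
ft_force: [3.1, -0.8, -8.9]
opening: 0.204
```

```bash
python3 arc.py; python3 ang.py;python3 ang.py; python3 arc.py
```

```text
[460.9  59.  121.1] [ 3.101 -0.101 -0.492] r 146.1 phi 150.0 yaw -28.2 [ 3.1 -0.8 -8.9] 19.395641129445846 [ 0.04  0.35  2.06 -0.14  0.68  2.21]
[235. 160.] 492 [690.2  11. ] r 104.9 off 0.05
[266.7 178.5] 499 [ 614.5 -116.8] r 104.9 off -0.15
[222.6 222.6] 418 [438.1  59.9] r 168.3 off -40.92
[247.8 210.5] 524 [486.2 -40.7] r 105.6 off -0.43
40.7
[235.  159.9] 494 [690.4  11.1] r 105.0 off 0.11
[266.7 178.3] 503 [ 615.3 -116.8] r 105.1 off 0.25
[222.7 222.7] 415 [437.8  59.6] r 168.5 off -40.77
[248.  210.5] 524 [486.4 -41.3] r 105.6 off -0.10
40.75
[460.8  58.8 121.1] [ 3.101 -0.101 -0.495] r 146.1 phi 150.1 yaw -28.3 [ 1.6  0.2 -8.8] 19.151629773382922 [ 0.04  0.35  2.06 -0.14  0.68  2.21]
```

Back at the stop. Release and lift.

send_rows(plan="0 0 0 0 45; 0 0 0 0 45; 0 0 0 0 45; 0 0 0 0 45")

```text
t: 41.15
eef_pos: [461.6, 59.3, 121.9]
tcp_rot: [3.101, -0.102, -0.498]
ft_force: [0.5, -0.0, -0.2]
opening: 0.452
```

send_rows(plan="0 0 -12 0 45; 0 0 -30 0 45; 0 0 -45 0 45; 0 0 -45 0 45; 0 0 -20 0 50")

```text
t: 41.65
eef_pos: [449.5, 72.7, 276.2]
tcp_rot: [3.098, -0.096, -0.499]
ft_force: [0.5, -0.5, -0.3]
opening: 0.505
```

```bash
python3 ang.py; python3 st.py 562 -358 270 -5; python3 ang.py; python3 bar.py red top 198
```

```text
[235.  159.9] 495 [690.5  10.9] r 105.1 off -0.01
[266.7 178.4] 506 [ 615.  -116.8] r 105.0 off 0.11
[247.9 210.3] 518 [486.9 -41.1] r 105.1 off -0.13
41.7
t 41.85 pos [448.8  72.3 272.2] rot [ 3.096 -0.093 -0.499] F [-0.4 -0.6 -0.3] op 49.9
dtool x 305.4 y 323.6 z 2.2 roll -0.412
[235.  159.9] 495 [690.5  10.9] r 105.0 off -0.04
[266.7 178.4] 506 [ 615.  -116.8] r 105.0 off 0.12
[247.9 210.3] 519 [487.  -41.1] r 105.0 off -0.09
41.9
[335.1 188.1] 82 [ 562.3 -359.5] [ 560.9 -360.9] [18.2 54.6] 175.6
[210.6 188.9] 73 [561.1  89.9] [561.6  89.4] [17.  56.1] 110.2
[352.  220.7] 84 [ 444.7 -418.2] [ 444.4 -418.2] [18.5 57.8] 169.4
```

send_rows(plan="30 33 0 -0.05 60; 30 33 0 -0.05 60; 30 33 0 -0.05 60; 30 33 0 -0.05 60; 30 33 0 -0.05 60; 30 33 0 -0.05 60; 30 33 0 -0.05 60; 30 33 0 -0.05 60")

```text
t: 42.8
eef_pos: [592.9, -258.7, 296.2]
tcp_rot: [3.066, -0.048, -0.078]
ft_force: [1.5, 0.6, 1.2]
opening: 0.631
```

```bash
python3 st.py 562 -358 270 -5; python3 bar.py red wrist 198
```

```text
t 42.95 pos [ 592.8 -258.8  294.8] rot [ 3.067 -0.047 -0.082] F [0.1 0.6 0.4] op 59.9
dtool x -22.6 y 101.4 z 24.8 roll 0.005
[341.1 205.7] 802 [ 562.3 -356.2] [ 562.  -355.9] [21.4 57. ] 174.0
```

send_rows(plan="-9 36 0 0.01 60; -9 36 0 0.01 60; -9 36 0 0 60")

```text
t: 43.35
eef_pos: [555.0, -356.1, 302.5]
tcp_rot: [3.069, -0.048, -0.093]
ft_force: [0.2, 0.3, 0.5]
opening: 0.627
```

```bash
python3 st.py 562 -357 200 -6; python3 bar.py red wrist 198
```

```text
t 43.5 pos [ 554.6 -357.1  302.3] rot [ 3.069 -0.048 -0.097] F [-0.3 -0.6 -0.3] op 60.2
dtool x 7.4 y -0.8 z 102.3 roll 0.008
[252. 181.] 741 [ 561.7 -358.1] [ 561.3 -358.8] [16.6 55.7] 174.3
[307.4 284.2] 233 [ 428.7 -411.8] [ 428.9 -412.3] [19.5 21.3] 163.7
```

send_rows(plan="0 0 40 0 60")

```text
t: 43.7
eef_pos: [559.1, -358.0, 267.1]
tcp_rot: [3.065, -0.056, -0.093]
ft_force: [1.2, -0.9, 0.4]
opening: 0.633
```

```bash
python3 st.py 562 -357 200 -6
```

```text
t 43.85 pos [ 556.8 -356.6  261. ] rot [ 3.072 -0.044 -0.093] F [ 0.9 -0.7  0.9] op 60.2
dtool x 5.2 y -0.1 z 61.0 roll 0.012
```

send_rows(plan="0 0 40 0 60")

```text
t: 43.95
eef_pos: [560.9, -359.9, 227.0]
tcp_rot: [3.067, -0.053, -0.092]
ft_force: [1.3, -1.2, 0.0]
opening: 0.631
```

```bash
python3 st.py 562 -357 147 -6; python3 bar.py red wrist 198; python3 - <<'E'
from h import *
p=shot('wrist','w33')
E
```

```text
t 44.1 pos [ 558.3 -358.5  221. ] rot [ 3.073 -0.042 -0.092] F [-0.4 -0.2  1. ] op 60.4
dtool x 3.6 y -1.9 z 74.0 roll 0.012
[254.3 201.7] 1320 [ 562.3 -358.2] [ 561.6 -358.1] [16.7 55.8] 174.0
```

View pics/w33.png

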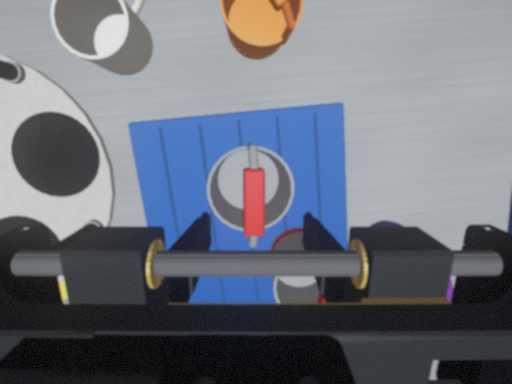

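send_rows(plan="-1 -2 40 0.01 60")

```text
t: 44.35
eef_pos: [562.4, -362.3, 189.9]
tcp_rot: [3.065, -0.057, -0.102]
ft_force: [1.3, -1.1, -0.7]
opening: 0.634
```

```bash
python3 st.py 560 -358 147 -6
```

```text
t 44.5 pos [ 559.6 -360.3  183.6] rot [ 3.072 -0.046 -0.103] F [-0.  -0.3  0.4] op 59.8
dtool x 0.2 y -2.3 z 36.6 roll 0.002
```

send_rows(plan="0 -2 30 0 60")

```text
t: 44.6
eef_pos: [563.0, -362.1, 158.9]
tcp_rot: [3.067, -0.053, -0.102]
ft_force: [0.4, -0.9, -0.1]
opening: 0.634
```

```bash
python3 st.py 560 -358 147 -6; python3 - <<'E'
from h import *
p=shot('wrist','w34')
E
```

```text
t 44.75 pos [ 560.9 -360.5  154.4] rot [ 3.072 -0.045 -0.102] F [0.6 0.2 0.3] op 60.1
dtool x -1.2 y -2.4 z 7.4 roll 0.002
```

View pics/w34.png

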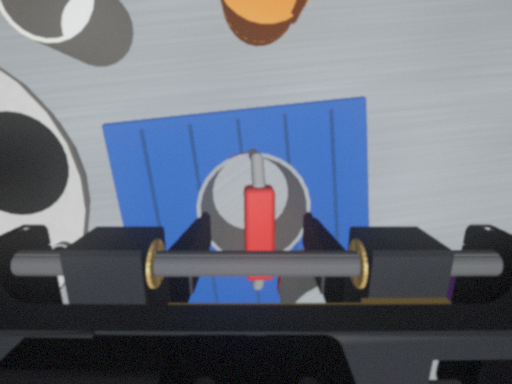

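send_rows(plan="-2 0 7 0 60; 0 0 0 0 5; 0 0 0 0 5; 0 0 0 0 5; 0 0 0 0 5; 0 0 0 0 5; 0 0 0 0 5; 0 0 0 0 5")

```text
t: 45.6
eef_pos: [561.1, -362.3, 154.0]
tcp_rot: [3.068, -0.053, -0.102]
ft_force: [0.6, 1.4, 0.4]
opening: 0.191
```

```bash
python3 st.py 560 -358 147 -6
```

```text
t 45.75 pos [ 561.1 -362.3  154. ] rot [ 3.068 -0.053 -0.102] F [0.1 1.3 0.4] op 18.2
dtool x -1.5 y -4.2 z 7.0 roll 0.003
```

send_rows(plan="0 0 -45 0 5")

```text
t: 45.85
eef_pos: [556.9, -357.5, 193.3]
tcp_rot: [3.073, -0.043, -0.103]
ft_force: [-0.4, -0.5, -2.5]
opening: 0.191
```

```bash
python3 st.py 560 -358 147 -6
```

```text
t 46.0 pos [ 559.7 -359.3  201. ] rot [ 3.066 -0.056 -0.102] F [-0.7 -0.6 -3.8] op 17.8
dtool x 0.2 y -1.3 z 54.0 roll 0.003
```

send_rows(plan="0 0 -45 0 5")

```text
t: 46.1
eef_pos: [555.4, -354.3, 239.6]
tcp_rot: [3.071, -0.046, -0.102]
ft_force: [1.3, 0.4, -3.1]
opening: 0.186
```

```bash
python3 st.py 560 -358 147 -6
```

```text
t 46.25 pos [ 558.  -356.   247.2] rot [ 3.064 -0.059 -0.102] F [ 0.5 -0.7 -4. ] op 17.9
dtool x 2.1 y 1.8 z 100.2 roll 0.003
```

send_rows(plan="0 0 -48 0 5")

```text
t: 46.35
eef_pos: [553.5, -350.8, 287.6]
tcp_rot: [3.07, -0.047, -0.102]
ft_force: [1.0, -0.9, -4.0]
opening: 0.191
```

```bash
python3 st.py 484.5 -41 290 -6; python3 - <<'E'
from h import *
p=shot('wrist','w35')
E
```

```text
t 46.5 pos [ 556.  -352.3  295.8] rot [ 3.062 -0.061 -0.101] F [-0.6 -0.6 -3.9] op 17.9
dtool x -102.6 y -302.4 z 5.8 roll 0.003
```

View pics/w35.png

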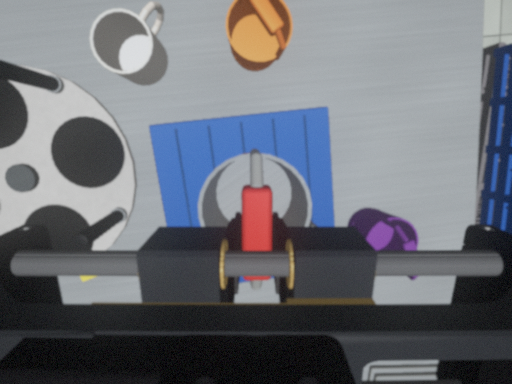

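send_rows(plan="-12 -36 -5 0 5; -12 -38 -4 0 5; -12 -38 -3 0 5; -12 -38 -3 0 5; -12 -38 -3 0 5; -12 -38 -3 0 5; -12 -38 -3 0 5")

```text
t: 47.25
eef_pos: [491.2, -73.2, 273.9]
tcp_rot: [3.073, -0.03, -0.109]
ft_force: [0.6, -0.2, -3.2]
opening: 0.187
```

```bash
python3 st.py 485 -43.5 148 -6
```

```text
t 47.4 pos [491.5 -72.8 274.4] rot [ 3.073 -0.031 -0.106] F [ 1.1 -0.4 -2.6] op 17.8
dtool x -9.6 y -28.5 z 126.4 roll -0.001
```

send_rows(plan="-10 -32 0 0 5")

```text
t: 47.5
eef_pos: [485.6, -41.8, 270.5]
tcp_rot: [3.072, -0.03, -0.108]
ft_force: [0.7, 0.1, -2.7]
opening: 0.182
```

```bash
python3 st.py 485 -43.5 148 -6
```

```text
t 47.65 pos [484.5 -39.8 270.4] rot [ 3.073 -0.028 -0.105] F [ 0.2 -0.6 -2.6] op 18.3
dtool x 0.8 y 3.7 z 122.4 roll 0.000
```

send_rows(plan="0 0 45 0 5")

```text
t: 47.75
eef_pos: [488.4, -44.1, 228.4]
tcp_rot: [3.072, -0.037, -0.104]
ft_force: [1.8, -1.2, -4.8]
opening: 0.181
```

```bash
python3 st.py 485 -43.5 148 -6
```

```text
t 47.9 pos [484.5 -43.8 223.7] rot [ 3.073 -0.023 -0.106] F [ 1.6 -0.7 -2.6] op 17.6
dtool x 0.5 y -0.4 z 75.7 roll -0.001
```

send_rows(plan="0 -2 40 0 5")

```text
t: 48.0
eef_pos: [488.5, -46.0, 187.6]
tcp_rot: [3.072, -0.031, -0.107]
ft_force: [2.1, -1.4, -3.3]
opening: 0.191
```

```bash
python3 st.py 485 -43.5 148 -6
```

```text
t 48.15 pos [485.  -45.2 183.7] rot [ 3.073 -0.02  -0.107] F [-0.3  0.4 -2.1] op 17.6
dtool x -0.2 y -1.7 z 35.7 roll -0.002
```

send_rows(plan="0 -4 24 0 5")

```text
t: 48.25
eef_pos: [488.2, -43.8, 163.2]
tcp_rot: [3.073, -0.026, -0.107]
ft_force: [0.7, -0.2, -3.1]
opening: 0.185
```

```bash
python3 st.py 485 -43.5 148 -6; python3 bar.py red wrist 205; python3 - <<'E'
from h import *
p=shot('wrist','w36'); S=shot('side');im=S['image'][130:250,200:320]; cv2.imwrite('pics/s36.png',cv2.resize(im[:,:,::-1],(600,600),interpolation=cv2.INTER_CUBIC))
E
```

```text
t 48.4 pos [486.1 -43.2 160.8] rot [ 3.073 -0.02  -0.107] F [-0.1 -0.1 -2.9] op 17.6
dtool x -1.0 y 0.5 z 12.8 roll -0.002
[ 28.7 128.2] 2535 [562.2  69.6] [562.   71.8] [18.  43.5] 116.5
[256.4 220.4] 1931 [497.8 -40.2] [498.2 -40.6] [18.3 38.8] 174.3
```

View pics/w36.png

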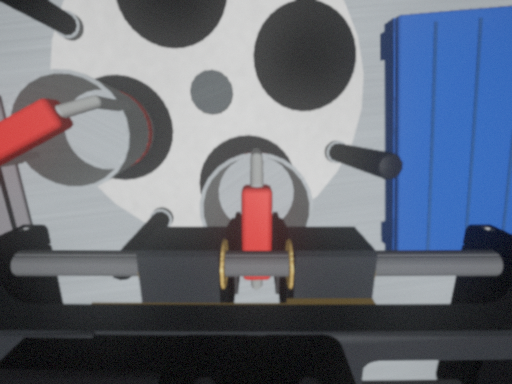

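View pics/s36.png

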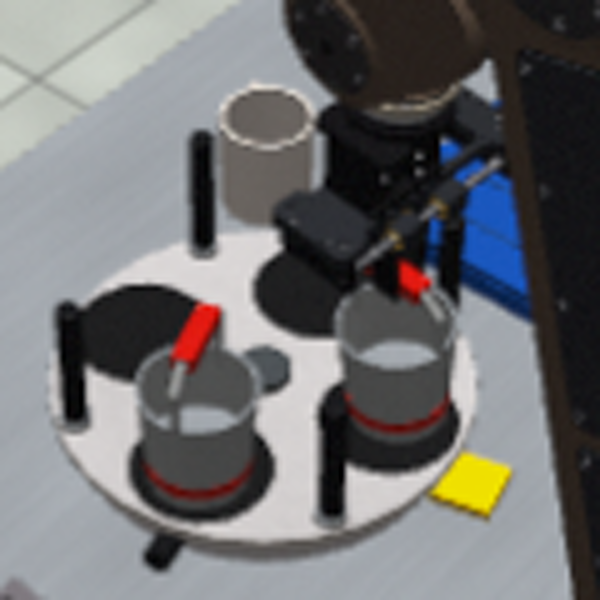

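send_rows(plan="-3 0 9 0 5")

```text
t: 48.7
eef_pos: [484.5, -43.6, 153.3]
tcp_rot: [3.073, -0.025, -0.106]
ft_force: [0.1, -0.2, -3.1]
opening: 0.187
```

```bash
python3 st.py 485 -43.5 148 -6
```

```text
t 48.85 pos [483.1 -43.4 151.7] rot [ 3.073 -0.021 -0.107] F [ 0.6 -0.  -2.5] op 18.0
dtool x 1.9 y -0.1 z 3.7 roll -0.002
```

send_rows(plan="0 0 3 0 5")

```text
t: 48.95
eef_pos: [484.3, -44.3, 150.5]
tcp_rot: [3.072, -0.024, -0.106]
ft_force: [-7.0, -6.3, 41.9]
opening: 0.188
```

```bash
python3 st.py 485 -43.5 148 -6
```

```text
t 49.1 pos [484.3 -44.3 150.6] rot [ 3.072 -0.025 -0.106] F [-3.9 -3.5 17.3] op 17.8
dtool x 0.6 y -0.9 z 2.6 roll -0.002
```

send_rows(plan="0 0 0 0 60; 0 0 0 0 60; 0 0 0 0 60; 0 0 0 0 60")

```text
t: 49.5
eef_pos: [485.2, -44.7, 151.8]
tcp_rot: [3.071, -0.028, -0.106]
ft_force: [-0.8, 0.4, -0.0]
opening: 0.465
```

send_rows(plan="0 0 -40 0 60; 0 0 -40 0 60; 0 0 -40 0 60")

```text
t: 49.8
eef_pos: [480.8, -35.4, 269.9]
tcp_rot: [3.073, -0.016, -0.107]
ft_force: [1.0, -0.3, -0.1]
opening: 0.626
```

```bash
python3 st.py 511 -141 250 59.4; python3 bar.py red wrist 192; python3 ang.py; python3 - <<'E'
from h import *
p=shot('wrist','w37'); S=shot('side');im=S['image'][130:250,200:320]; cv2.imwrite('pics/s37.png',cv2.resize(im[:,:,::-1],(600,600),interpolation=cv2.INTER_CUBIC))
E
```

```text
t 49.95 pos [482.1 -35.6 270.8] rot [ 3.072 -0.022 -0.106] F [-0.2 -0.1 -1.3] op 59.8
dtool x 39.9 y 101.7 z 20.8 roll -1.143
[108.  123.2] 1208 [561.1  89.6] [561.1  89.7] [17.9 57.5] 110.3
[238.  199.3] 830 [473.7 -20.2] [474.1 -20.2] [16.4 55.4] 173.2
[235.1 159.9] 495 [690.4  10.5] r 104.9 off -0.21
[266.8 178.5] 510 [ 614.6 -117.2] r 105.2 off -0.13
50.1
```

View pics/s37.png

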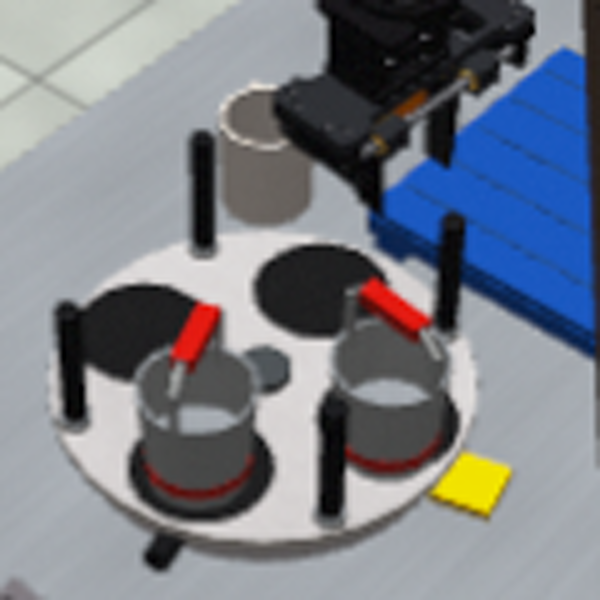

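View pics/w37.png

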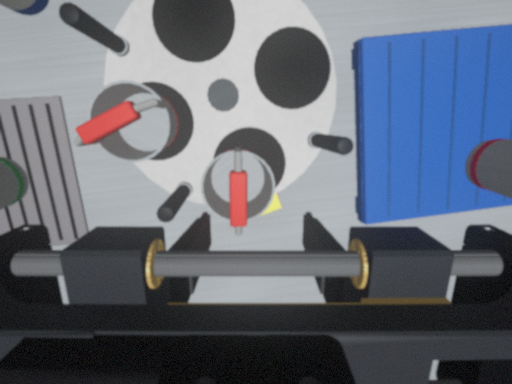

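```bash
python3 st.py 471 -23 141 -7
```

```text
t 50.35 pos [481.2 -35.7 268.2] rot [ 3.072 -0.016 -0.107] F [0.4 0.2 0.8] op 59.7
dtool x -11.5 y -11.6 z 127.2 roll 0.015
```

send_rows(plan="-12 -18 40 0 60")

```text
t: 50.45
eef_pos: [474.4, -20.5, 229.3]
tcp_rot: [3.072, -0.024, -0.108]
ft_force: [1.1, -0.6, -0.9]
opening: 0.634
```

```bash
python3 st.py 471 -23 141 -7
```

```text
t 50.6 pos [470.4 -19.  225.7] rot [ 3.073 -0.012 -0.106] F [-0.2  0.2 -0.5] op 59.9
dtool x 1.0 y 3.9 z 84.7 roll 0.016
```

send_rows(plan="0 0 40 0 60")

```text
t: 50.7
eef_pos: [473.9, -22.4, 189.6]
tcp_rot: [3.072, -0.021, -0.105]
ft_force: [1.6, -1.1, -1.1]
opening: 0.631
```

```bash
python3 st.py 471 -23 141 -7;python3 bar.py red wrist 192; python3 - <<'E'
from h import *
p=shot('wrist','w38')
E
```

```text
t 50.85 pos [470.6 -22.2 185.9] rot [ 3.073 -0.009 -0.106] F [1.  0.5 0.7] op 60.1
dtool x 0.5 y 0.7 z 44.9 roll 0.016
[ 68.7 105.1] 2868 [560.6  88.8] [560.5  88.7] [19.3 58.4] 110.0
[255.  212.8] 1722 [474.5 -20. ] [474. -20.] [17.3 56.5] 173.4
```

View pics/w38.png

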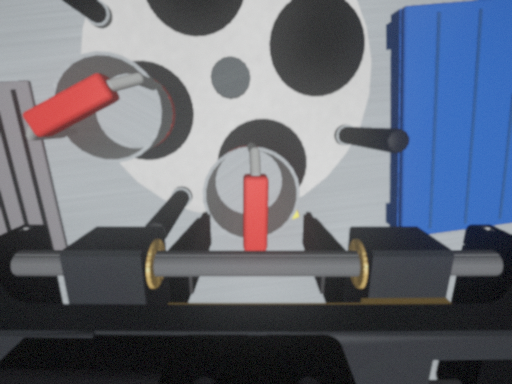

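send_rows(plan="0 -2 30 0.01 60")

```text
t: 51.1
eef_pos: [474.7, -22.7, 161.2]
tcp_rot: [3.072, -0.023, -0.116]
ft_force: [0.8, -0.1, -0.7]
opening: 0.628
```

```bash
python3 st.py 471 -23 141 -7
```

```text
t 51.25 pos [472.  -22.3 158.1] rot [ 3.073 -0.014 -0.116] F [-0.2 -0.   0.5] op 60.2
dtool x -0.9 y 0.8 z 17.1 roll 0.006
```

send_rows(plan="0 0 15 0 50; 0 0 0 0 5; 0 0 0 0 5; 0 0 0 0 5; 0 0 0 0 5; 0 0 0 0 5; 0 0 0 0 5; 0 0 0 0 5")

```text
t: 52.05
eef_pos: [475.2, -23.5, 150.6]
tcp_rot: [3.072, -0.022, -0.115]
ft_force: [-0.0, 0.1, -1.6]
opening: 0.191
```

```bash
python3 st.py 471 -23 141 -7; python3 bar.py red wrist 192
```

```text
t 52.2 pos [475.2 -23.6 150.5] rot [ 3.072 -0.022 -0.115] F [-0.2  0.8 -0.5] op 17.9
dtool x -4.3 y -0.1 z 9.5 roll 0.007
[ 38.  107.8] 3702 [561.4  82.8] [561.  85.] [20. 54.] 114.3
[256.9 222.9] 1756 [484.2 -20.8] [484.5 -20.5] [18.5 36.5] 173.7
[256.4 279.3] 152 [448.  -16.3] [448.2 -16.4] [15.5  4.1] 81.0
```

send_rows(plan="0 0 -16 0 5")

```text
t: 52.4
eef_pos: [473.9, -22.4, 165.1]
tcp_rot: [3.072, -0.018, -0.115]
ft_force: [-0.1, 0.2, -2.8]
opening: 0.188
```

```bash
python3 st.py 487.5 -43.5 166 -7
```

```text
t 52.55 pos [475.2 -22.5 166.7] rot [ 3.072 -0.023 -0.115] F [ 0.6 -0.  -3.9] op 18.2
dtool x 14.6 y 19.5 z 0.7 roll 0.007
```

send_rows(plan="15 19 0 0 5")

```text
t: 52.65
eef_pos: [486.6, -41.9, 167.7]
tcp_rot: [3.073, -0.021, -0.113]
ft_force: [1.5, 0.8, -2.9]
opening: 0.187
```

```bash
python3 st.py 487.5 -43.5 166 -7; python3 bar.py red wrist 207
```

```text
t 52.8 pos [488.1 -43.7 167.6] rot [ 3.072 -0.023 -0.116] F [ 0.2  0.2 -2.5] op 17.7
dtool x -0.6 y -0.1 z 1.6 roll 0.006
[ 31.7 134. ] 2646 [561.5  71.3] [561.3  73.2] [17.7 48.1] 114.6
[256.5 223.2] 1756 [495.6 -40.3] [496.2 -40.6] [18.8 37. ] 174.1
[256.5 279.1] 138 [459.2 -36. ] [459.3 -36. ] [15.7  4.2] 80.8
```

send_rows(plan="1 0 10 0 5")

```text
t: 53.0
eef_pos: [488.6, -43.5, 157.9]
tcp_rot: [3.072, -0.023, -0.115]
ft_force: [0.6, -1.2, -3.3]
opening: 0.182
```

```bash
python3 st.py 487.5 -43.5 150.5 -7
```

```text
t 53.15 pos [487.8 -43.4 156.7] rot [ 3.073 -0.02  -0.115] F [ 0.2  1.1 -2.9] op 17.9
dtool x -0.3 y 0.1 z 6.2 roll 0.007
```

send_rows(plan="0 0 3 0 5")

```text
t: 53.25
eef_pos: [488.0, -43.5, 153.7]
tcp_rot: [3.072, -0.02, -0.115]
ft_force: [-0.1, -0.0, -2.9]
opening: 0.184
```

```bash
python3 st.py 487.5 -43.5 150.5 -7
```

```text
t 53.4 pos [487.8 -43.5 153.5] rot [ 3.073 -0.019 -0.115] F [-0.2 -0.5 -2.5] op 17.8
dtool x -0.3 y -0.0 z 3.0 roll 0.007
```

send_rows(plan="0 0 2 0 5")

```text
t: 53.5
eef_pos: [488.5, -43.9, 152.3]
tcp_rot: [3.072, -0.021, -0.115]
ft_force: [-0.9, -3.9, 22.5]
opening: 0.19
```

```bash
python3 st.py 487.5 -43.5 150.5 -7
```

```text
t 53.65 pos [488.5 -43.9 152.5] rot [ 3.072 -0.022 -0.115] F [-0.6 -1.   6.5] op 17.9
dtool x -1.0 y -0.3 z 2.0 roll 0.007
```

send_rows(plan="0 0 1 0 5")

```text
t: 53.75
eef_pos: [489.0, -44.2, 152.4]
tcp_rot: [3.072, -0.024, -0.115]
ft_force: [-1.6, -0.1, 8.1]
opening: 0.189
```

```bash
python3 st.py 487.5 -43.5 150.5 -7
```

```text
t 53.9 pos [488.9 -44.2 152.4] rot [ 3.072 -0.023 -0.115] F [-1.6  0.2  8. ] op 17.9
dtool x -1.5 y -0.5 z 1.9 roll 0.007
```

Contact. Open in place, check the pail before moving up.

send_rows(plan="0 0 -1 0 45; 0 0 0 0 45; 0 0 0 0 45")

```text
t: 54.2
eef_pos: [489.6, -44.4, 154.4]
tcp_rot: [3.071, -0.026, -0.115]
ft_force: [-0.2, 1.0, 0.4]
opening: 0.386
```

```bash
python3 bar.py red wrist 192; python3 st.py 487.5 -43.5 150.5 -7; python3 bar.py red wrist 192; python3 - <<'E'
from h import *
p=shot('wrist','w39')
E
```

```text
[ 24.4 132.8] 2217 [564.5  75.1] [564.5  77.4] [19.4 40.6] 119.5
[269.1 221.7] 1681 [496.7 -49. ] [496.6 -49.1] [17.2 38. ] 173.9
t 54.45 pos [489.4 -44.3 154.2] rot [ 3.072 -0.025 -0.115] F [-0.2  0.1  0.5] op 44.8
dtool x -2.0 y -0.6 z 3.7 roll 0.007
[ 24.3 132.6] 2220 [564.5  75. ] [564.5  77.3] [19.5 40.1] 119.8
[269.2 221.7] 1681 [496.6 -49. ] [496.7 -49.1] [17.3 38.2] 174.0
```

View pics/w39.png

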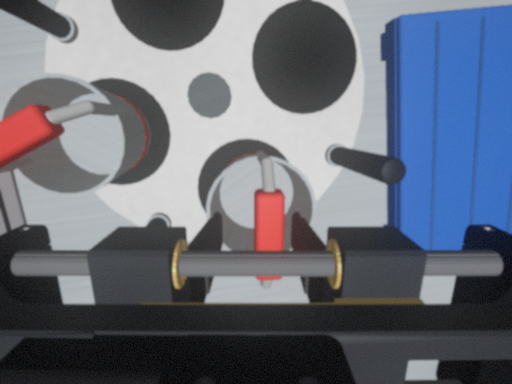

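send_rows(plan="0 3 0 0 60; 0 0 -10 0 60; 0 0 -20 0 60; 0 0 -30 0 60; 0 0 -30 0 60; 0 0 -30 0 60")

```text
t: 55.2
eef_pos: [485.3, -38.6, 277.3]
tcp_rot: [3.072, -0.018, -0.115]
ft_force: [0.7, 0.4, -0.1]
opening: 0.632
```

```bash
python3 st.py 511 -141 250 59.4; python3 bar.py red wrist 192; python3 ang.py; python3 - <<'E'
from h import *
p=shot('wrist','w40'); S=shot('side');im=S['image'][130:250,200:320]; cv2.imwrite('pics/s40.png',cv2.resize(im[:,:,::-1],(600,600),interpolation=cv2.INTER_CUBIC))
E
```

```text
t 55.35 pos [486.1 -38.7 277.6] rot [ 3.072 -0.022 -0.115] F [-0.7  0.2 -0.3] op 60.0
dtool x 36.5 y 98.8 z 27.6 roll -1.152
[108.5 129.3] 1119 [561.3  89.6] [561.2  89.8] [17.8 56.8] 110.4
[260.6 186.2] 831 [486.9 -47.8] [486.2 -48.2] [16.7 55.8] 173.5
[235.1 159.9] 495 [690.4  10.5] r 104.9 off -0.21
[266.8 178.5] 511 [ 614.6 -117.1] r 105.2 off -0.12
55.5
```

View pics/w40.png

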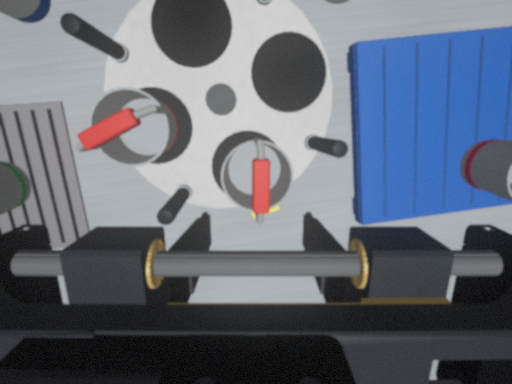

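View pics/s40.png

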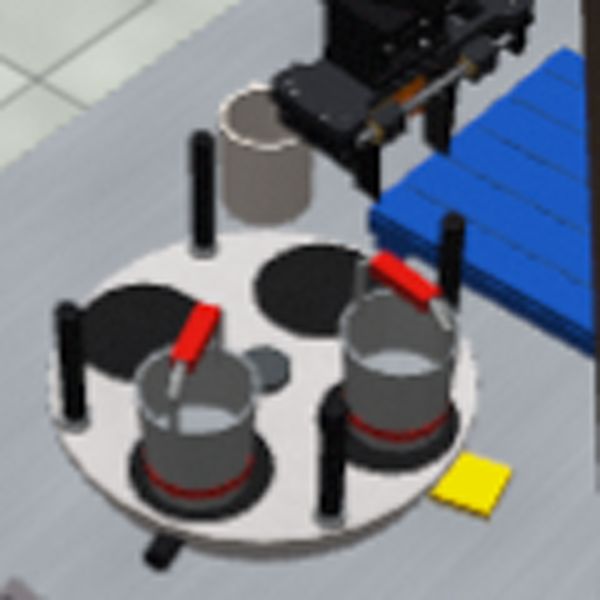

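```bash
python3 bar.py red top 192; python3 - <<'E'
from fit import *
# base red band ellipse vs pad ellipse in wrist view
p=shot('wrist'); im=p['image'][110:230,180:340]; cv2.imwrite('pics/w41.png',cv2.resize(im[:,:,::-1],(800,600),interpolation=cv2.INTER_CUBIC))
for c in ([487,-40.5],):
    print([ (proj(p,[c[0]+55*np.cos(a),c[1]+55*np.sin(a),44])-[180,110]).round(0)*5 for a in np.arange(0,6.28,1.5708)])
E
```

```text
[208.9 189. ] 52 [561.2  96.7] [561.6  91.2] [16.1 53.9] 117.2
[352.  220.7] 84 [ 444.7 -419.8] [ 444.3 -419.7] [18.5 58.1] 169.4
[array([315.,  95.]), array([160., 300.]), array([360., 450.]), array([515., 255.])]
```

View pics/w41.png

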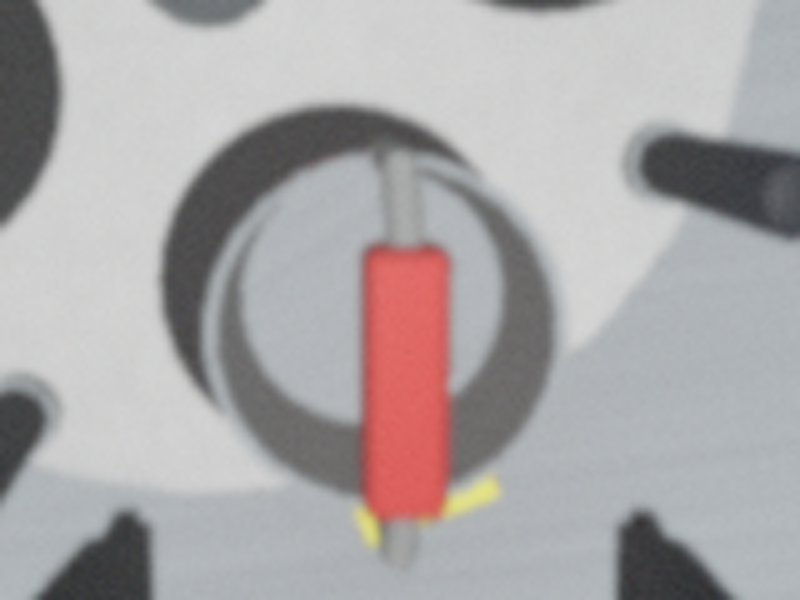

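send_rows(plan="12 33 0 0 40; 12 33 0 0 40; 12 33 0 0 40; 0 0 0 -0.145 40; 0 0 0 -0.145 40; 0 0 0 -0.145 40; 0 0 0 -0.145 40; 0 0 0 -0.145 40")

```text
t: 56.55
eef_pos: [510.3, -145.6, 279.1]
tcp_rot: [3.084, 0.038, 0.632]
ft_force: [0.8, -0.0, 0.3]
opening: 0.42
```

send_rows(plan="0 0 0 -0.145 40; 0 0 0 -0.145 40; 0 0 0 -0.145 40; 0 0 0 -0.1 40")

```text
t: 56.95
eef_pos: [510.0, -145.7, 277.4]
tcp_rot: [3.116, 0.063, 1.188]
ft_force: [-0.2, -0.5, -0.6]
opening: 0.425
```

```bash
python3 st.py 511 -141 118 59.4; python3 - <<'E'
from h import *
print(env.state()['joints'].round(3))
E
```

```text
t 57.1 pos [ 510.  -145.7  277.5] rot [3.115 0.062 1.18 ] F [-0.6 -0.3 -0.1] op 40.1
dtool x 4.7 y -0.9 z 159.5 roll 0.143
[-0.367  0.265  1.678 -0.068  1.175  0.048]
```

send_rows(plan="10 -4 0 0.14 40; 0 0 30 0 40; 0 0 30 0 40; 0 0 30 0 40")

```text
t: 57.5
eef_pos: [512.4, -141.4, 187.9]
tcp_rot: [3.098, 0.056, 1.018]
ft_force: [0.2, -0.4, 0.5]
opening: 0.421
```

```bash
python3 st.py 511 -141 118 59.4; python3 - <<'E'
from h import *
p=shot('wrist','w42'); print(proj(p,[511,-141,164]))
E
```

```text
t 57.65 pos [ 511.6 -141.3  187.7] rot [3.102 0.057 1.02 ] F [ 0.2 -0.7  0.7] op 39.5
dtool x -0.1 y -0.7 z 69.7 roll -0.017
[256.20868099 205.56099767]
```

View pics/w42.png

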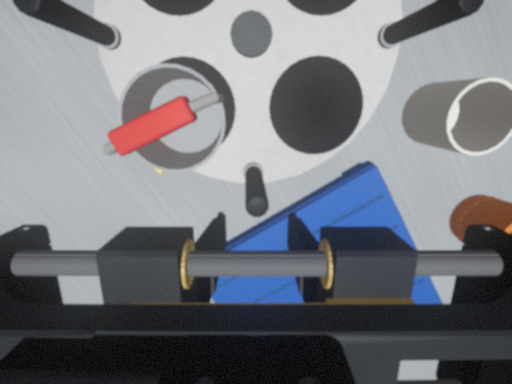

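Post centred at (256,205). Descend around it.

send_rows(plan="2 -2 25 0 40; 1 -1 25 0 40; 1 -1 20 0 40")

```text
t: 58.0
eef_pos: [516.2, -142.3, 125.0]
tcp_rot: [3.086, 0.053, 1.016]
ft_force: [0.6, -0.6, -0.1]
opening: 0.417
```

```bash
python3 st.py 511 -141 118 59.4; python3 - <<'E'
from h import *
p=shot('wrist','w43')
E
```

```text
t 58.15 pos [ 515.6 -142.1  124.9] rot [3.088 0.054 1.017] F [0.  0.5 0.1] op 40.1
dtool x -1.5 y -4.5 z 6.9 roll -0.020
```

View pics/w43.png

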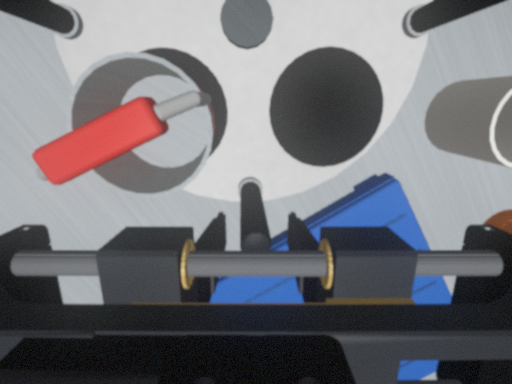

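send_rows(plan="0 -3 7 -0.02 30; 0 -1 0 0 15; 0 0 0 0 15; 0 0 0 0 15; 0 0 0 0 15")

```text
t: 58.7
eef_pos: [514.6, -141.5, 121.5]
tcp_rot: [3.082, 0.054, 1.038]
ft_force: [2.6, -0.7, -6.2]
opening: 0.201
```

send_rows(plan="1.5 -21 0 0.14 15; 0 -21 0 0.14 15; 0 -21 0 0.14 15; 0 -21 0 0.14 15")

```text
t: 59.1
eef_pos: [463.4, -86.5, 121.4]
tcp_rot: [3.045, -0.006, 0.459]
ft_force: [8.4, 4.1, 16.4]
opening: 0.206
```

```bash
python3 arc.py
```

```text
[463.4 -86.5 121.4] [ 3.045 -0.006  0.459] r 143.7 phi 210.3 yaw 26.3 [ 8.4  4.1 16.4] 19.574747646355185 [-0.28  0.35  2.05 -0.11  0.68  0.91]
```

send_rows(plan="1 -21 -1 0.14 15; 1 -21 -1 0.14 15; 1 -21 -1 0.14 15; 1 -21 -1 0.14 15")

```text
t: 59.5
eef_pos: [446.9, -3.1, 121.9]
tcp_rot: [3.064, -0.064, -0.125]
ft_force: [5.9, -1.9, -2.2]
opening: 0.211
```

```bash
python3 arc.py;  python3 - <<'E'
from h import *
S=shot('side');im=S['image'][130:250,200:320]; cv2.imwrite('pics/s43.png',cv2.resize(im[:,:,::-1],(600,600),interpolation=cv2.INTER_CUBIC))
E
python3 arc.py
```

```text
[446.9  -3.1 121.9] [ 3.064 -0.064 -0.125] r 141.0 phi 175.6 yaw -7.1 [ 5.9 -1.9 -2.2] 20.037337180346057 [-0.1   0.32  2.09 -0.13  0.67  1.69]
[447.2  -0.9 121.9] [ 3.066 -0.066 -0.138] r 140.9 phi 174.7 yaw -7.9 [-0.6  3.2  7.8] 19.55441934709468 [-0.1   0.32  2.09 -0.13  0.67  1.71]
```

View pics/s43.png

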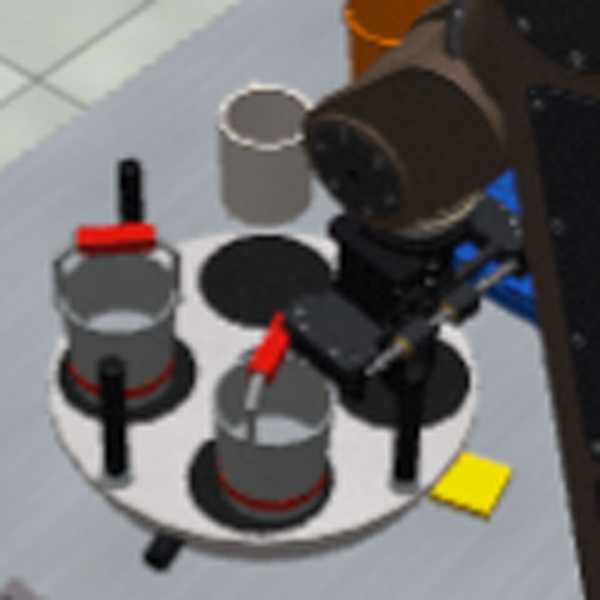

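send_rows(plan="0 -21 -2 0.14 15; 0 -21 -2 0.14 15; 0 -16 -1 0.11 15")

```text
t: 59.85
eef_pos: [464.0, 55.4, 122.9]
tcp_rot: [3.097, -0.094, -0.53]
ft_force: [8.9, -5.7, -10.8]
opening: 0.2
```

```bash
python3 arc.py; python3 ang.py;python3 ang.py;  python3 arc.py
```

```text
[464.   55.4 122.9] [ 3.097 -0.094 -0.53 ] r 141.7 phi 150.7 yaw -30.3 [  8.9  -5.7 -10.8] 19.032584469748024 [ 0.03  0.35  2.04 -0.14  0.7   2.24]
[266.7 178.1] 509 [ 616.  -116.7] r 105.1 off 0.64
[223.6 222.7] 372 [437.9  55.9] r 166.7 off -39.63
[248.  210.4] 520 [486.5 -41.5] r 105.5 off 0.01
59.9
[266.8 178.4] 506 [ 614.9 -117. ] r 105.1 off 0.02
[223.3 222.6] 380 [438.1  57.1] r 167.0 off -40.05
[247.8 210.6] 526 [486.  -40.4] r 105.7 off -0.61
59.95
[464.4  56.1 122.9] [ 3.097 -0.094 -0.527] r 141.7 phi 150.3 yaw -30.2 [ 4.8  2.  -6. ] 19.280954257483508 [ 0.03  0.35  2.04 -0.14  0.7   2.24]
```

Right at the stop. Release and lift.

send_rows(plan="0 0 0 0 45; 0 0 0 0 45; 0 0 0 0 45; 0 0 0 0 45")

```text
t: 60.35
eef_pos: [464.1, 56.3, 123.4]
tcp_rot: [3.097, -0.094, -0.526]
ft_force: [0.6, 0.7, 0.5]
opening: 0.455
```

send_rows(plan="0 0 -12 0 45; 0 0 -30 0 45; 0 0 -45 0 45; 0 0 -45 0 45; 0 0 -20 0 50")

```text
t: 60.85
eef_pos: [452.9, 68.3, 277.7]
tcp_rot: [3.093, -0.087, -0.528]
ft_force: [0.4, -0.2, -0.6]
opening: 0.504
```

```bash
python3 ang.py; python3 st.py 444 -418 280 -11; python3 ang.py; python3 bar.py red top 198;  python3 - <<'E'
from h import *
T=shot('top','t44');S=shot('side');im=S['image'][130:250,200:320]; cv2.imwrite('pics/s44.png',cv2.resize(im[:,:,::-1],(600,600),interpolation=cv2.INTER_CUBIC))
E
```

```text
[266.8 178.4] 507 [ 615. -117.] r 105.1 off 0.07
[247.9 210.3] 519 [487.  -41.1] r 105.0 off -0.09
60.9
t 61.05 pos [452.2  68.  273.7] rot [ 3.09  -0.083 -0.528] F [-0.7  0.7  0.1] op 49.9
dtool x 237.7 y 424.0 z -6.3 roll -0.336
[266.8 178.4] 507 [ 615. -117.] r 105.1 off 0.07
[247.9 210.3] 518 [486.9 -41.1] r 105.1 off -0.13
61.1
[232.3 152.6] 67 [693.2  11.8] [692.6  12. ] [54.8 16.1] 20.2
[211.4 191.1] 73 [553.1  86.9] [552.7  86.6] [56.  16.7] 82.3
[352.  220.7] 84 [ 444.7 -418.2] [ 444.4 -418.2] [18.5 57.8] 169.4
```

View pics/s44.png

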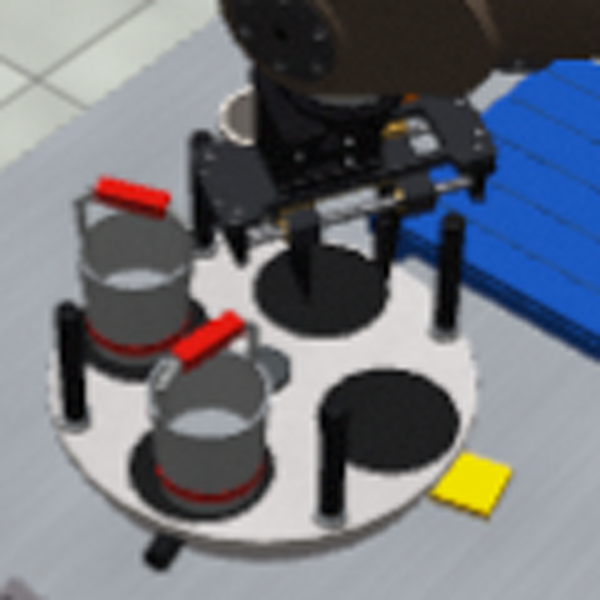

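View pics/t44.png

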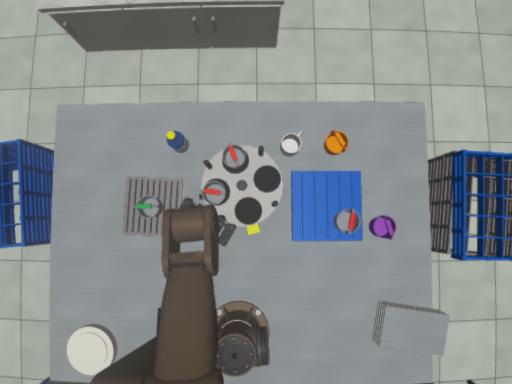

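send_rows(plan="22 38 -3 -0.04 60; 22 38 -3 -0.04 60; 22 38 -3 -0.04 60; 22 38 -3 -0.04 60; 22 38 -3 -0.04 60; 20 38 0 -0.04 60; 18 38 0 -0.04 60; 16 38 0 -0.04 60")

```text
t: 62.1
eef_pos: [488.6, -281.1, 314.6]
tcp_rot: [3.067, -0.051, -0.188]
ft_force: [0.9, 0.6, 0.1]
opening: 0.633
```

```bash
python3 st.py 443 -419 280 -11; python3 bar.py red wrist 198
```

```text
t 62.25 pos [ 488.5 -281.1  313.8] rot [ 3.067 -0.05  -0.192] F [-0.2  1.2 -0.6] op 59.8
dtool x -18.4 y 144.0 z 33.8 roll 0.000
[367.3 196.7] 707 [ 445.9 -414. ] [ 445.2 -414.1] [20.4 56.2] 168.7
```

send_rows(plan="-6 33 0 0 60; -6 33 0 0 60; -6 33 0 0 60; -6 33 0 0 60")

```text
t: 62.75
eef_pos: [440.6, -398.6, 322.9]
tcp_rot: [3.069, -0.05, -0.18]
ft_force: [0.9, -0.3, -0.4]
opening: 0.633
```

```bash
python3 st.py 443 -419 280 -11; python3 bar.py red wrist 198
```

```text
t 62.9 pos [ 440.4 -399.1  322.5] rot [ 3.069 -0.05  -0.182] F [0.9 0.5 0.1] op 59.9
dtool x 6.2 y 19.1 z 42.5 roll 0.010
[264.4 178.1] 655 [ 444.3 -416.4] [ 444.1 -416. ] [16.7 54.6] 169.0
```

send_rows(plan="0 0 40 0 60")

```text
t: 63.1
eef_pos: [444.4, -400.8, 286.9]
tcp_rot: [3.064, -0.057, -0.179]
ft_force: [0.4, -0.3, -1.0]
opening: 0.634
```

```bash
python3 st.py 443 -419 280 -11
```

```text
t 63.25 pos [ 442.5 -399.1  281.6] rot [ 3.072 -0.047 -0.179] F [ 0.3 -1.1  0.5] op 59.9
dtool x 4.0 y 19.4 z 1.6 roll 0.013
```

send_rows(plan="0 0 40 0 60")

```text
t: 63.35
eef_pos: [446.1, -403.1, 247.0]
tcp_rot: [3.066, -0.054, -0.178]
ft_force: [0.1, -0.7, -0.1]
opening: 0.629
```

```bash
python3 st.py 442 -417 147 -11; python3 bar.py red wrist 198
```

```text
t 63.5 pos [ 443.9 -401.3  241.8] rot [ 3.074 -0.045 -0.179] F [-0.2  0.1  1.3] op 60.2
dtool x 0.9 y 15.8 z 94.8 roll 0.013
[269.9 196.3] 1132 [ 444.6 -416.4] [ 444.5 -416.2] [17.4 55.3] 168.8
```

send_rows(plan="-4 11 40 0.01 60")

```text
t: 63.7
eef_pos: [442.5, -416.9, 210.8]
tcp_rot: [3.065, -0.058, -0.187]
ft_force: [0.2, 0.5, -0.3]
opening: 0.632
```

```bash
python3 st.py 442 -417 145 -11; python3 bar.py red wrist 198
```

```text
t 63.85 pos [ 439.7 -415.5  205.1] rot [ 3.072 -0.048 -0.189] F [ 0.3 -1.3 -0.4] op 59.7
dtool x 2.6 y 1.0 z 60.1 roll 0.002
[257.4 204.7] 1536 [ 445.2 -416.9] [ 444.5 -417. ] [16.3 56.5] 168.8
```

send_rows(plan="0 -1 40 0 60")

```text
t: 64.05
eef_pos: [444.4, -420.0, 172.7]
tcp_rot: [3.064, -0.059, -0.188]
ft_force: [0.9, -0.8, -0.0]
opening: 0.634
```

```bash
python3 st.py 442 -417 145 -11; python3 - <<'E'
from h import *
p=shot('wrist','w45')
E
```

```text
t 64.2 pos [ 442.1 -417.5  167.1] rot [ 3.071 -0.049 -0.189] F [0.5 0.2 0.1] op 60.1
dtool x -0.2 y -0.5 z 22.1 roll 0.003
```

View pics/w45.png

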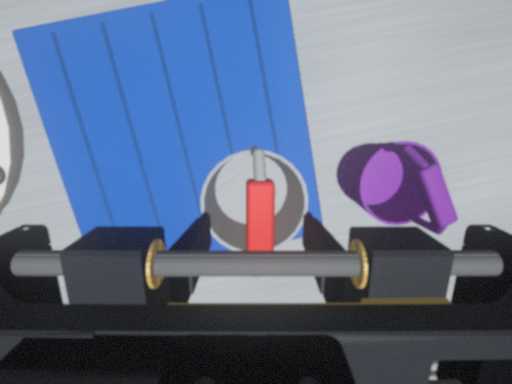

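send_rows(plan="-1 1 22 0 60")

```text
t: 64.35
eef_pos: [443.7, -421.8, 150.6]
tcp_rot: [3.066, -0.056, -0.188]
ft_force: [0.7, -0.7, 0.1]
opening: 0.63
```

```bash
python3 st.py 442 -417 145 -11; python3 bar.py red wrist 198
```

```text
t 64.5 pos [ 442.3 -420.6  147.5] rot [ 3.07  -0.051 -0.188] F [-0.2 -0.2  0.8] op 59.9
dtool x -1.0 y -3.5 z 2.5 roll 0.004
[257.3 219.8] 1893 [ 454.9 -418.9] [ 454.9 -418.6] [16.9 36.9] 169.0
[256.6 279.9] 183 [ 419.5 -411.6] [ 419.1 -411.5] [15.7  4.4] 77.3
```

send_rows(plan="0 0 3 0 50; 0 0 0 0 5; 0 0 0 0 5; 0 0 0 0 5; 0 0 0 0 5; 0 0 0 0 5; 0 0 0 0 5; 0 0 0 0 5")

```text
t: 65.4
eef_pos: [443.5, -421.5, 148.4]
tcp_rot: [3.067, -0.055, -0.188]
ft_force: [-0.2, 1.5, 0.9]
opening: 0.192
```

```bash
python3 st.py 442 -417 145 -11; python3 bar.py red wrist 198
```

```text
t 65.55 pos [ 443.5 -421.5  148.4] rot [ 3.067 -0.055 -0.188] F [-0.6  0.6  1.5] op 18.3
dtool x -2.3 y -4.2 z 3.4 roll 0.004
[256.9 221.2] 1963 [ 454.8 -419.2] [ 455.2 -419.7] [19.1 35.8] 169.9
[256.3 280.6] 229 [ 419.8 -412. ] [ 419.8 -412.1] [15.8  5.7] 77.0
```

send_rows(plan="0 0 -45 0 5")

```text
t: 65.75
eef_pos: [440.0, -416.2, 188.4]
tcp_rot: [3.073, -0.047, -0.189]
ft_force: [0.3, -0.1, -1.8]
opening: 0.19
```

```bash
python3 st.py 442 -417 290 -11
```

```text
t 65.9 pos [ 442.3 -418.5  195.2] rot [ 3.064 -0.058 -0.188] F [-0.4  0.4 -3.7] op 18.5
dtool x -0.5 y -1.4 z -94.8 roll 0.004
```

send_rows(plan="0 0 -45 0 5")

```text
t: 66.0
eef_pos: [438.6, -412.9, 234.6]
tcp_rot: [3.071, -0.05, -0.188]
ft_force: [0.7, -0.3, -1.7]
opening: 0.189
```

```bash
python3 st.py 442 -417 290 -11
```

```text
t 66.15 pos [ 440.8 -415.   241.3] rot [ 3.062 -0.061 -0.188] F [-0.4 -0.2 -2.8] op 18.0
dtool x 1.6 y 1.7 z -48.7 roll 0.004
```

send_rows(plan="0 0 -48 0 5")

```text
t: 66.25
eef_pos: [436.9, -409.1, 282.5]
tcp_rot: [3.07, -0.051, -0.188]
ft_force: [0.4, -1.1, -2.6]
opening: 0.188
```

```bash
python3 st.py 486 -37 290 -11; python3 - <<'E'
from h import *
p=shot('wrist','w46')
E
```

```text
t 66.4 pos [ 438.9 -411.1  289.8] rot [ 3.061 -0.062 -0.187] F [ 0.8  0.6 -3.8] op 17.9
dtool x -23.5 y -376.3 z -0.2 roll 0.005
```

View pics/w46.png

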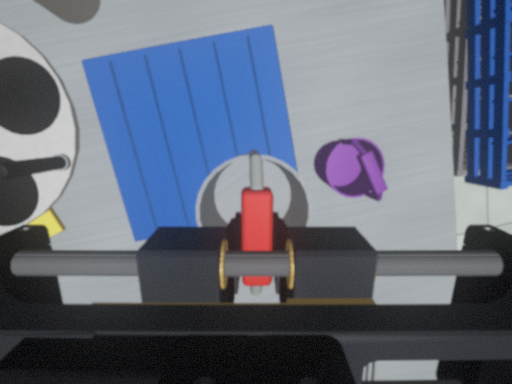

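send_rows(plan="-3 -38 -6 0 5; -3 -40 -5 0 5; -3 -40 -5 0 5; -3 -40 -4 0 5; -3 -40 -4 0 5; -2 -40 -4 0 5; -2 -40 -3 0 5; -2 -40 -3 0 5")

```text
t: 67.25
eef_pos: [472.2, -83.4, 276.6]
tcp_rot: [3.073, -0.032, -0.196]
ft_force: [0.8, -0.6, -3.3]
opening: 0.189
```

```bash
python3 st.py 486 -37 290 -11
```

```text
t 67.4 pos [472.4 -83.1 276.7] rot [ 3.073 -0.032 -0.192] F [ 0.5 -0.1 -2.2] op 17.6
dtool x 4.5 y -47.8 z -13.3 roll -0.000
```

send_rows(plan="4 -47 0 0 5")

```text
t: 67.5
eef_pos: [485.1, -40.7, 272.5]
tcp_rot: [3.072, -0.03, -0.197]
ft_force: [1.7, 0.3, -2.5]
opening: 0.188
```

```bash
python3 st.py 486 -37 143 -11
```

```text
t 67.65 pos [485.3 -36.9 271.9] rot [ 3.073 -0.029 -0.19 ] F [ 0.1 -0.  -1.5] op 17.3
dtool x 0.7 y -0.0 z 128.9 roll 0.002
```

send_rows(plan="0 -2 45 0 5")

```text
t: 67.75
eef_pos: [488.7, -39.3, 229.3]
tcp_rot: [3.073, -0.037, -0.19]
ft_force: [2.2, 0.2, -4.8]
opening: 0.188
```

```bash
python3 st.py 486 -37 143 -11
```

```text
t 67.9 pos [484.9 -39.1 224.9] rot [ 3.073 -0.023 -0.192] F [-0.7 -1.9 -1.9] op 18.0
dtool x 0.7 y -2.3 z 81.9 roll 0.000
```

send_rows(plan="1 -3 40 0 5")

```text
t: 68.0
eef_pos: [489.6, -40.7, 188.8]
tcp_rot: [3.073, -0.031, -0.193]
ft_force: [2.4, 0.1, -3.9]
opening: 0.19
```

```bash
python3 st.py 486 -37 143 -11
```

```text
t 68.15 pos [486.3 -40.  184.9] rot [ 3.073 -0.02  -0.193] F [-1.1  0.  -2.2] op 18.0
dtool x -0.8 y -2.9 z 41.9 roll -0.001
```

send_rows(plan="-2 -5 30 0 5")

```text
t: 68.25
eef_pos: [488.3, -37.9, 158.7]
tcp_rot: [3.072, -0.028, -0.193]
ft_force: [0.9, -0.1, -4.1]
opening: 0.187
```

```bash
python3 st.py 486 -37 143 -11; python3 bar.py red wrist 202; python3 - <<'E'
from h import *
p=shot('wrist'); im=p['image'][110:290,140:380]; cv2.imwrite('pics/w47.png',cv2.resize(im[:,:,::-1],(800,600),interpolation=cv2.INTER_CUBIC))
for c in ([486,-40.5],):
    print([ ((proj(p,[c[0]+55*np.cos(a),c[1]+55*np.sin(a),44])-[140,110])*3.333).round(0) for a in np.arange(0,6.28,.7854)])
E
```

```text
t 68.4 pos [485.5 -37.1 155.8] rot [ 3.072 -0.019 -0.193] F [ 0.5 -0.3 -2. ] op 18.1
dtool x 0.4 y -0.2 z 12.8 roll -0.001
[175.  17.] 124 [606.9 -17.1] [607.1 -16.1] [ 4.4 23.6] 108.6
[ 37.5 167. ] 2413 [551.6  70.1] [551.5  69.8] [43.8 16.7] 86.0
[256.5 221.2] 1931 [497.8 -35.2] [498.  -35.5] [19.2 37.2] 169.5
[256.4 280. ] 209 [461.5 -28. ] [461.5 -28.1] [16.3  5.3] 76.7
[array([345.,  81.]), array([239., 154.]), array([219., 276.]), array([290., 373.]), array([409., 393.]), array([509., 327.]), array([537., 210.]), array([471., 106.])]
```

View pics/w47.png

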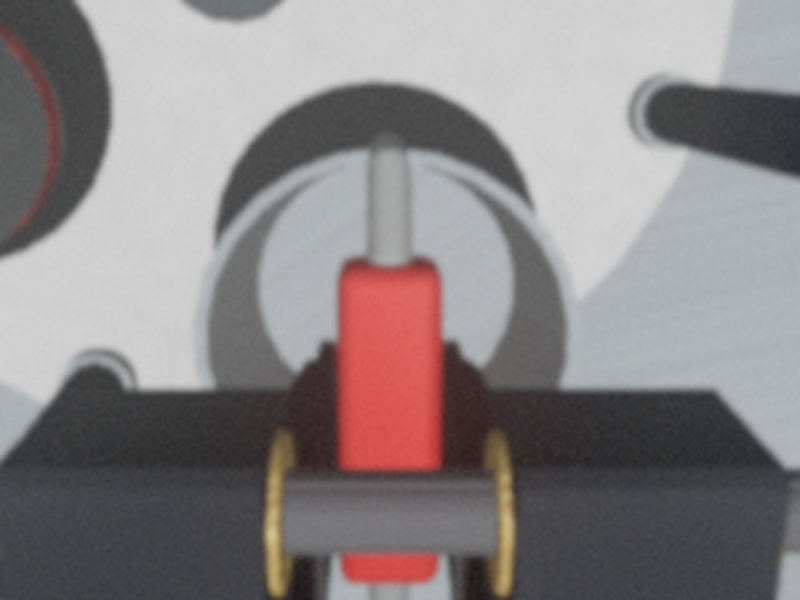

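send_rows(plan="7 0 6 0 5")

```text
t: 68.65
eef_pos: [493.8, -39.0, 152.4]
tcp_rot: [3.073, -0.025, -0.193]
ft_force: [0.4, 0.1, -2.0]
opening: 0.192
```

```bash
python3 st.py 492 -37 143 -11
```

```text
t 68.8 pos [493.8 -39.1 151. ] rot [ 3.072 -0.023 -0.193] F [-0.7 -0.3 -2.5] op 17.6
dtool x -2.2 y -1.7 z 8.0 roll -0.001
```

send_rows(plan="0 0 3 0 5")

```text
t: 68.9
eef_pos: [494.1, -39.4, 148.2]
tcp_rot: [3.072, -0.023, -0.193]
ft_force: [-0.9, -0.1, -3.2]
opening: 0.187
```

```bash
python3 st.py 492 -37 143 -11
```

```text
t 69.05 pos [493.7 -39.3 147.8] rot [ 3.073 -0.022 -0.193] F [ 0.1 -0.8 -3.5] op 17.8
dtool x -2.1 y -1.9 z 4.8 roll -0.001
```

send_rows(plan="-1 -2 1.5 0 5")

```text
t: 69.15
eef_pos: [493.2, -37.3, 146.2]
tcp_rot: [3.072, -0.023, -0.193]
ft_force: [0.8, -0.4, -2.6]
opening: 0.184
```

```bash
python3 st.py 492 -37 143 -11
```

```text
t 69.3 pos [493.1 -37.2 146.2] rot [ 3.072 -0.022 -0.193] F [-0.4  0.5 -2.5] op 18.0
dtool x -1.1 y 0.1 z 3.2 roll -0.001
```

send_rows(plan="0 0 1.5 0 5")

```text
t: 69.4
eef_pos: [493.7, -37.5, 145.8]
tcp_rot: [3.072, -0.024, -0.192]
ft_force: [-5.2, -3.1, 26.3]
opening: 0.19
```

```bash
python3 st.py 492 -37 143 -11
```

```text
t 69.55 pos [493.6 -37.5 145.9] rot [ 3.072 -0.024 -0.192] F [-3.2 -0.9 12.5] op 17.9
dtool x -1.6 y -0.2 z 2.9 roll -0.000
```

Contact. Open.

send_rows(plan="0 0 -1 0 45; 0 0 0 0 45; 0 0 0 0 45")

```text
t: 69.85
eef_pos: [493.8, -37.5, 147.6]
tcp_rot: [3.072, -0.026, -0.192]
ft_force: [0.4, 0.6, -0.3]
opening: 0.383
```

```bash
python3 st.py 492 -37 143 -11; python3 bar.py red wrist 192; python3 - <<'E'
from h import *
p=shot('wrist','w48')
E
```

```text
t 70.0 pos [493.9 -37.5 147.5] rot [ 3.072 -0.026 -0.192] F [-1.2  0.2  0.2] op 43.9
dtool x -1.9 y -0.1 z 4.5 roll -0.000
[183.9  17. ] 87 [614.3 -21.2] [614.5 -21.4] [ 2.7 18. ] 125.0
[ 35.2 182. ] 2384 [551.7  74.8] [551.6  74.4] [42.8 18.2] 86.8
[270.1 224.7] 1585 [501.1 -42.7] [501.2 -42.9] [17.7 32.9] 169.8
[269.5 281.9] 291 [465.3 -35.7] [464.9 -35.6] [16.6  7.4] 76.8
```

View pics/w48.png

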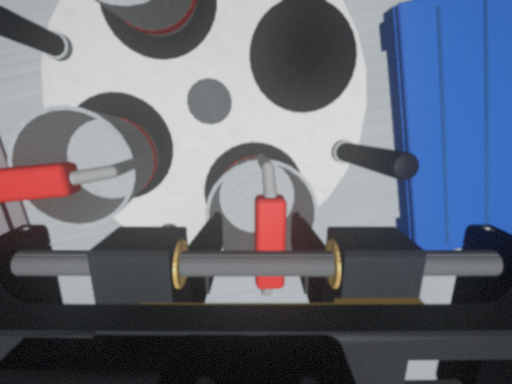

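send_rows(plan="0 4 0 0 60; 0 0 -10 0 60; 0 0 -20 0 60; 0 0 -30 0 60; 0 0 -30 0 60; 0 0 -30 0 60")

```text
t: 70.75
eef_pos: [489.9, -32.9, 270.7]
tcp_rot: [3.072, -0.018, -0.193]
ft_force: [-0.0, -0.5, 0.2]
opening: 0.631
```

```bash
python3 st.py 511 -141 250 59.4; python3 bar.py red wrist 192; python3 ang.py; python3 - <<'E'
from h import *
p=shot('wrist','w49')
E
```

```text
t 70.9 pos [490.7 -33.  270.9] rot [ 3.072 -0.022 -0.193] F [-0.5  0.  -1.6] op 60.2
dtool x 40.6 y 102.1 z 20.9 roll -1.230
[167.6   3.2] 129 [667.    5.6] [665.5   5.4] [16.9  7.7] 87.4
[114.9 153. ] 1060 [552.8  87.1] [552.6  86.7] [57.2 17.3] 83.3
[259.7 189.6] 862 [489.  -40.4] [488.6 -40.8] [16.4 54.9] 169.5
[266.7 178.4] 514 [ 614.8 -116.9] r 105.0 off -0.01
71.05
```

View pics/w49.png

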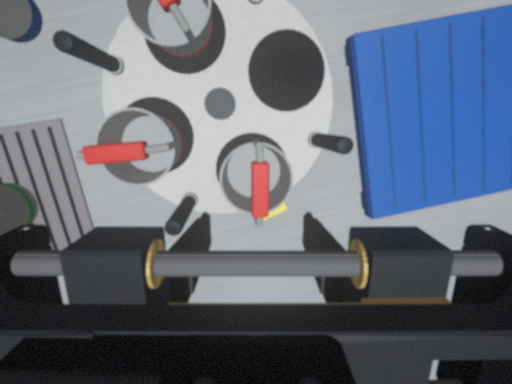

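send_rows(plan="13 34 0 0 40; 13 34 0 0 40; 13 34 0 0 40; 0 0 0 -0.145 40; 0 0 0 -0.145 40; 0 0 0 -0.145 40; 0 0 0 -0.145 40; 0 0 0 -0.145 40")

```text
t: 71.9
eef_pos: [506.6, -144.8, 267.3]
tcp_rot: [3.092, 0.045, 0.554]
ft_force: [0.4, 0.1, -0.4]
opening: 0.422
```

send_rows(plan="0 0 0 -0.145 40; 0 0 0 -0.145 40; 0 0 0 -0.145 40; 0 0 0 0 40")

```text
t: 72.3
eef_pos: [505.4, -144.8, 263.0]
tcp_rot: [3.125, 0.064, 1.007]
ft_force: [0.4, -0.2, -0.1]
opening: 0.423
```

```bash
python3 st.py 511 -141 118 59.4
```

```text
t 72.45 pos [ 505.6 -144.8  263.4] rot [3.123 0.064 1.001] F [-0.2 -1.2  0.5] op 40.1
dtool x 6.2 y 2.5 z 145.4 roll -0.036
```

send_rows(plan="10 0 0 -0.03 40; 0 0 25 0 40; 0 0 25 0 40; 0 0 25 0 40")

```text
t: 72.85
eef_pos: [512.5, -139.9, 188.7]
tcp_rot: [3.118, 0.062, 1.027]
ft_force: [0.5, -0.6, -0.4]
opening: 0.422
```

```bash
python3 st.py 511 -141 118 59.4; python3 - <<'E'
from h import *
p=shot('wrist','w50'); print(proj(p,[511,-141,164]))
E
```

```text
t 73.0 pos [ 511.8 -139.9  188.5] rot [3.122 0.063 1.027] F [ 0.1  0.4 -0.1] op 39.9
dtool x -1.4 y -0.1 z 70.5 roll -0.010
[257.4709767  206.47055892]
```

View pics/w50.png

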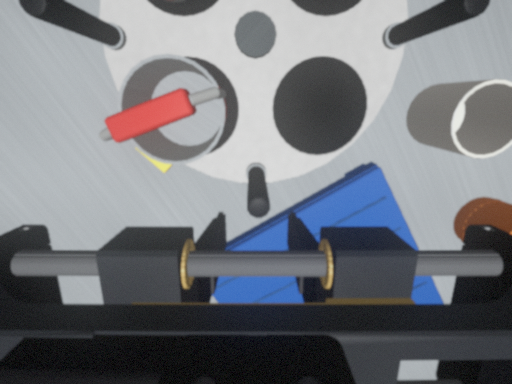

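send_rows(plan="2 -2 25 0 40; 2 -1 25 0 40; 1 -1 20 0 40")

```text
t: 73.35
eef_pos: [515.1, -139.1, 124.7]
tcp_rot: [3.107, 0.06, 1.026]
ft_force: [1.0, 0.2, 0.6]
opening: 0.423
```

```bash
python3 st.py 511 -141 118 59.4; python3 - <<'E'
from h import *
p=shot('wrist','w51')
E
```

```text
t 73.5 pos [ 514.5 -139.   124.7] rot [3.109 0.061 1.026] F [ 0.1 -0.2  1.1] op 40.1
dtool x -3.6 y -2.0 z 6.7 roll -0.011
```

View pics/w51.png

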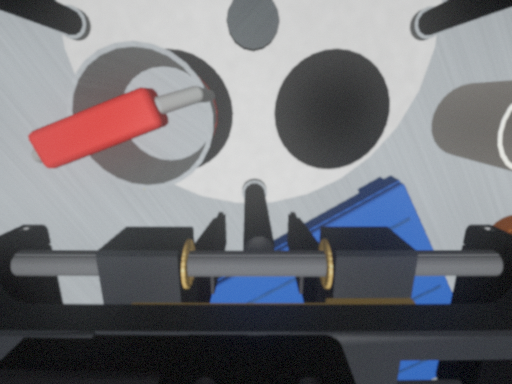

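send_rows(plan="-1 -1 6 -0.01 30; 0 -1 0 0 15; 0 0 0 0 15; 0 0 0 0 15; 0 0 0 0 15")

```text
t: 74.05
eef_pos: [514.6, -140.2, 122.5]
tcp_rot: [3.103, 0.06, 1.036]
ft_force: [2.5, -0.7, -5.2]
opening: 0.203
```

send_rows(plan="1.5 -21 0 0.14 15; 0 -21 0 0.14 15; 0 -21 0 0.14 15; 0 -21 0 0.14 15")

```text
t: 74.45
eef_pos: [462.0, -84.4, 122.5]
tcp_rot: [3.063, 0.013, 0.457]
ft_force: [7.3, 3.5, 13.1]
opening: 0.204
```

```bash
python3 arc.py
```

```text
[462.  -84.4 122.5] [3.063 0.013 0.457] r 143.9 phi 209.3 yaw 26.2 [ 7.3  3.5 13.1] 19.4053368685086 [-0.28  0.36  2.03 -0.1   0.71  0.91]
```

send_rows(plan="1 -21 -1 0.14 15; 1 -21 -1 0.14 15; 1 -21 -1 0.14 15; 1 -21 -1 0.14 15")

```text
t: 74.85
eef_pos: [446.6, -0.6, 123.0]
tcp_rot: [3.069, -0.04, -0.128]
ft_force: [8.6, -1.9, -4.2]
opening: 0.206
```

```bash
python3 arc.py;sleep 0; python3 st.py 464 56 123 -30; python3 arc.py
```

```text
[446.6  -0.6 123. ] [ 3.069 -0.04  -0.128] r 141.5 phi 174.6 yaw -7.3 [ 8.6 -1.9 -4.2] 19.572077914224515 [-0.1   0.33  2.08 -0.11  0.7   1.69]
t 75.0 pos [ 4.465e+02 -4.000e-01  1.230e+02] rot [ 3.069 -0.039 -0.12 ] F [-2.2 -0.6  6.7] op 19.3
dtool x 10.6 y -58.1 z -0.0 roll 0.403
[ 4.465e+02 -4.000e-01  1.230e+02] [ 3.069 -0.039 -0.12 ] r 141.6 phi 174.5 yaw -6.9 [-2.2 -0.6  6.7] 19.313135216679928 [-0.1   0.33  2.08 -0.11  0.7   1.68]
```

send_rows(plan="0 -21 -2 0.14 15; 0 -21 -2 0.14 15; 0 -16 -1 0.11 15")

```text
t: 75.3
eef_pos: [462.9, 53.4, 123.7]
tcp_rot: [3.088, -0.068, -0.515]
ft_force: [5.4, -4.4, -4.4]
opening: 0.205
```

```bash
python3 arc.py; python3 ang.py;python3 ang.py;  python3 arc.py
```

```text
[462.9  53.4 123.7] [ 3.088 -0.068 -0.515] r 141.7 phi 151.6 yaw -29.5 [ 5.4 -4.4 -4.4] 19.467500059569687 [ 0.02  0.35  2.03 -0.12  0.73  2.2 ]
[224.9 224.1] 322 [432.3  50.9] r 169.8 off -37.33
[248.4 210.2] 524 [487.4 -43.2] r 105.1 off 1.04
75.35
[224.4 223.6] 316 [434.3  52.7] r 168.6 off -38.13
[248.1 210.3] 517 [486.9 -41.6] r 105.2 off 0.15
75.4
[464.   55.  123.7] [ 3.091 -0.069 -0.514] r 141.5 phi 150.8 yaw -29.4 [ 7.8 12.6 -7.4] 19.15069820434599 [ 0.03  0.35  2.03 -0.12  0.73  2.2 ]
```

send_rows(plan="0 0 0 0 45; 0 0 0 0 45; 0 0 0 0 45; 0 0 0 0 45")

```text
t: 75.8
eef_pos: [464.1, 54.2, 123.8]
tcp_rot: [3.09, -0.068, -0.508]
ft_force: [-0.6, -0.1, -0.2]
opening: 0.457
```

send_rows(plan="0 0 -12 0 45; 0 0 -30 0 45; 0 0 -45 0 45; 0 0 -45 0 45; 0 0 -40 0 50; 0 0 -30 0 50; 0 0 0 0 50")

```text
t: 76.5
eef_pos: [455.2, 68.1, 333.1]
tcp_rot: [3.087, -0.065, -0.508]
ft_force: [-0.2, 0.5, -0.4]
opening: 0.524
```

```bash
python3 ang.py; python3 bar.py red top 192; python3 bar.py green top 154; python3 bar.py red wrist 192;  python3 - <<'E'
from h import *
T=shot('top','t60');p=shot('wrist','w60');S=shot('side');im=S['image'][110:320,140:340]; cv2.imwrite('pics/s60.png',cv2.resize(im[:,:,::-1],(570,600),interpolation=cv2.INTER_CUBIC))
h=np.array([588.7,-15.2])
for a in (104.4,14.4,-75.6): print((h+105*np.array([np.cos(np.radians(a)),np.sin(np.radians(a))])).round(1))
E
```

```text
[247.9 210.4] 519 [486.8 -40.9] r 105.1 off -0.23
76.55
[230.3 153.4] 70 [691.4  19.7] [691.1  19.9] [16.4 56.3] 173.5
[269.1 173.8] 71 [ 615.6 -121.5] [ 615.3 -121.2] [16.9 55.4] 111.7
[211.9 189. ] 70 [561.   85.8] [561.1  85.5] [54.2 16.2] 78.2
[142.7 205.8] 68 [501.7 350.5] [501.  349.5] [15.  53.7] 92.2
[190.5 111.9] 713 [559.7  86.8] [559.5  86.4] [55.9 17. ] 78.6
[562.6  86.5]
[690.4  10.9]
[ 614.8 -116.9]
```

View pics/s60.png

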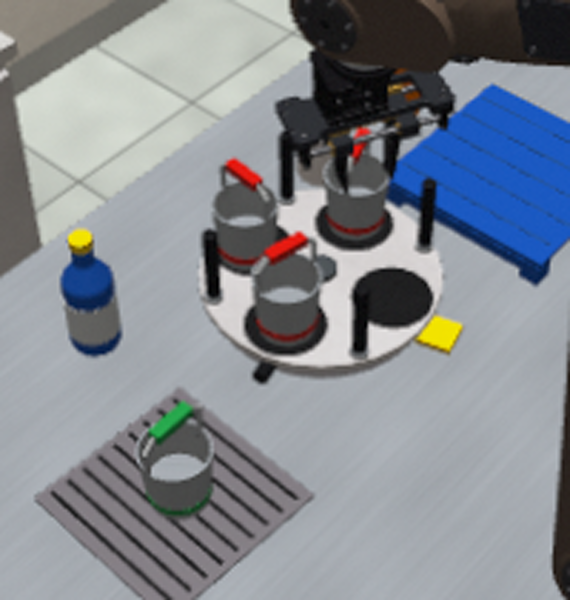

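View pics/w60.png

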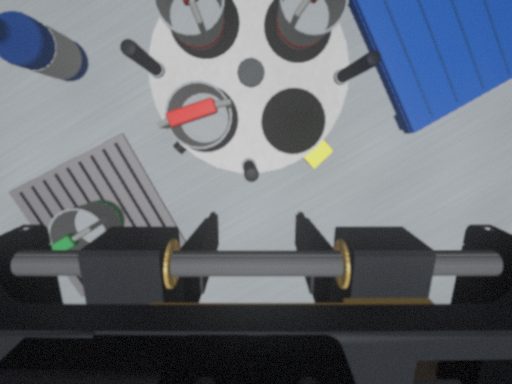

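View pics/t60.png

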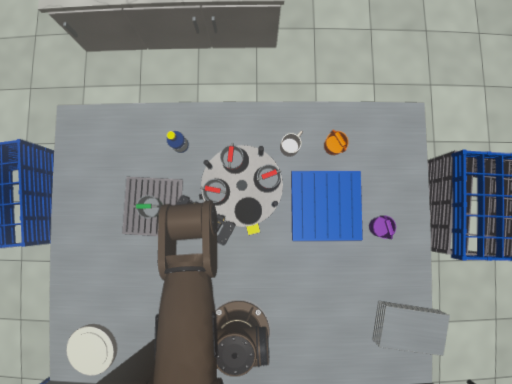

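```bash
python3 - <<'E'
from cell import env, job_done
print(job_done(), env.state()['t'])
E
```

```text
the job is handed in; nothing more can be done
the job is handed in; nothing more can be done
```

The job is handed in, at about 77 s of the 210 s allowed. The green-handled pail is on the drain mat. All three red-handled pails are on turntable pads, with an empty pad at the loading position. No verdict is reported, so the figures below are my own last camera measurements.

| Check | Measured | Limit |
|---|---|---|
| Green pail from mat centre | about 7 mm | 85 mm per edge |
| Red pail 1 from its pad centre | about 5 mm | 18 mm |
| Red pail 2 from its pad centre | about 9 mm | 18 mm |
| Red pail 3 from its pad centre | about 2 mm | 18 mm |
| Table from click stop | 0.2° | 4° (0.07 rad) |

All four pails look upright and let go in the pictures. The gripper is lifted well clear of everything, and the bottle and mug look unmoved.

**What went wrong on the way:**
- **First push missed the post:** the real fingertips sit about 28 mm behind the reported tool point, so the first try passed over it. I worked from the measured fingertips after that.
- **Table overshoot:** the first turn after loading stopped 5.6° past the stop and did not pull itself in. I gripped the post and set it back to the stop.
- **Second red pail:** it ended about 24 mm off-centre after release, so I picked it up again at the loading position and set it down again. It is still the least centred.
- **Tool tilt:** the tool leaned by up to about 0.1 rad during the run. I allowed for that when placing the third red pail.

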